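Nest the shield cans of the zero-field chamber

TASK

Assemble the zero-field chamber: nest the middle shield can in the outer can that is clamped in the tilted stand, and the small can in the middle one, both fully home on the floors. Each can's handle has to lie in the slot in the rim of the next larger can, so the handles end up clear of one another; do not knock or force the shield metal, and leave the other things on the table where they are.

Things in the scene. Friction and masses are not known exactly. Their poses are not given: they have to be found in the camera images.
- chamber_seat (a point): Centre of the inner floor of the outer can, the largest of three open metal shield cans (inner diameter 90 mm, wall 3 mm). A stand fixed to the table holds it in a clamp band, leaning 24 to 38 degrees to the stand's front (robot side). z points along the can's axis out of its mouth, x to the high back side, where the can's own handle is, y to the stand's left.
- chamber_mouth (a point): Centre of the outer can's mouth, level with its rim, 56 mm above chamber_seat; same axes. The rim has one U-slot 18 mm wide and 18 mm deep, a quarter turn clockwise (seen into the mouth) from the can's own handle. The can is clamped turned by an unknown angle which these axes do not show: the slot lies up to 20 degrees either side of -y. Find it by eye or feel.
- mid_centre (a point): Middle can: open metal can, outside 82 mm, inside 76 mm wide, 72 mm tall, floor 8 mm, rounded bottom edge, about 0.17 kg, upright on the table. Point on its axis 36 mm above its underside; z out of its mouth, +x along its handle. U-slot in its rim on the -x side, 18 mm wide, 15.5 mm deep. Fully home it is 36 mm above chamber_seat along the axis; with the handle on the outer rim, not in the slot, 15 mm higher.
- mid_grip (a point): Centre of the middle can's handle grip: black bar 52 mm long (along x, straight out from the can), 15 mm wide (y), 20 mm high, 84 mm from the can's axis and 46.5 mm above its underside. A round 12 mm neck joins it to the can. Axes as mid_centre.
- small_centre (a point): Small can: open metal can, outside 68 mm wide, 80 mm tall, no slot, about 0.15 kg, upright on the table. Point on its axis 40 mm above its underside; z out of its mouth, +x along its handle. Fully home in the middle can (handle in its slot) it is 12 mm above mid_centre along the axis; with the handle on the middle can's rim 13 mm higher.
- small_grip (a point): Centre of the small can's handle grip: same black bar and neck as the middle can's, 84 mm from the can's axis and 56.5 mm above its underside. Axes as small_centre.
- stand: Stand that carries the outer can: grey base 116 x 150 mm, 16 mm high, fixed to the table; two cheeks at y = +60 and -60 mm, 83 mm high, a clamping knob on the left one. Origin under the middle of the base, x to its back.
- mid_can: The middle can; origin at the centre of its underside, axes as mid_centre.
- small_can: The small can; origin at the centre of its underside, axes as small_centre.
- dip_circle: Bystander: dip circle, a white ring on a black T-foot, 142 x 196 x 129 mm, origin under its middle.
- compass: Bystander: round black pocket compass, 48 mm across, 12 mm high.
- level: Bystander: small spirit level, 80 x 14 x 14 mm.
- stopwatch: Bystander: round white stopwatch, 76 x 53 x 14 mm.
- screwdriver: Bystander: blue-handled screwdriver, 178 mm long, 24 mm high.
- marker: Bystander: pen, 135 mm long, 16 mm high.
Things that resemble listed ones, but are neither listed nor needed, are in the scene too. What is shaped like the small_can but purple is not meant.

How it is judged:
By the outcome, as a careful person would: the job done as asked, in the order asked, and still so for the second after the job is handed in, with the robot touching nothing.
It also fails if it takes over 64 s, if anything falls off the work surface, if the arm or the gripper's body presses on something with over 40 N, if the wrist force passes 120 N, or if a joint passes its speed limit or range.

ROBOT

A 7-joint arm with a two-finger parallel gripper is mounted at the origin on a cart in front of the work surface, level with it; the furniture and walls round the work are solid. World frame = base frame: x ahead of the robot, y to its left, z up, the work surface at z = 0. Lengths are in m, angles in rad, forces in N, time in s.
With the tool pointing down it reaches from about 0.35 to 0.9 m from the base axis. Payload 8.1 kg.
Tool frame: the origin (TCP) lies between the finger pads; the fingertips stand 17 mm ahead of it and the grasp point (between the pads) lies 2 mm behind it; z points along the fingers, y is the direction in which the jaws open and shut (so a half turn about z gives the same grasp; the last joint's range is limited). The gripper opens to 92 mm and grips with 3 to 60 N. Pads are 19 mm wide; open, the fingers measure 130 mm over their backs; the gripper's body (75 mm by 190 mm) begins 47 mm behind the grasp point.
Start: joints at [-1.383, 0.434, 0.025, 1.573, -0.012, 1.134, -0.075], TCP at [0.179, 0.599, 0.244] pointing down, gripper open.
Joint ranges: [-2.62, 2.62], [-0.44, 2.09], [-1.27, 1.32], [0.08, 2.57], [-1.32, 4.46], [0.12, 2], [-2.74, 2.74]. Speed limits (rad/s): [2.22, 2.22, 3.01, 3.01, 3.14, 3.14, 3.14].

INTERFACE

Orientations are given as a rotation vector (axis times angle).
In Python, from cell import arm gives the robot as it stands. The module is installed in compiled form; this text tells all that it offers.
- The arm moves only by the shell command python3 -m crank 'ROWS' [FORCE]. ROWS is JSON, a list of rows, each a list of 5 numbers: the opening, from 0 (shut) to 1 (fully open), then the shift along the world's x, y, z normalised to -1 to 1, where 1 is 40 cm, then the turn about the world's z normalised to -1 to 1, where 1 is 60 degrees. In form: [[fingers, tx, ty, tz, twist], ...]. A call has exactly 8 rows; each row shifts and turns the commanded pose from where the row before left it; what a row does not reach is not made up. A row lasts 1/12 s, in which the tool goes at most 41.7 mm and 7.16 degrees, less where a joint would pass 70% of its speed; a pose out of reach is approached as far as the arm can. A call with a number of a shift or a turn outside -1 to 1 is refused whole. A call with a gripper value outside its range is refused whole. The fingers move at their own pace and stop on an object; FORCE is the grip in N (left out, the last holds). Time passes only in rows, so rows that do not move let the fingers close, or fill a call up. It gives the time, the measured TCP pose, the force and the opening at its end, in the units of the state.
- arm.observe(): the state, without advancing time (a new reading comes with each control period).
- arm.get_image(name): name is "scene" or "top" or "wrist"; returns the picture (480x640x3 uint8, red, green, blue); there is no depth.
- arm.get_calibration(name): a dict with "intrinsics" (3x3 intrinsics, pixels), "extrinsics" (4x4, takes a point from camera to world coordinates). Camera axes: x right, y down, z forward; pixel columns grow to the right and rows downward; lengths in m; the calibration is good to about 2 mm. A picture is of the moment at which its call begins: read the wrist's pose just before it. get_calibration takes no time and is no camera call; for the wrist camera it gives the pose at the moment of the call.
- arm.sign_off(): hands the job in, once; it reports no verdict.
The state is a dict: "clock": time; "joints": joint angles; "dq": joint speeds; "joint_efforts": joint torques, N m; "position": TCP position; "ee_rot": TCP orientation; "force": force on the tool from outside, world axes, zero at the start; "ft_torque": the same for the moment, N m; "width": opening from 0.0 (shut) to 1.0 (fully open).
Only numpy, scipy, OpenCV 4.12 (cv2) and the standard library are available. Lean on these libraries where they do the work, as an engineer would, in place of code of your own. Each camera call takes 0.05 s, during which the arm holds its last target.

## Working session

There is one attempt and no reset: what is moved stays moved. The work goes in short steps, Python scripts to look and compute and a shell command to move; the robot and the scene stay as the last step left them, time stands still between calls to the robot, and variables do not carry over. Pictures are saved under pics/ and viewed, and the job is handed in when it is done.

```bash
mkdir -p pics; ls; cat > h.py <<'E'
import numpy as np,cv2
from cell import arm
def snap(n,tag):
    im=arm.get_image(n); cv2.imwrite(f'pics/{tag}.png',im[:,:,::-1]); return im
def cal(n):
    c=arm.get_calibration(n); return np.array(c['intrinsics']),np.array(c['extrinsics'])
def ray(n,u,v,c=None):
    K,E=c or cal(n); d=E[:3,:3]@(np.linalg.inv(K)@[u,v,1]); return E[:3,3],d/np.linalg.norm(d)
def onz(n,u,v,z,c=None):
    o,d=ray(n,u,v,c); return o+d*(z-o[2])/d[2]
def tri(a,b):
    (o1,d1),(o2,d2)=a,b
    A=np.stack([d1,-d2],1); s=np.linalg.lstsq(A,o2-o1,rcond=None)[0]
    p,q=o1+s[0]*d1,o2+s[1]*d2; return (p+q)/2,np.linalg.norm(p-q)
def proj(n,P,c=None):
    K,E=c or cal(n); p=E[:3,:3].T@(np.asarray(P)-E[:3,3]); q=K@p; return q[:2]/q[2]
E
python3 - <<'E'
from h import *
for n in('scene','top','wrist'):
    snap(n,n+'0'); K,E=cal(n); print(n,K[0,0],K[0,2],K[1,2],E.round(3).tolist())
print(arm.observe())
E
```

```text
pics
scene 566.9896513985642 322.48855693280495 227.21935509424327 [[0.787, -0.467, 0.405, -0.085], [-0.618, -0.602, 0.506, -0.733], [0.008, -0.648, -0.762, 1.243], [0.0, 0.0, 0.0, 1.0]]
top 574.8181879689793 324.063416357839 246.51888979573465 [[0.025, -0.996, 0.082, 0.393], [-0.999, -0.027, -0.023, 0.038], [0.025, -0.081, -0.996, 1.365], [0.0, 0.0, 0.0, 1.0]]
wrist 355.3510738478837 320.31735612406874 233.1900275520514 [[0.286, 0.923, 0.257, 0.11], [0.958, -0.276, -0.077, 0.619], [-0.001, 0.268, -0.963, 0.384], [0.0, 0.0, 0.0, 1.0]]
{'clock': 0.15, 'joints': array([-1.3825886 ,  0.43506125,  0.02497213,  1.57387004, -0.01159226,
        1.13399476, -0.07507511]), 'dq': array([-0.00069185, -0.00232698, -0.00076214, -0.00400683,  0.00083304,
       -0.00057332, -0.00091016]), 'joint_efforts': array([ 1.81459898e-03, -6.68267512e+01,  9.85858999e-01, -3.14693570e+01,
       -6.04946329e-02,  3.93675081e-02,  1.59062820e-04]), 'position': array([0.17914481, 0.59840065, 0.24313325]), 'ee_rot': array([-4.55243166e-01, -3.10837464e+00,  1.86476914e-03]), 'force': array([-0.54305871, -0.75855113, -0.64884505]), 'ft_torque': array([-0.0358759 , -0.02400812,  0.00020705]), 'width': 0.9983766285354061}
```

View pics/scene0.png

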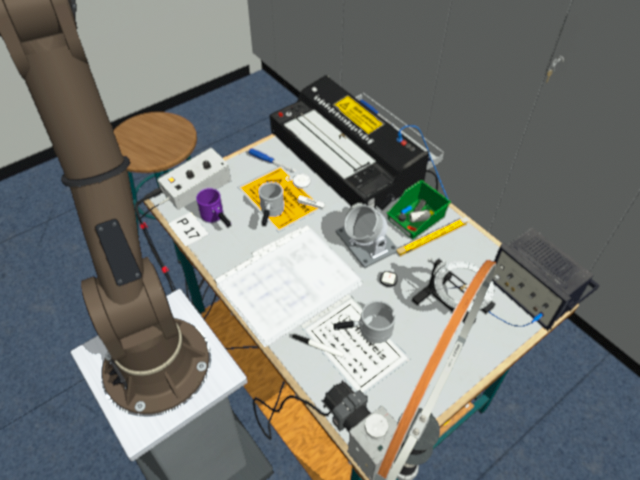

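View pics/top0.png

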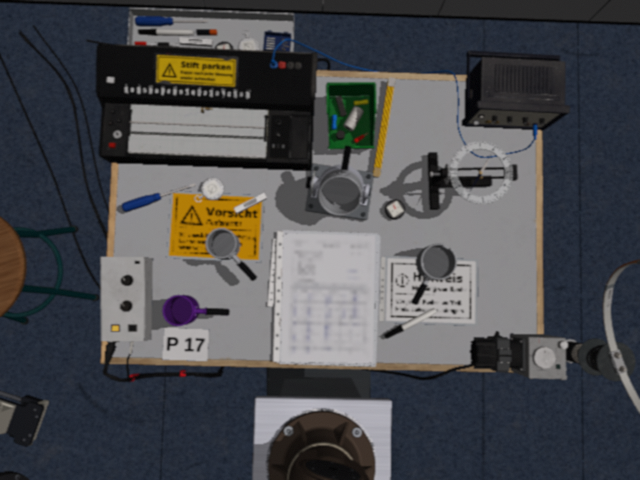

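View pics/wrist0.png

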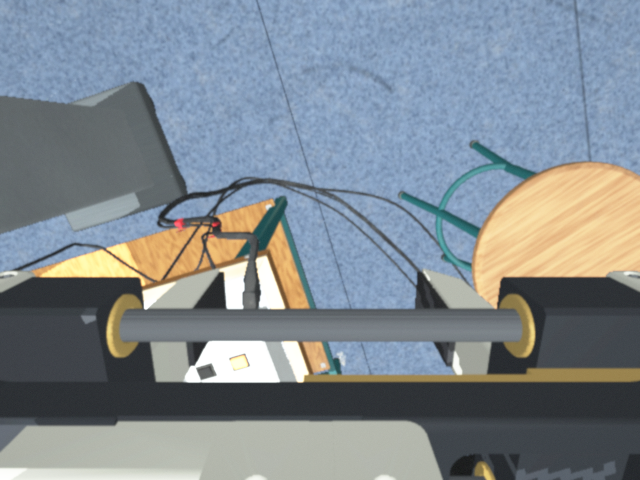

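```bash
python3 - <<'E'
import cv2
t=cv2.imread('pics/top0.png');s=cv2.imread('pics/scene0.png')
f=lambda im,x,y,w,h,k:cv2.resize(im[y:y+h,x:x+w],None,fx=k,fy=k,interpolation=cv2.INTER_CUBIC)
cv2.imwrite('pics/c1.png',cv2.hconcat([f(t,290,130,100,100,4),f(s,320,180,100,100,4)]))
cv2.imwrite('pics/c2.png',cv2.hconcat([f(t,190,210,100,100,4),f(t,380,220,100,100,4)]))
cv2.imwrite('pics/c3.png',cv2.hconcat([f(s,230,160,100,100,4),f(s,320,280,100,100,4)]))
E
```

```text
(no output)
```

View pics/c1.png

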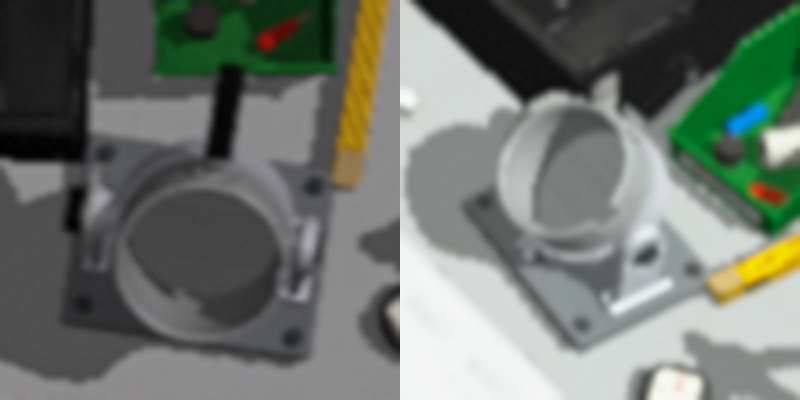

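View pics/c2.png

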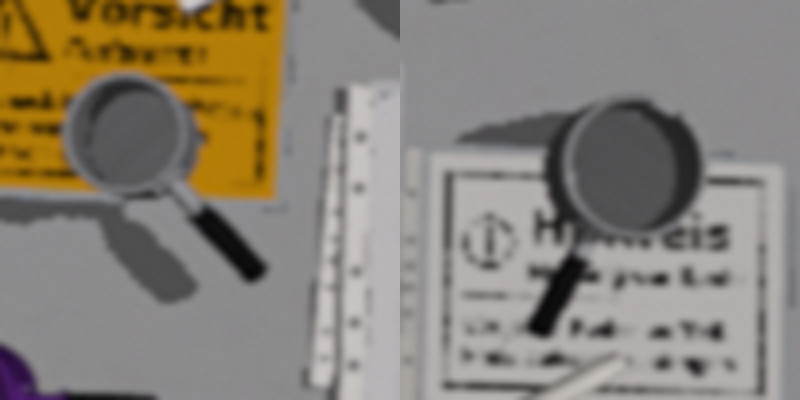

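View pics/c3.png

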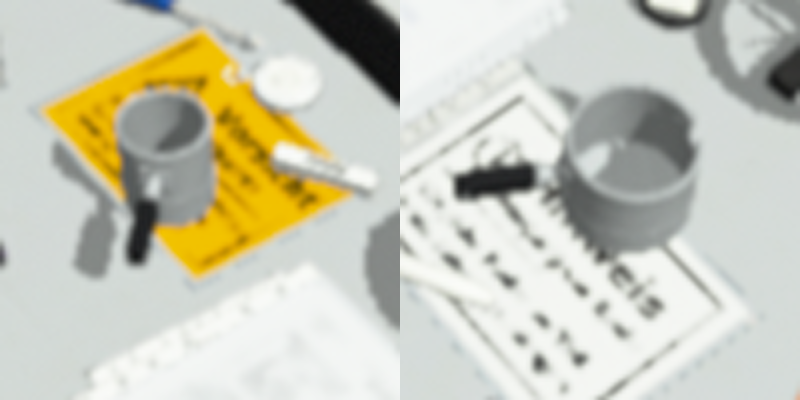

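```bash
python3 - <<'E'
from h import *
for nm,rt,rs,zt,bt,bs,zb in [('mid',(438,261.8),(320+229/4,280+142/4),.072,(419.25,294.2),(320+95/4,280+182/4),.0465),
  ('small',(190+131/4,210+136/4),(230+165/4,160+122/4),.08,(190+230/4,210+243/4),(230+142/4,160+232/4),.0565)]:
    a=onz('top',*rt,zt);b=onz('scene',*rs,zt);t=tri(ray('top',*rt),ray('scene',*rs))
    c=onz('top',*bt,zb);d=onz('scene',*bs,zb);u=tri(ray('top',*bt),ray('scene',*bs))
    print(nm,a.round(4),b.round(4),t[0].round(4),t[1].round(4)); print('  bar',c.round(4),d.round(4),u[0].round(4),u[1].round(4))
    v=c-a;print(np.hypot(*v[:2]),np.degrees(np.arctan2(v[1],v[0])))
# outer mouth rim centre, handle
print('mouth',[x for x in tri(ray('top',290+198/4,130+257/4),ray('scene',320+165/4,180+165/4))])
E
```

```text
mid [ 0.4714 -0.2509  0.072 ] [ 0.4692 -0.2543  0.072 ] [ 0.4717 -0.2521  0.0667] 0.0001
  bar [ 0.3973 -0.214   0.0465] [ 0.3987 -0.2151  0.0465] [ 0.398  -0.2145  0.0463] 0.0018
0.08276241429155017 153.5389784590319
small [0.4977 0.2346 0.08  ] [0.5021 0.2362 0.08  ] [0.4986 0.2331 0.0847] 0.0028
  bar [0.4403 0.1798 0.0565] [0.4406 0.1782 0.0565] [0.4409 0.1797 0.0549] 0.0011
0.07930856412518389 -136.37128222789667
mouth [array([ 0.61425989, -0.02298725,  0.10333051]), np.float64(0.001168271869292323)]
```

```bash
R='[0.4,0.046,-0.0654,0.0091,0]'; python3 -m crank '[[0.4,0.046,-0.0654,0.0091,0],[0.4,0.046,-0.0654,0.0091,0],[0.4,0.046,-0.0654,0.0091,0],[0.4,0.046,-0.0654,0.0091,0],[0.4,0.046,-0.0654,0.0091,0],[0.4,0.046,-0.0654,0.0091,0],[0.4,0.046,-0.0654,0.0091,0],[0.4,0.046,-0.0654,0.0091,0]]' 20
python3 -m crank '[[0.4,0.046,-0.0654,0.0091,0],[0.4,0.046,-0.0654,0.0091,0],[0.4,0.046,-0.0654,0.0091,0],[0.4,0.046,-0.0654,0.0091,0],[0.4,0.046,-0.0654,0.0091,0],[0.4,0.046,-0.0654,0.0091,0],[0.4,0.046,-0.0654,0.0091,0],[0.4,0.046,-0.0654,0.0091,0]]'
python3 -m crank '[[0.4,0.046,-0.0654,0.0091,0],[0.4,0.046,-0.0654,0.0091,0],[0.4,0.046,-0.0654,0.0091,0],[0.4,0.046,-0.0654,0.0091,0],[0.4,0.046,-0.0654,0.0091,0],[0.4,0.046,-0.0654,0.0091,0],[0.4,0.046,-0.0654,0.0091,0],[0.4,0,0,0,0]]'
python3 - <<'E'
from h import *
snap('wrist','w1');K,E=cal('wrist');np.save('w1cal.npy',E);print(E.round(4),arm.observe()['clock'])
E
```

```text
clock: 0.82
position: [0.327, 0.3879, 0.2729]
ee_rot: [-0.455, -3.108, 0.0]
force: [0.4, 0.2, 0.4]
width: 0.47
clock: 1.48
position: [0.4741, 0.1787, 0.3021]
ee_rot: [-0.455, -3.108, -0.0]
force: [0.3, -0.0, -0.4]
width: 0.401
clock: 2.15
position: [0.6046, -0.0099, 0.3277]
ee_rot: [0.467, 3.104, -0.006]
force: [-0.7, -0.9, 0.6]
width: 0.399
[[ 0.2918  0.9213  0.257   0.5339]
 [ 0.9565 -0.2807 -0.0797  0.0138]
 [-0.0013  0.2691 -0.9631  0.4679]
 [ 0.      0.      0.      1.    ]] 2.2
```

View pics/w1.png

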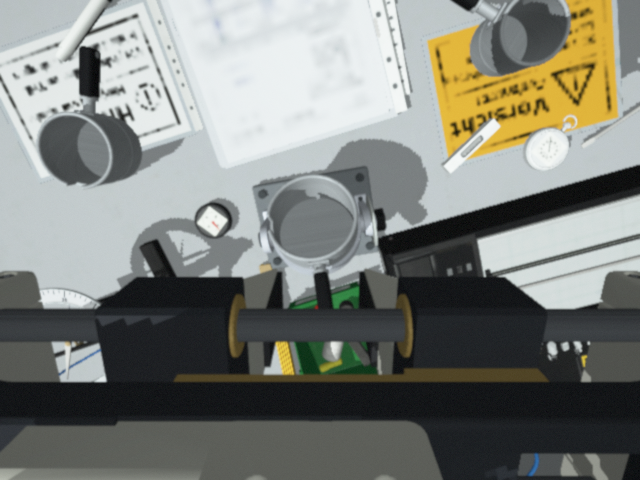

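```bash
python3 - <<'E'
import cv2
t=cv2.imread('pics/w1.png')
c=t[155:305,235:400];cv2.imwrite('pics/c4.png',cv2.resize(c,None,fx=4.5,fy=4,interpolation=cv2.INTER_CUBIC))
E
```

```text
(no output)
```

View pics/c4.png

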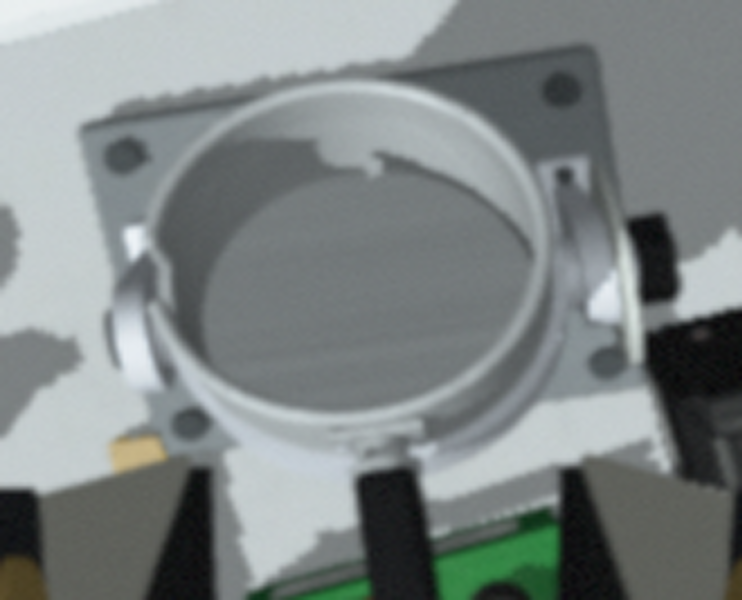

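```bash
cat > fit.py <<'E'
from h import *
from scipy.optimize import least_squares
Kw,_=cal('wrist');Ew=np.load('w1cal.npy');cw=(Kw,Ew)
W=lambda x,y:(235+x/4.5,155+y/4)
b=[onz('wrist',*W(*p),.016,cw) for p in [(83,125),(592,47),(655,375)]]
print('base',np.round(b,4),[np.linalg.norm(b[1]-b[0]),np.linalg.norm(b[2]-b[1])])
f=b[1]-b[0];yaw=np.arctan2(f[1],f[0])-np.pi/2;print('yaw',np.degrees(yaw), np.degrees(np.arctan2(*(b[2]-b[1])[1::-1])))
T=lambda x,y:(290+x/4,130+y/4)
rw=[ray('wrist',*W(*p),cw) for p in [(158,210),(200,150),(265,105),(350,86),(440,112),(505,170),(545,262),(525,315),(480,370),(420,402),(340,415),(260,398),(200,360)]]
rt=[ray('top',*T(*p)) for p in [(118,255),(150,205),(215,178),(265,200),(285,245),(270,300),(240,330),(195,338),(135,305)]]
def fr(th,yaw):
    x=np.array([np.cos(yaw),np.sin(yaw),0]);y=np.array([-np.sin(yaw),np.cos(yaw),0])
    z=np.array([0,0,1])*np.cos(th)-x*np.sin(th); X=np.cross(y,z); return np.stack([X,y,z],1)
def res(p,rs,yaw=yaw):
    c=p[:3];R=fr(p[3],yaw+p[4]);o=[]
    for O,d in rs:
        s=((c-O)@R[:,2])/(d@R[:,2]);q=R.T@(O+s*d-c);o.append(np.hypot(q[0],q[1])-.047)
    return np.r_[np.array(o)*1000,p[4]*20,(p[3]-.54)*3]
if __name__=='__main__':
    for nm,rs in [('w',rw),('t',rt),('wt',rw+rt)]:
        s=least_squares(res,[.614,-.023,.10,.5,0],args=(rs,))
        print(nm,s.x[:3].round(4),np.degrees(s.x[3:]).round(2),'rms',np.sqrt(np.mean(s.fun**2)).round(2))
    c=s.x[:3];R=fr(s.x[3],yaw+s.x[4]);print('seat',c-R[:,2]*.056)
    np.savez('ch.npz',c=c,R=R,th=s.x[3],yaw=yaw+s.x[4])
    for nm,p in [('slot',(160,280)),('slotU',(156,250)),('slotL',(158,308)),('handle neck',(385,455)),('bar end',(395,595)),]:
        O,d=ray('wrist',*W(*p),cw);
        for h in (0,-.018):
            k=((c+R[:,2]*h-O)@R[:,2])/(d@R[:,2]);q=R.T@(O+k*d-c);print(nm,(q*1000).round(1),np.degrees(np.arctan2(q[1],q[0])).round(1))
E
python3 fit.py
```

```text
base [[ 0.5703 -0.087   0.016 ]
 [ 0.5887  0.0572  0.016 ]
 [ 0.6987  0.0471  0.016 ]] [np.float64(0.14528902165687943), np.float64(0.11045946937549013)]
yaw -7.248702696895282 -5.217308948671344
w [ 0.6148 -0.0213  0.0882] [30.88 -3.16] rms 0.92
t [ 0.6178 -0.0272  0.0734] [25.69  2.86] rms 1.39
wt [ 0.6165 -0.0241  0.0822] [25.51  1.9 ] rms 1.98
seat [ 0.64048006 -0.02634954  0.03168421]
slot [ -0.8 -44.9  -0. ] -91.0
slot [ -5.  -48.4 -18. ] -95.9
slotU [ -9.5 -44.5   0. ] -102.0
slotU [-14.1 -48.  -18. ] -106.3
slotL [  7.  -46.6   0. ] -81.5
slotL [  3.2 -50.2 -18. ] -86.4
handle neck [57.9  1.5  0. ] 1.5
handle neck [ 56.4   0.1 -18. ] 0.1
bar end [94.9 -3.   0. ] -1.8
bar end [ 95.2  -4.5 -18. ] -2.7
```

```bash
python3 - <<'E'
import cv2
t=cv2.imread('pics/scene0.png')
c=t[190:265,325:405];cv2.imwrite('pics/c5.png',cv2.resize(c,None,fx=8,fy=8,interpolation=cv2.INTER_CUBIC))
t=cv2.imread('pics/top0.png')
c=t[150:225,295:375];cv2.imwrite('pics/c6.png',cv2.resize(c,None,fx=8,fy=8,interpolation=cv2.INTER_CUBIC))
E
```

```text
(no output)
```

View pics/c5.png

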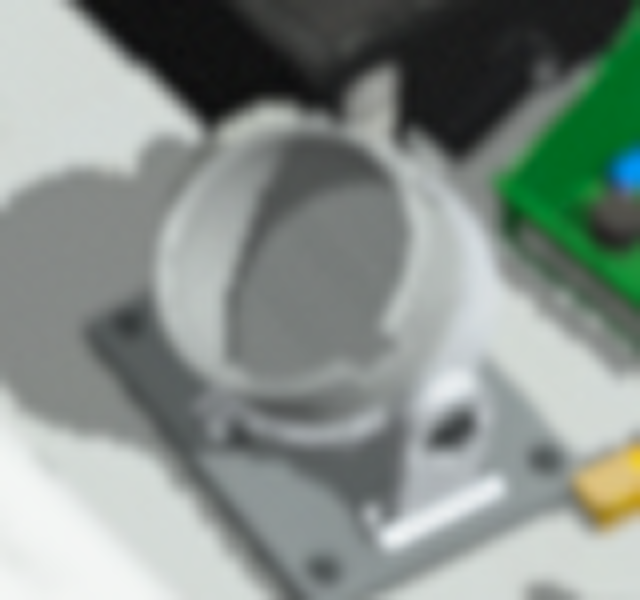

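View pics/c6.png

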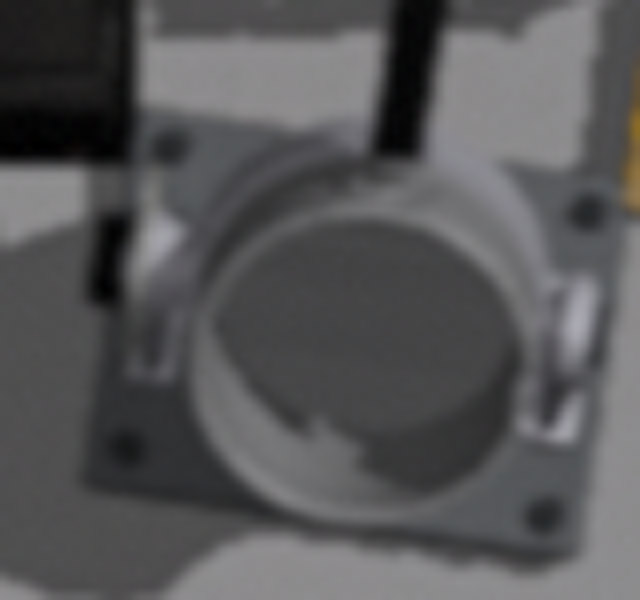

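```bash
cat > fit2.py <<'E'
from fit import *
yaw0=np.radians(-6.3)
S=lambda x,y:(325+x/8,190+y/8); T2=lambda x,y:(295+x/8,150+y/8)
rs=[ray('scene',*S(*p)) for p in [(160,270),(180,190),(230,147),(300,128),(370,147),(330,374),(260,387),(210,365),(175,325)]]
rt=[ray('top',*T2(*p)) for p in [(196,360),(215,285),(350,207),(430,218),(490,258),(525,330),(470,485),(380,517),(300,506),(225,455)]]
def res(p,g):
    o=[]
    R=fr(p[3],yaw0+p[4])
    for i,rr in enumerate(g):
        c=p[:3]
        for O,d in rr:
            s=((c-O)@R[:,2])/(d@R[:,2]);q=R.T@(O+s*d-c);o.append(np.hypot(q[0],q[1])-.0465)
    return np.r_[np.array(o)*1000,p[4]*40]
for nm,g in [('w',[rw]),('t',[rt]),('s',[rs]),('ws',[rw,rs]),('wt',[rw,rt]),('all',[rw,rt,rs])]:
    s=least_squares(res,[.614,-.023,.10,.5,0],args=(g,),loss='soft_l1')
    print(nm,s.x[:3].round(4),np.degrees(s.x[3:]).round(2),'rms',np.sqrt(np.mean(s.fun**2)).round(2))
E
python3 fit2.py | tail -6
```

```text
w [ 0.6137 -0.0208  0.0925] [30.17 -0.62] rms 1.04
t [ 0.61   -0.0243  0.1079] [31.96  0.07] rms 0.39
s [ 0.6226 -0.0131  0.0863] [34.28  1.39] rms 1.22
ws [ 0.6125 -0.0209  0.0997] [33.93 -0.43] rms 1.56
wt [ 0.6149 -0.0233  0.0864] [27.58 -0.05] rms 1.57
all [ 0.612  -0.0228  0.1018] [32.41  0.61] rms 1.76
```

```bash
python3 -m crank '[[0.4,-0.043,-0.043,-0.041,-0.013],[0.4,-0.043,-0.043,-0.041,-0.013],[0.4,-0.043,-0.043,-0.041,-0.013],[0.4,-0.043,-0.043,-0.041,-0.013],[0.4,-0.043,-0.043,-0.041,-0.013],[0.4,-0.043,-0.043,-0.041,-0.013],[0.4,-0.043,-0.043,-0.041,-0.013],[0.4,-0.043,-0.043,-0.041,-0.013]]'
python3 -m crank '[[0.4,-0.043,-0.043,-0.041,-0.013],[0.4,-0.043,-0.043,-0.041,-0.013],[0.4,-0.043,-0.043,-0.041,-0.013],[0.4,-0.043,-0.043,-0.041,-0.013],[0.4,0,0,0,0],[0.4,0,0,0,0],[0.4,0,0,0,0],[0.4,0,0,0,0]]'
python3 - <<'E'
from h import *
snap('wrist','w2');K,E=cal('wrist');np.save('w2cal.npy',E)
E
```

```text
clock: 2.87
position: [0.4635, -0.1399, 0.1955]
ee_rot: [-0.622, -3.079, -0.001]
force: [-0.2, 0.1, -0.3]
width: 0.401
clock: 3.53
position: [0.3972, -0.2084, 0.1311]
ee_rot: [0.704, 3.061, 0.001]
force: [-0.4, -0.3, 0.3]
width: 0.398
```

View pics/w2.png

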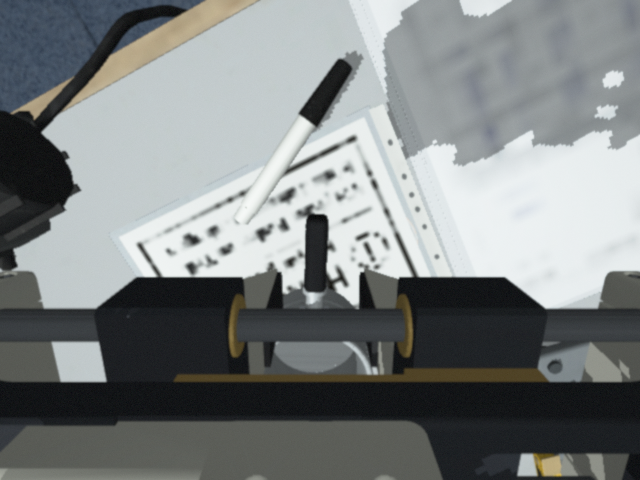

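```bash
python3 - <<'E'
from h import *
c=(cal('wrist')[0],np.load('w2cal.npy'))
e=onz('wrist',317,216,.0565,c);n=onz('wrist',315.5,290,.0565,c);print(e,n,np.linalg.norm(e-n),np.degrees(np.arctan2(*(e-n)[1::-1])),(e+n)/2)
e=onz('wrist',317,216,.0465,c);n=onz('wrist',315.5,290,.0465,c);print((e+n)/2,np.linalg.norm(e-n))
o=arm.observe();r=o['ee_rot'];print(o['position'],np.degrees(np.arctan2(r[1],r[0]))*2)
E
```

```text
[ 0.3751311  -0.20068134  0.0565    ] [ 0.41957134 -0.22347444  0.0565    ] 0.04994457250314357 152.84701745574935 [ 0.39735122 -0.21207789  0.0565    ]
[ 0.40039939 -0.21367874  0.0465    ] 0.05226409207712025
[ 0.39720855 -0.20843338  0.13116438] 154.10037025307275
```

```bash
python3 -m crank '[[0.4,0.004,-0.006,-0.05,-0.009],[0.4,0.004,-0.006,-0.05,-0.008],[0.4,0,0,-0.05,0],[0.4,0,0,-0.05,0],[0.4,0,0,0,0],[0.1,0,0,0,0],[0.1,0,0,0,0],[0.1,0,0,0,0]]' 6
python3 -m crank '[[0.1,0,0,0,0],[0.1,0,0,0,0],[0.1,0,0,0,0],[0.1,0,0,0,0],[0.1,0,0,0,0],[0.1,0,0,0,0],[0.1,0,0,0,0],[0.1,0,0,0,0]]' 6
python3 - <<'E'
from h import *
a,h=122,52
th=np.radians(np.arange(0,37,4.));p=np.stack([a*np.cos(th)-h*np.sin(th),a*np.sin(th)+h*np.cos(th)],1)
d=np.diff(p,axis=0);u=np.array([-.891,.454])
for k in d: print((np.r_[u*k[0],k[1]]/400).round(3))
E
```

```text
clock: 4.25
position: [0.4002, -0.2142, 0.0518]
ee_rot: [0.733, 3.053, -0.0]
force: [0.4, -0.4, -0.1]
width: 0.231
clock: 4.92
position: [0.3992, -0.2141, 0.0507]
ee_rot: [-0.735, -3.054, -0.0]
force: [-0.6, 0.3, 1.9]
width: 0.163
[ 0.009 -0.004  0.021]
[ 0.01  -0.005  0.02 ]
[ 0.011 -0.006  0.019]
[ 0.012 -0.006  0.018]
[ 0.014 -0.007  0.017]
[ 0.015 -0.007  0.016]
[ 0.016 -0.008  0.015]
[ 0.016 -0.008  0.014]
[ 0.017 -0.009  0.013]
```

```bash
python3 -m crank '[[0.1,0.009,-0.004,0.021,0],[0.1,0.01,-0.005,0.02,0],[0.1,0.011,-0.006,0.019,0],[0.1,0.012,-0.006,0.018,0],[0.1,0.014,-0.007,0.017,0],[0.1,0.015,-0.007,0.016,0],[0.1,0.016,-0.008,0.015,0],[0.1,0.016,-0.008,0.014,0]]' 6
python3 - <<'E'
from h import *
s=snap('scene','s2');w=snap('wrist','w3');print(arm.observe()['force'])
t=cv2.imread('pics/s2.png');cv2.imwrite('pics/c7.png',cv2.resize(t[250:400,280:480],None,fx=4,fy=4,interpolation=cv2.INTER_CUBIC))
E
```

```text
clock: 5.58
position: [0.4412, -0.2348, 0.1073]
ee_rot: [0.734, 3.054, 0.0]
force: [-1.2, 1.0, -0.6]
width: 0.161
[-0.47230601  0.57646384 -0.33867407]
```

View pics/c7.png

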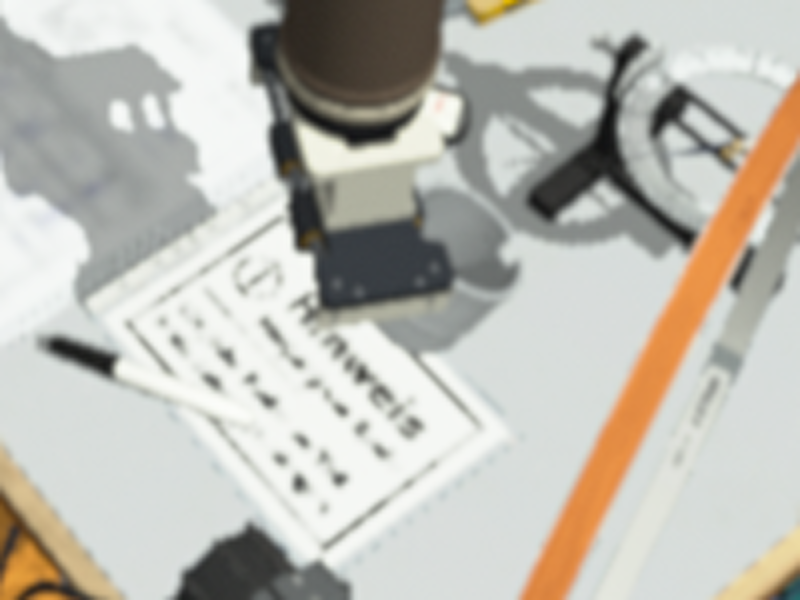

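View pics/w3.png

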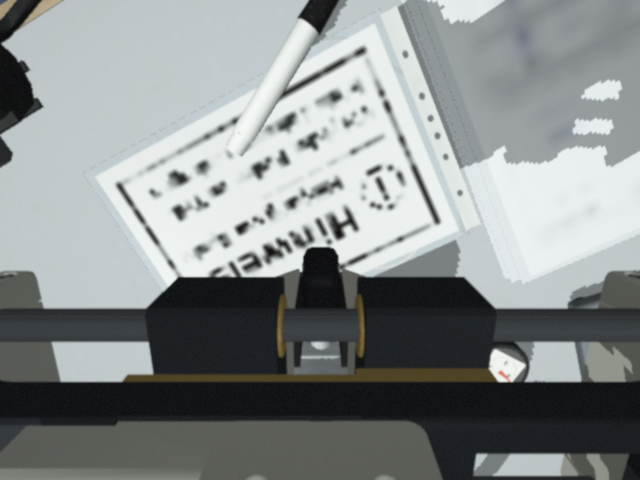

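```bash
python3 -m crank '[[0.1,0,0,0,0],[0.1,0,0,0,0],[0.1,0,0,0,0],[0.1,0,0,0,0],[0.1,0,0,0.05,0],[0.1,0,0,0.06,0],[0.1,0,0,0.07,0],[0.1,0,0,0.08,0]]' 55
python3 -m crank '[[0.1,0,0,0.08,0],[0.1,0,0,0.06,0],[0.1,0,0,0,-0.08],[0.1,0,0,0,-0.1],[0.1,0,0,0,-0.1],[0.1,0,0,0,-0.1],[0.1,0,0,0,-0.1],[0.1,0,0,0,0]]' 55
python3 - <<'E'
from h import *
from fit import W,cw
s=snap('scene','s3');w=snap('top','t3')
t=cv2.imread('pics/s3.png');u=cv2.imread('pics/t3.png')
cv2.imwrite('pics/c8.png',cv2.hconcat([cv2.resize(a,(400,400),interpolation=cv2.INTER_CUBIC) for a in (t[200:340,300:440],u[190:330,370:510])]))
a=ray('wrist',*W(390,475),cw);b=ray('top',295+400/8,150+155/8);p,e=tri(a,b);print(p,e)
d=p-[.612,-.022,.102];print(d@[.843,-.093,.530],d@[-.527,.058,.848])
E
```

```text
clock: 6.35
position: [0.4381, -0.2335, 0.2101]
ee_rot: [-0.734, -3.049, -0.001]
force: [0.6, 0.5, -1.4]
width: 0.159
clock: 7.02
position: [0.4391, -0.2338, 0.2656]
ee_rot: [-1.476, -2.769, 0.0]
force: [0.4, 0.5, -1.8]
width: 0.16
base [[ 0.5703 -0.087   0.016 ]
 [ 0.5887  0.0572  0.016 ]
 [ 0.6987  0.0471  0.016 ]] [np.float64(0.14528902165687943), np.float64(0.11045946937549013)]
yaw -7.248702696895282 -5.217308948671344
[ 0.66666793 -0.02923557  0.1243395 ] 0.0067879823923438975
0.058597906834558795 -0.010285762345021945
```

View pics/c8.png

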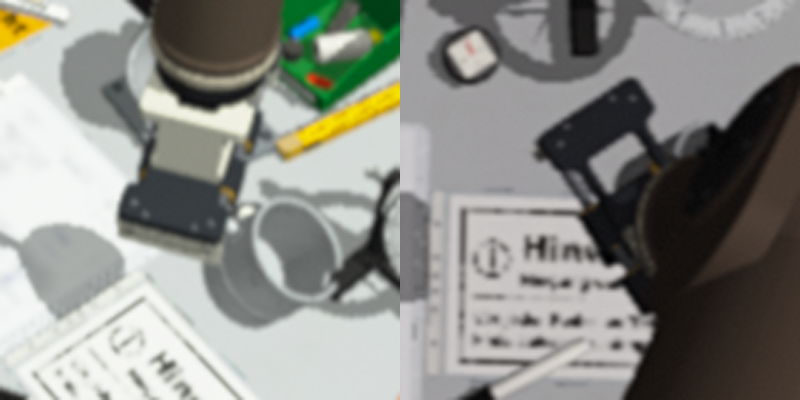

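```bash
python3 -m crank '[[0.1,0.026,0.026,0,-0.11],[0.1,0.026,0.026,0,-0.11],[0.1,0.026,0.026,0,-0.11],[0.1,0.026,0.026,0,-0.11],[0.1,0.026,0.026,0,-0.11],[0.1,0.026,0.026,0,-0.11],[0.1,0.026,0.026,0,-0.11],[0.1,0.026,0.026,0,-0.11]]' 55
python3 -m crank '[[0.1,0.026,0.026,0,-0.11],[0.1,0.026,0.026,0,-0.11],[0.1,0.026,0.026,0,-0.11],[0.1,0.026,0.026,0,-0.11],[0.1,0.026,0.026,0,-0.11],[0.1,0.026,0.026,0,-0.11],[0.1,0.026,0.026,0,-0.11],[0.1,0.026,0.026,0,-0.11]]' 55
python3 -m crank '[[0.1,0.026,0.026,0,-0.11],[0.1,0.026,0.026,0,-0.11],[0.1,0.026,0.026,0,-0.11],[0.1,0,0,0,-0.08],[0.1,0,0,0,0],[0.1,0,0,0,0],[0.1,0,0,0,0],[0.1,0,0,0,0]]' 55
python3 - <<'E'
from h import *
snap('scene','s4');snap('top','t4');snap('wrist','w4')
t=cv2.imread('pics/s4.png');u=cv2.imread('pics/t4.png')
cv2.imwrite('pics/c9.png',cv2.hconcat([cv2.resize(a,(400,400),interpolation=cv2.INTER_CUBIC) for a in (t[150:290,300:440],u[110:250,270:410])]))
o=arm.observe();r=o['ee_rot'];print(o['position'],np.degrees(np.arctan2(r[1],r[0]))*2,o['joints'])
E
```

```text
clock: 7.78
position: [0.5236, -0.1506, 0.2663]
ee_rot: [-2.553, -1.829, 0.001]
force: [0.3, -0.4, -1.8]
width: 0.158
clock: 8.45
position: [0.6069, -0.0674, 0.2661]
ee_rot: [-3.1, -0.504, 0.002]
force: [0.5, -0.3, -2.3]
width: 0.162
clock: 9.12
position: [0.6376, -0.0376, 0.2668]
ee_rot: [-3.137, 0.163, 0.0]
force: [0.4, -0.1, -1.5]
width: 0.159
[ 0.63782272 -0.03727059  0.26688377] 353.99178938490235 [-0.64988509  0.60987824  1.04976604  1.5571233  -0.54336412  1.29340541
 -1.20169326]
```

View pics/c9.png

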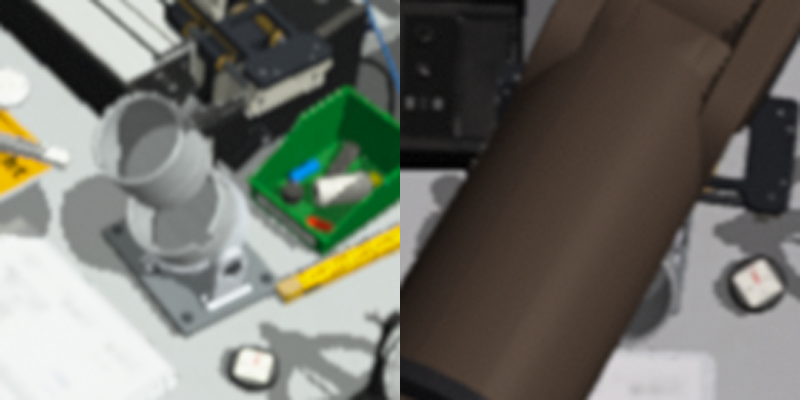

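View pics/w4.png

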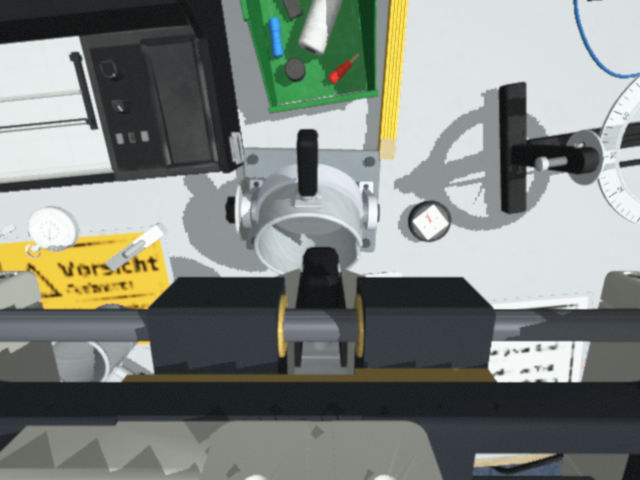

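```bash
python3 - <<'E'
from h import *
K,E=cal('wrist');np.save('w4cal.npy',E)
t=cv2.imread('pics/w4.png')
c=t[120:290,230:400];cv2.imwrite('pics/c10.png',cv2.resize(c,None,fx=3.5,fy=3.5,interpolation=cv2.INTER_CUBIC))
t=cv2.imread('pics/s4.png')
c=t[170:270,320:420];cv2.imwrite('pics/c11.png',cv2.resize(c,None,fx=6,fy=6,interpolation=cv2.INTER_CUBIC))
E
```

```text
(no output)
```

View pics/c10.png

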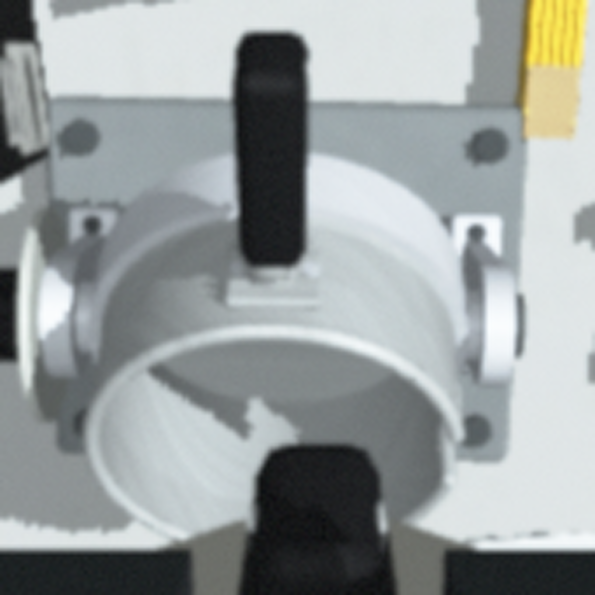

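View pics/c11.png

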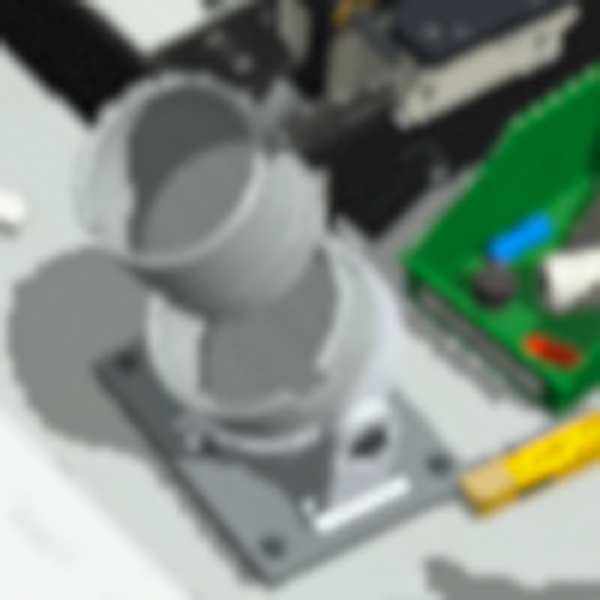

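```bash
cat > fit3.py <<'E'
from fit import *
E4=np.load('w4cal.npy');c4=(Kw,E4)
V=lambda x,y:(230+x/3.5,120+y/3.5)
a=onz('wrist',*V(50,97),.016,c4);b=onz('wrist',*V(525,107),.016,c4);print('back edge',a,b,np.linalg.norm(a-b),'yaw',np.degrees(np.arctan2(*(a-b)[1::-1]))-90)
r4=[ray('wrist',*V(*p),c4) for p in [(95,415),(120,380),(165,350),(220,334),(280,331),(340,345),(390,368),(430,395),(455,428),(97,460),(120,500),(160,530)]]
S=lambda x,y:(325+x/8,190+y/8)
rs=[ray('scene',*S(*p)) for p in [(160,270),(180,190),(230,147),(300,128),(370,147),(330,374),(260,387),(210,365),(175,325)]]
T2=lambda x,y:(295+x/8,150+y/8)
rt=[ray('top',*T2(*p)) for p in [(196,360),(215,285),(350,207),(430,218),(490,258),(525,330),(470,485),(380,517),(300,506),(225,455)]]
yaw0=np.radians(-6.5)
def res(p,g):
    o=[];R=fr(p[3],yaw0+p[4]);c=p[:3]
    for rr in g:
        for O,d in rr:
            s=((c-O)@R[:,2])/(d@R[:,2]);q=R.T@(O+s*d-c);o.append(np.hypot(q[0],q[1])-.0465)
    return np.r_[np.array(o)*1000,p[4]*40]
for nm,g in [('4',[r4]),('w4',[rw,r4]),('w4t',[rw,r4,rt]),('4ts',[r4,rt,rs]),('all',[rw,r4,rt,rs])]:
    s=least_squares(res,[.614,-.023,.10,.5,0],args=(g,),loss='soft_l1')
    print(nm,s.x[:3].round(4),np.degrees(s.x[3:]).round(2),'rms',np.sqrt(np.mean(s.fun**2)).round(2))
    if nm in('w4','all'):
        c=s.x[:3];R=fr(s.x[3],yaw0+s.x[4])
        for n,p in [('sl1',(460,437)),('sl2',(449,482)),]:
            O,d=ray('wrist',*V(*p),c4);k=((c-O)@R[:,2])/(d@R[:,2]);q=R.T@(O+k*d-c);print(n,(q*1000).round(1),np.degrees(np.arctan2(q[1],q[0])).round(1))
print(R.round(3).tolist())
p,e=tri(ray('wrist',*V(272,35),c4),ray('wrist',*W(395,640),cw));
for pt,(x,y) in {'in':((275,262),(390,475))}.items():
    p,e=tri(ray('wrist',*V(*pt),c4) if 0 else ray('wrist',*V(*( (275,262))),c4),ray('wrist',*W(390,475),cw)); print('outer bar in top',p,e,R.T@(p-c))
E
python3 fit3.py
```

```text
base [[ 0.5703 -0.087   0.016 ]
 [ 0.5887  0.0572  0.016 ]
 [ 0.6987  0.0471  0.016 ]] [np.float64(0.14528902165687943), np.float64(0.11045946937549013)]
yaw -7.248702696895282 -5.217308948671344
back edge [0.70381494 0.03737748 0.016     ] [ 0.68566765 -0.10718482  0.016     ] 0.14569689217182402 yaw -7.155065012333779
4 [ 0.6095 -0.0236  0.1021] [33.35 -1.13] rms 0.67
w4 [ 0.611  -0.0217  0.1024] [35.49  0.34] rms 1.5
sl1 [  6.9 -49.7   0. ] -82.1
sl2 [-13.  -48.6  -0. ] -105.0
w4t [ 0.6106 -0.0232  0.1043] [34.24 -0.44] rms 1.67
4ts [ 0.6104 -0.0244  0.1054] [33.48 -1.11] rms 1.06
all [ 0.6107 -0.0234  0.1041] [34.31 -0.19] rms 1.7
sl1 [  8.4 -47.6  -0. ] -79.9
sl2 [-10.7 -46.6   0. ] -103.0
[[0.82, 0.116, -0.56], [-0.096, 0.993, 0.066], [0.564, 0.0, 0.826]]
outer bar in top [ 0.66518085 -0.02839633  0.12882989] 0.006019711125544753 [ 0.05905364  0.00141926 -0.01041116]
```

```bash
python3 -m crank '[[0.1,0.004,0.006,-0.02,-0.006],[0.1,0.005,0.006,-0.03,-0.006],[0.1,0.005,0.006,-0.04,0],[0.1,0.005,0.006,-0.035,0],[0.1,0,0,-0.033,0],[0.1,0,0,0,0],[0.1,0,0,0,0],[0.1,0,0,0,0]]' 55
python3 - <<'E'
from h import *
snap('scene','s5');snap('wrist','w5')
K,E=cal('wrist');np.save('w5cal.npy',E)
t=cv2.imread('pics/s5.png');u=cv2.imread('pics/w5.png')
cv2.imwrite('pics/c12.png',cv2.hconcat([cv2.resize(a,(400,400),interpolation=cv2.INTER_CUBIC) for a in (t[170:270,320:420],u[100:290,220:410])]))
o=arm.observe();r=o['ee_rot'];print(o['position'],np.degrees(np.arctan2(r[1],r[0]))*2,o['force'])
E
```

```text
clock: 9.93
position: [0.6458, -0.0278, 0.2039]
ee_rot: [3.136, -0.186, 0.001]
force: [-0.4, 0.4, -0.5]
width: 0.157
[ 0.64604804 -0.02776395  0.2043494 ] -6.786357944062516 [ 0.91161629  1.19533741 -0.99424333]
```

View pics/c12.png

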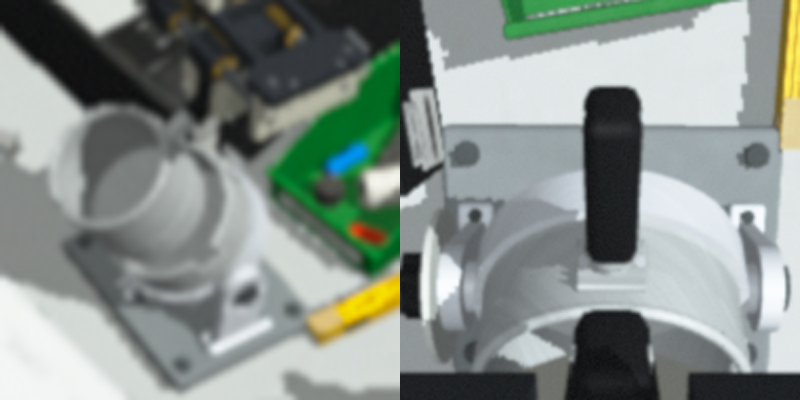

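```bash
python3 -m crank '[[0.1,0.005,-0.001,-0.008,0],[0.1,0.005,-0.001,-0.008,0],[0.1,0.005,0,-0.008,0],[0.1,0.005,-0.001,-0.008,0],[0.1,0.005,0,-0.008,0],[0.1,0.005,-0.001,-0.008,0],[0.1,0,0,0,0],[0.1,0,0,0,0]]' 55
python3 - <<'E'
from h import *
snap('scene','s6')
t=cv2.imread('pics/s6.png')
cv2.imwrite('pics/c13.png',cv2.resize(t[170:270,320:420],(600,600),interpolation=cv2.INTER_CUBIC))
o=arm.observe();print(o['position'],o['force'],o['ft_torque'])
E
```

```text
clock: 10.7
position: [0.6578, -0.029, 0.1842]
ee_rot: [3.136, -0.186, 0.0]
force: [0.5, 0.2, -0.4]
width: 0.16
[ 0.6577495  -0.0289621   0.18436149] [ 0.68544503  0.46200683 -0.58993055] [ 0.07323813  0.12059944 -0.04069997]
```

View pics/c13.png

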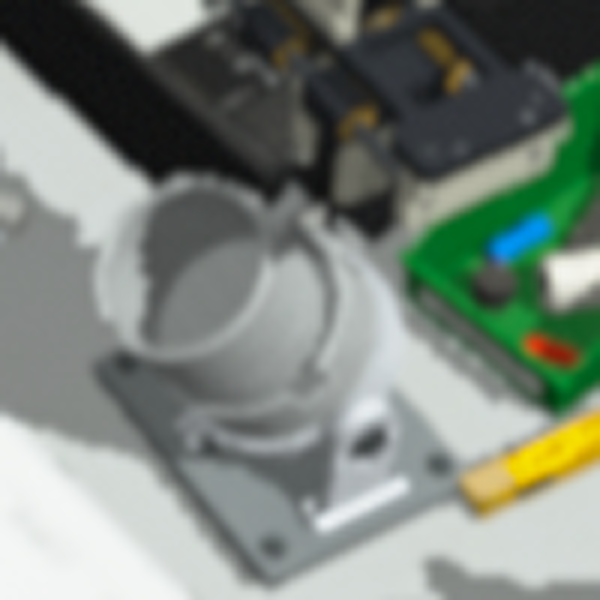

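```bash
python3 -m crank '[[0.1,0.005,-0.001,-0.008,0],[0.1,0.005,0,-0.008,0],[0.1,0.005,-0.001,-0.008,0],[0.1,0,0,0,0],[0.1,0,0,0,0],[0.1,0,0,0,0],[0.1,0,0,0,0],[0.1,0,0,0,0]]' 55
python3 -m crank '[[0.1,0.005,-0.001,-0.008,0],[0.1,0.005,0,-0.008,0],[0.1,0.005,-0.001,-0.008,0],[0.1,0,0,0,0],[0.1,0,0,0,0],[0.1,0,0,0,0],[0.1,0,0,0,0],[0.1,0,0,0,0]]' 55
python3 - <<'E'
from h import *
snap('scene','s7')
t=cv2.imread('pics/s7.png')
cv2.imwrite('pics/c14.png',cv2.resize(t[170:270,320:420],(600,600),interpolation=cv2.INTER_CUBIC))
o=arm.observe();print(o['position'],o['force'],o['ft_torque'])
E
```

```text
clock: 11.42
position: [0.6657, -0.03, 0.1764]
ee_rot: [3.136, -0.185, 0.008]
force: [4.2, -0.2, 7.3]
width: 0.157
clock: 12.08
position: [0.6731, -0.031, 0.1676]
ee_rot: [3.135, -0.184, 0.013]
force: [7.8, 1.0, 10.5]
width: 0.159
[ 0.67314996 -0.03098964  0.16765051] [ 7.91357706e+00 -6.30090351e-03  1.02894002e+01] [ 0.05789151 -1.17573574 -0.07277444]
```

View pics/c14.png

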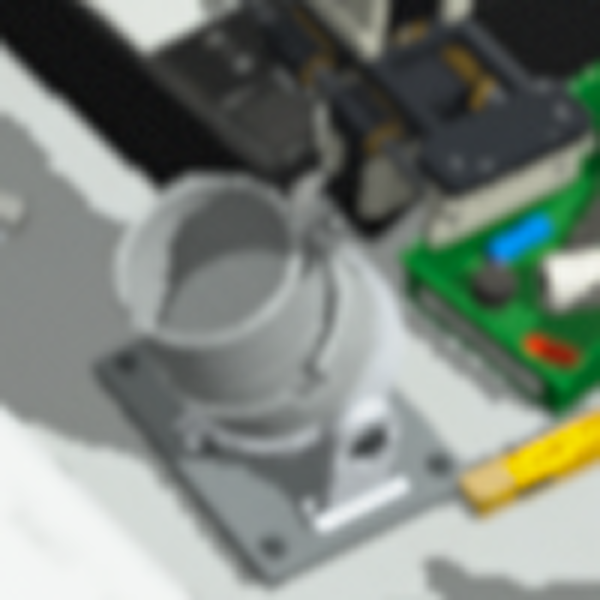

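```bash
python3 - <<'E'
from h import *
snap('wrist','w7');snap('top','t7')
K,E=cal('wrist');np.save('w7cal.npy',E)
u=cv2.imread('pics/w7.png');t=cv2.imread('pics/s7.png')
cv2.imwrite('pics/c15.png',cv2.hconcat([cv2.resize(a,(400,400),interpolation=cv2.INTER_CUBIC) for a in (u[150:340,220:410],t[180:230,335:385])]))
E
```

```text
(no output)
```

View pics/c15.png

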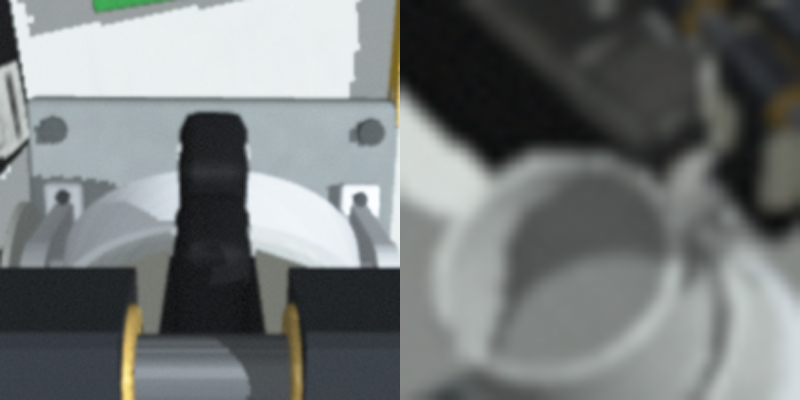

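View pics/w7.png

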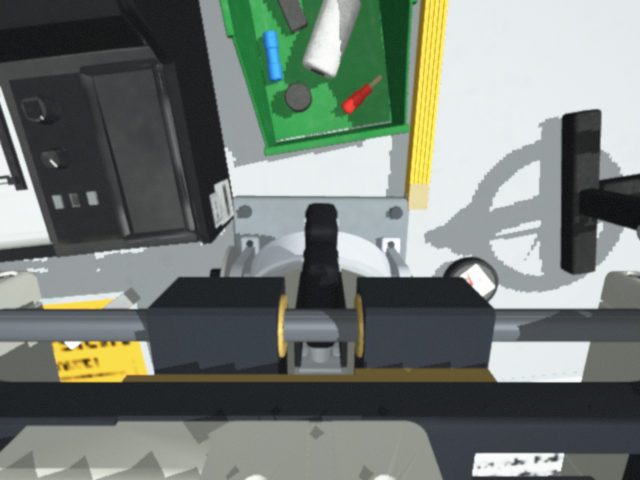

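```bash
cat > mt.py <<'E'
from h import *
from scipy.optimize import least_squares
def frm(th,yaw):
    x=np.array([np.cos(yaw),np.sin(yaw),0]);y=np.array([-np.sin(yaw),np.cos(yaw),0])
    z=np.array([0,0,1])*np.cos(th)-x*np.sin(th); return np.stack([np.cross(y,z),y,z],1)
# rim circle of can held with grasp point g; unknown tilt only + small offset; rays from scene
def tilt(pts,g,yaw,r,hg,H,rg=.084,cam='scene'):
    rs=[ray(cam,*p) for p in pts]
    def f(p):
        R=frm(p[0],yaw);c=g+R@np.array([-rg+p[1],p[2],H-hg+p[3]]);o=[]
        for O,d in rs:
            s=((c-O)@R[:,2])/(d@R[:,2]);q=R.T@(O+s*d-c);o.append(np.hypot(q[0],q[1])-r)
        return np.r_[np.array(o)*1000,p[1]*300,p[2]*300,p[3]*300]
    s=least_squares(f,[.5,0,0,0]);return np.degrees(s.x[0]),s.x[1:]*1000,np.sqrt(np.mean(s.fun**2))
E
python3 - <<'E'
from mt import *
S=lambda p:(320+p[0]/6,170+p[1]/6)
y=np.radians(-6.5)
print(tilt([S(p) for p in [(78,190),(100,115),(150,82),(210,90),(255,130),(262,175),(240,230),(190,262),(130,255),(95,225)]],np.array([.6378,-.0373,.2689]),y,.0400,.0527,.072))
print(tilt([S(p) for p in [(118,265),(140,215),(190,178),(250,185),(290,215),(298,260),(280,310),(240,340),(170,345),(130,310)]],np.array([.6731,-.0310,.1696]),y,.0400,.0527,.072))
E
```

```text
(np.float64(30.657048617621484), array([-2.77837179, -6.21475051, -0.52623842]), np.float64(2.3280548131325918))
(np.float64(24.618802429278826), array([-0.69345067, -3.27414131,  2.14688032]), np.float64(1.4953548596917219))
```

```bash
python3 -m crank '[[0.1,0.003,0,0.004,0],[0.1,0.003,0,0.004,0],[0.1,0,0,0,0],[0.1,0,0,0,0],[0.1,0,0,0,0],[0.1,0,0,0,0],[0.1,0,0,0,0],[0.1,0,0,0,0]]' 4
python3 - <<'E'
from h import *
snap('scene','s8')
t=cv2.imread('pics/s8.png')
cv2.imwrite('pics/c16.png',cv2.resize(t[170:270,320:420],(600,600),interpolation=cv2.INTER_CUBIC))
o=arm.observe();print(o['position'],o['force'],o['ft_torque'],o['width'])
E
```

```text
clock: 12.9
position: [0.6723, -0.0306, 0.1684]
ee_rot: [3.136, -0.185, 0.001]
force: [4.0, 0.1, 3.1]
width: 0.164
[ 0.67230918 -0.03063814  0.1684626 ] [ 4.20637472 -0.01418139  3.63523269] [-0.12007981 -0.73238356  0.01086665] 0.16405349145704717
```

View pics/c16.png

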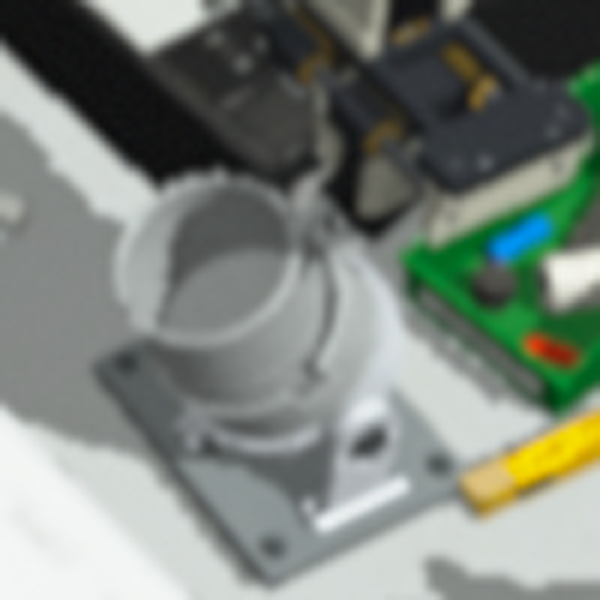

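```bash
python3 -m crank '[[0.1,0.006,0,0.005,0],[0.1,0.006,0,0.005,0],[0.1,0,0,0,0],[0.1,0,0,0,0],[0.1,0,0,0,0],[0.1,0,0,0,0],[0.1,0,0,0,0],[0.1,0,0,0,0]]' 3
python3 - <<'E'
from h import *
snap('scene','s9')
t=cv2.imread('pics/s9.png')
cv2.imwrite('pics/c17.png',cv2.resize(t[170:270,320:420],(600,600),interpolation=cv2.INTER_CUBIC))
o=arm.observe();print(o['position'],o['force'],o['ft_torque'],o['width'])
E
```

```text
clock: 13.62
position: [0.6765, -0.0304, 0.1719]
ee_rot: [-3.136, 0.186, 0.001]
force: [-0.3, 0.7, -3.3]
width: 0.163
[ 0.67656383 -0.03041446  0.17199653] [-1.81699159  0.5746908  -2.98660346] [-0.07212645  0.5420427  -0.05142635] 0.16122613795203325
```

View pics/c17.png

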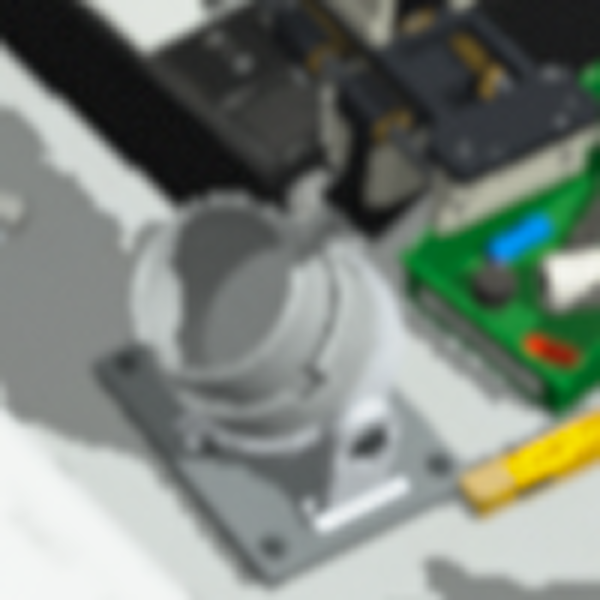

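```bash
python3 -m crank '[[0.3,0,0,0,0],[0.3,0,0,0,0],[0.3,0,0,0,0],[0.3,0,0,0,0],[0.3,0,0,0,0],[0.3,0,0,0,0],[0.3,0,0,0,0],[0.3,0,0,0,0]]' 10
python3 - <<'E'
from h import *
snap('scene','s10');snap('wrist','w10')
t=cv2.imread('pics/s10.png');u=cv2.imread('pics/w10.png')
cv2.imwrite('pics/c18.png',cv2.hconcat([cv2.resize(a,(400,400),interpolation=cv2.INTER_CUBIC) for a in (t[170:270,320:420],u[150:340,220:410])]))
o=arm.observe();print(o['position'],o['force'],o['ft_torque'],o['width'])
E
```

```text
clock: 14.33
position: [0.6769, -0.0305, 0.1723]
ee_rot: [3.136, -0.185, 0.0]
force: [0.2, 0.1, 0.6]
width: 0.302
[ 0.67682941 -0.0305425   0.17225597] [ 0.9188654  -0.14836326 -0.12638055] [-0.08848682  0.21379302 -0.04069675] 0.29934869282198096
```

View pics/c18.png

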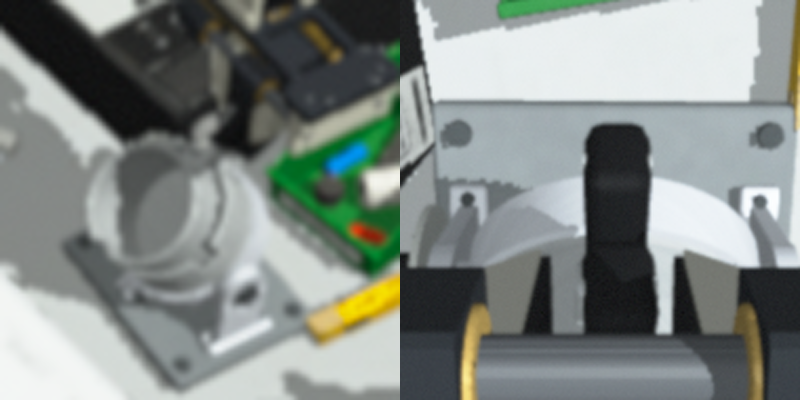

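```bash
python3 -m crank '[[0.3,0,0,0.04,0],[0.3,0,0,0.05,0],[0.3,0,0,0.06,0],[0.3,0,0,0.04,0],[0.1,-0.04,0.03,0.06,0],[0.0,-0.06,0.04,0.06,0],[0.0,-0.05,0.03,0.03,0],[0.0,0,0,0,0]]' 10
python3 - <<'E'
from h import *
snap('scene','s11');snap('wrist','w11')
K,E=cal('wrist');np.save('w11cal.npy',E)
t=cv2.imread('pics/s11.png');u=cv2.imread('pics/w11.png')
cv2.imwrite('pics/c19.png',cv2.hconcat([cv2.resize(a,(400,400),interpolation=cv2.INTER_CUBIC) for a in (t[170:270,320:420],u[100:290,220:410])]))
o=arm.observe();print(o['position'],o['force'],o['width'],o['joints'])
E
```

```text
clock: 15.1
position: [0.6156, 0.0114, 0.3111]
ee_rot: [-3.134, 0.182, -0.003]
force: [0.5, -0.4, -0.0]
width: 0.059
[0.61679912 0.01028468 0.30881532] [-0.26052366 -0.27558758 -1.40253065] 0.012924084321874184 [-0.7776153   0.54654     1.10116918  1.5526407  -0.49648949  1.34859893
 -1.31188861]
```

View pics/c19.png

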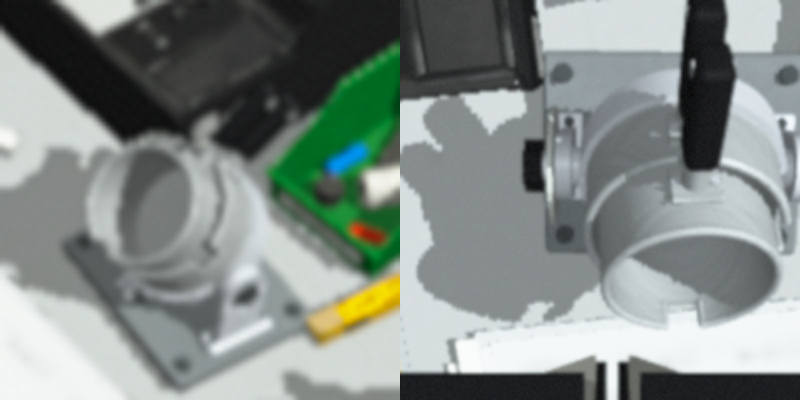

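View pics/w11.png

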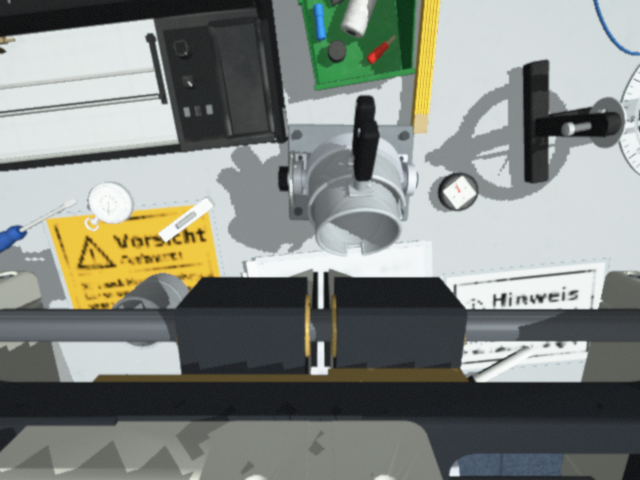

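```bash
cat > ch.py <<'E'
from h import *
from mt import frm
M=np.array([.6107,-.0234,.1041]);R=frm(np.radians(34),np.radians(-6.8))
P=lambda x,y,z:M+R@np.array([x,y,z])/1000
E
python3 - <<'E'
from ch import *
c=(cal('wrist')[0],np.load('w11cal.npy'))
for n,p in [('bar in bottom',(58,0,-4)),('in top',(58,0,16)),('midrim front',(-41,0,31)),('midrim back',(41,0,31)),('midrim L',(0,41,31)),('midrim R',(0,-41,31)),('outer rim L',(0,48,0))]:
    q=proj('wrist',P(*p),c);print(n,q.round(1),'crop',(400+(q[0]-220)*400/190).round(),((q[1]-100)*400/190).round())
for f in (0,-30,-60,-90): print(f,P(84*np.cos(np.radians(f)),84*np.sin(np.radians(f)),5.5).round(4))
E
```

```text
bar in bottom [359.1 162.5] crop 693.0 132.0
in top [360.7 177.6] crop 696.0 163.0
midrim front [353.3 261.4] crop 681.0 340.0
midrim back [360.2 204.6] crop 695.0 220.0
midrim L [312.6 235.6] crop 595.0 285.0
midrim R [400.2 235.8] crop 779.0 286.0
outer rim L [306.1 211.6] crop 581.0 235.0
0 [ 0.6768 -0.0313  0.1556]
-30 [ 0.6626 -0.0719  0.1493]
-60 [ 0.6336 -0.0994  0.1321]
-90 [ 0.5977 -0.1064  0.1087]
```

```bash
cat > push.py <<'E'
from ch import *
def path(phis,s,h=5.5,rr=84,half=8.5,dz=.009,M0=None):
    u=np.array([R[0,1]*-1,R[1,1]]);yaw=np.radians(-6.8);u=np.array([np.cos(yaw),np.sin(yaw)]);v=np.array([-np.sin(yaw),np.cos(yaw)])
    out=[]
    for f in phis:
        a=np.radians(f);p=P(rr*np.cos(a),rr*np.sin(a),h);r=R@[np.cos(a),np.sin(a),0];r2=np.array([r@np.r_[u,0],r@np.r_[v,0]]);r2/=np.linalg.norm(r2)
        n=np.array([-r2[1],r2[0]])*s  # toward +phi when s=1
        q=n*(half+9.5*abs(n[0])+19*abs(n[1]))
        w=p[:2]+q[0]*u+q[1]*v;out.append(np.r_[w,p[2]+dz])
    return np.array(out)
E
python3 - <<'E'
from push import *
o=path(np.arange(10,-101,-10),1)
for f,a,d in zip(np.arange(10,-101,-10),o,np.vstack([[0,0,0],np.diff(o,axis=0)])/.4): print(f,a.round(4),d.round(4))
print(arm.observe()['position'])
E
```

```text
10 [-1.96   28.924   0.1639] [0. 0. 0.]
0 [ 3.9329 27.2753  0.1646] [ 1.47323e+01 -4.12190e+00  1.80000e-03]
-10 [10.0427 27.4634  0.1639] [ 1.52746e+01  4.70300e-01 -1.80000e-03]
-20 [15.7526 25.5443  0.1618] [ 1.42745e+01 -4.79790e+00 -5.30000e-03]
-30 [20.2829 21.9853  0.1583] [ 1.13258e+01 -8.89740e+00 -8.70000e-03]
-40 [23.2452 17.4748  0.1536] [  7.4059 -11.2763  -0.0117]
-50 [24.61   12.6635  0.1479] [  3.4121 -12.0282  -0.0145]
-60 [24.5605  8.0357  0.1411] [ -0.1239 -11.5695  -0.0168]
-70 [23.3556  3.9006  0.1337] [ -3.0122 -10.3377  -0.0186]
-80 [21.251   0.4399  0.1258] [-5.2616 -8.6517 -0.0198]
-90 [18.4711 -2.2377  0.1177] [-6.9497 -6.6941 -0.0204]
-100 [20.5197 -5.4885  0.1095] [ 5.1215 -8.1271 -0.0204]
[0.61679912 0.01028468 0.30881532]
```

Units slip (mm vs m); fixing.

```bash
sed -i 's/q=n\*(half/q=.001*n*(half/' push.py; python3 - <<'E'
from push import *
F=np.arange(10,-101,-10)
o=path(F,1)
for f,a,d in zip(F,o,np.vstack([[0,0,0],np.diff(o,axis=0)])/.4): print(f,a.round(4),d.round(4))
E
```

```text
10 [0.6748 0.0123 0.1639] [0. 0. 0.]
0 [ 0.6801 -0.004   0.1646] [ 0.013  -0.0406  0.0018]
-10 [ 0.6834 -0.0181  0.1639] [ 0.0083 -0.0354 -0.0018]
-20 [ 0.6843 -0.0337  0.1618] [ 0.0023 -0.0389 -0.0053]
-30 [ 0.6822 -0.0498  0.1583] [-0.0053 -0.0403 -0.0087]
-40 [ 0.6768 -0.0654  0.1536] [-0.0134 -0.039  -0.0117]
-50 [ 0.6684 -0.0795  0.1479] [-0.0209 -0.0352 -0.0145]
-60 [ 0.6575 -0.0913  0.1411] [-0.0273 -0.0295 -0.0168]
-70 [ 0.6447 -0.1002  0.1337] [-0.0321 -0.0224 -0.0186]
-80 [ 0.6305 -0.1061  0.1258] [-0.0355 -0.0146 -0.0198]
-90 [ 0.6156 -0.1086  0.1177] [-0.0373 -0.0063 -0.0204]
-100 [ 0.6058 -0.1091  0.1095] [-0.0245 -0.0014 -0.0204]
```

```bash
python3 - <<'E'
from h import *
K=cal('wrist')[0]
print(tri(ray('wrist',240,165,(K,np.load('w4cal.npy'))),ray('wrist',286,138,(K,np.load('w11cal.npy')))))
print(tri(ray('top',313,165),ray('wrist',286,138,(K,np.load('w11cal.npy')))))
E
```

```text
(array([0.68811806, 0.04012967, 0.03799776]), np.float64(0.001254053352738905))
(array([0.68852532, 0.03825145, 0.05668701]), np.float64(0.000747085406937093))
```

```bash
python3 -m crank '[[0,0.04,0.002,-0.02,0],[0,0.04,0.002,-0.04,0],[0,0.04,0.002,-0.06,0],[0,0.03,0.002,-0.06,0],[0,0,0,-0.06,0],[0,0,0,-0.06,0],[0,0,0,-0.05,0],[0,0,0,0,0]]' 10
python3 - <<'E'
from h import *
o=arm.observe();print(o['position'],o['force'],o['joints'])
E
```

```text
clock: 15.87
position: [0.6747, 0.0124, 0.1627]
ee_rot: [3.135, -0.187, -0.012]
force: [-0.5, 0.3, -0.3]
width: 0.005
[0.67471609 0.01239395 0.16269198] [-0.48149499  0.27412607 -0.26127757] [-0.64478833  0.75890294  0.96273879  1.57679156 -0.65870526  1.16859635
 -1.22940277]
```

```bash
python3 -m crank '[[0,0.0065,-0.02,0.001,0],[0,0.0065,-0.02,0.001,0],[0,0.004,-0.018,-0.001,0],[0,0.004,-0.018,-0.001,0],[0,0.001,-0.019,-0.002,0],[0,0.001,-0.019,-0.003,0],[0,-0.002,-0.02,-0.004,0],[0,-0.003,-0.02,-0.005,0]]' 10
python3 - <<'E'
from h import *
snap('scene','s12');snap('wrist','w12')
t=cv2.imread('pics/s12.png');u=cv2.imread('pics/w12.png')
cv2.imwrite('pics/c20.png',cv2.hconcat([cv2.resize(a,(400,400),interpolation=cv2.INTER_CUBIC) for a in (t[170:270,320:420],u[150:340,220:410])]))
o=arm.observe();print(o['position'],o['force'],o['width'])
E
```

```text
clock: 16.53
position: [0.6867, -0.0316, 0.1672]
ee_rot: [-3.111, 0.16, -0.002]
force: [-20.1, 53.9, 60.6]
width: 0.008
[ 0.68616172 -0.0339152   0.16746402] [-15.91380661  43.16485266  46.20489875] 0.0038606010906675025
```

View pics/c20.png

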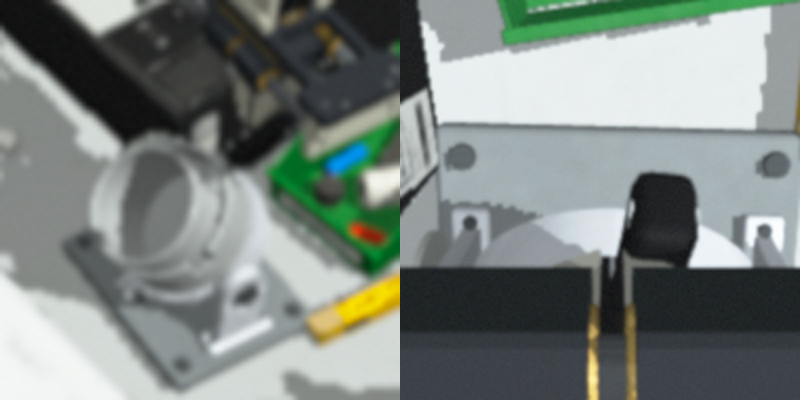

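```bash
python3 -m crank '[[0,0,0.02,0.02,0],[0,0,0.03,0.03,0],[0,-0.02,0.02,0.05,0],[0,-0.04,0.02,0.06,0],[0,-0.05,0.02,0.06,0],[0,-0.05,0,0.06,0],[0,-0.04,0,0.05,0],[0,0,0,0,0]]' 10
python3 - <<'E'
from h import *
snap('scene','s13');snap('wrist','w13')
K,E=cal('wrist');np.save('w13cal.npy',E)
t=cv2.imread('pics/s13.png');u=cv2.imread('pics/w13.png')
cv2.imwrite('pics/c21.png',cv2.hconcat([cv2.resize(a,(400,400),interpolation=cv2.INTER_CUBIC) for a in (t[170:270,320:420],u[80:270,240:430])]))
o=arm.observe();print(o['position'],o['force'],o['width'])
E
```

```text
clock: 17.3
position: [0.6034, -0.0075, 0.2997]
ee_rot: [-3.135, 0.19, -0.008]
force: [0.5, -0.9, 0.7]
width: 0.006
[ 0.60433475 -0.00567197  0.29614893] [ 0.82360781  1.04798863 -0.97969954] 0.007247911112598842
```

View pics/c21.png

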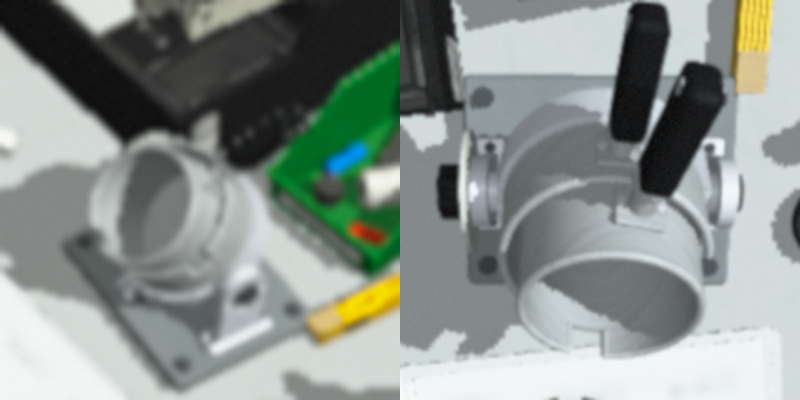

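```bash
python3 - <<'E'
from push import *
F=np.array([0,-10,-15,-20,-25,-30,-35,-40,-45,-50,-55,-60,-65,-70,-75,-80,-85,-90,-95])
o=np.array([path([f],1,rr=68 if f>-50 else 68+min(10,(-50-f)),dz=.018 if f>-50 else .018-.010*min(1,(-50-f)/20))[0] for f in F])
for f,a,d in zip(F,o,np.vstack([[0,0,0],np.diff(o,axis=0)])/.4): print(f,a.round(4),d.round(4))
E
```

```text
0 [ 0.6669 -0.0024  0.1647] [0. 0. 0.]
-10 [ 0.6707 -0.0138  0.1641] [ 0.0097 -0.0286 -0.0014]
-15 [ 0.672  -0.0202  0.1634] [ 0.0031 -0.0158 -0.0018]
-20 [ 0.6726 -0.0268  0.1624] [ 0.0015 -0.0166 -0.0025]
-25 [ 0.6725 -0.0336  0.1611] [-0.0002 -0.0171 -0.0032]
-30 [ 0.6717 -0.0405  0.1596] [-0.002  -0.0172 -0.0038]
-35 [ 0.6702 -0.0473  0.1578] [-0.0038 -0.0171 -0.0045]
-40 [ 0.6679 -0.054   0.1558] [-0.0056 -0.0166 -0.005 ]
-45 [ 0.665  -0.0603  0.1535] [-0.0073 -0.0159 -0.0056]
-50 [ 0.6614 -0.0663  0.1511] [-0.0089 -0.0149 -0.0061]
-55 [ 0.6591 -0.0761  0.1476] [-0.0057 -0.0246 -0.0088]
-60 [ 0.6557 -0.0858  0.1435] [-0.0087 -0.0242 -0.0103]
-65 [ 0.6499 -0.0905  0.1376] [-0.0145 -0.0117 -0.0147]
-70 [ 0.6437 -0.0944  0.1316] [-0.0155 -0.0099 -0.015 ]
-75 [ 0.6371 -0.0976  0.1279] [-0.0163 -0.008  -0.0091]
-80 [ 0.6303 -0.1001  0.1242] [-0.017  -0.0061 -0.0093]
-85 [ 0.6234 -0.1018  0.1205] [-0.0174 -0.0042 -0.0094]
-90 [ 0.6163 -0.1026  0.1167] [-0.0177 -0.0022 -0.0095]
-95 [ 0.6118 -0.1032  0.1129] [-0.0111 -0.0015 -0.0095]
```

```bash
python3 -m crank '[[0,0.04,0.002,-0.02,0],[0,0.04,0.002,-0.04,0],[0,0.04,0.002,-0.06,0],[0,0.038,0.002,-0.06,0],[0,0,0,-0.06,0],[0,0,0,-0.05,0],[0,0,0,-0.036,0],[0,0,0,0,0]]' 10
python3 - <<'E'
from h import *
o=arm.observe();print(o['position'],o['force'])
E
```

```text
clock: 18.07
position: [0.6656, -0.0017, 0.1601]
ee_rot: [3.135, -0.186, -0.009]
force: [-1.2, 1.1, 0.6]
width: 0.003
[ 0.66564346 -0.00166983  0.16014493] [-1.18058072  1.05152161  0.63566399]
```

```bash
python3 -m crank '[[0,0.005,0,0.011,0],[0,0.007,-0.015,0,0],[0,0.003,-0.014,-0.001,0],[0,0.003,-0.016,-0.002,0],[0,0.002,-0.016,-0.003,0],[0,0,-0.017,-0.003,0],[0,-0.002,-0.017,-0.004,0],[0,0,0,0,0]]' 10
python3 - <<'E'
from h import *
o=arm.observe();print(o['position'],o['force'])
snap('scene','s14');snap('wrist','w14')
t=cv2.imread('pics/s14.png');u=cv2.imread('pics/w14.png')
cv2.imwrite('pics/c22.png',cv2.hconcat([cv2.resize(a,(400,400),interpolation=cv2.INTER_CUBIC) for a in (t[170:270,320:420],u[150:340,220:410])]))
E
```

```text
clock: 18.73
position: [0.6742, -0.0391, 0.1644]
ee_rot: [-3.132, 0.185, 0.0]
force: [-5.7, 6.8, 10.6]
width: 0.003
[ 0.67423018 -0.03912449  0.1644172 ] [-5.72031708  6.83389734 10.64662733]
```

View pics/c22.png

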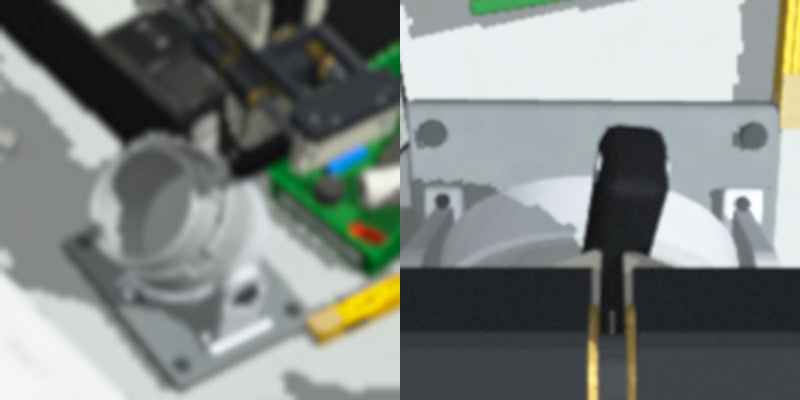

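```bash
python3 - <<'E'
from ch import *
for n,p in [('outer end',(110,0,-10)),('mid end -20',(103,-38,15)),('mid end -30',(95,-55,15)),('mid end -10',(108,-19,15))]:
    q=proj('wrist',P(*p));print(n,'crop',(400+(q[0]-220)*400/190).round(),((q[1]-150)*400/190).round())
E
```

```text
outer end crop 569.0 170.0
mid end -20 crop 765.0 294.0
mid end -30 crop 844.0 316.0
mid end -10 crop 666.0 280.0
```

```bash
python3 -m crank '[[0,0,0.02,0.02,0],[0,0,0.02,0.03,0],[0,-0.02,0.02,0.05,0],[0,-0.04,0.01,0.06,0],[0,-0.05,0,0.06,0],[0,-0.05,-0.02,0.06,0],[0,-0.04,-0.02,0.05,0],[0,0,0,0,0]]' 10
python3 - <<'E'
from h import *
snap('scene','s15');snap('wrist','w15')
K,E=cal('wrist');np.save('w15cal.npy',E)
t=cv2.imread('pics/s15.png');u=cv2.imread('pics/w15.png')
cv2.imwrite('pics/c23.png',cv2.hconcat([cv2.resize(a,(400,400),interpolation=cv2.INTER_CUBIC) for a in (t[170:270,320:420],u[80:270,240:430])]))
o=arm.observe();print(o['position'],o['force'],o['width'])
from ch import *
k=lambda n:(K,np.load(n+'cal.npy'))
a=ray('wrist',348.3,146.5,k('w13'));b=ray('wrist',308.6,194.9,k('w4'));c=ray('wrist',235+390/4.5,155+475/4,k('w1'))
for x,y in((a,b),(a,c),(b,c)):
    p,e=tri(x,y);print(p.round(4),e.round(4),(R.T@(p-M)*1000).round(1))
p,e=tri(ray('wrist',358.5,82,k('w13')),ray('wrist',230+272/3.5,120+35/3.5,k('w4')));print('far',p,e,(R.T@(p-M)*1000).round(1))
E
```

```text
clock: 19.5
position: [0.5935, -0.0309, 0.3006]
ee_rot: [-3.135, 0.191, -0.009]
force: [-0.4, -0.9, 0.4]
width: 0.006
[ 0.5947447  -0.0275874   0.29700407] [ 0.94226408  1.15235015 -0.07068649] 0.009155842394054528
[ 0.6658 -0.0339  0.1483] 0.0046 [71.1 -3.9  5.4]
[ 0.6641 -0.0309  0.1326] 0.0116 [60.7 -1.1 -6.5]
[ 0.6652 -0.0284  0.1289] 0.006 [ 59.2   1.5 -10. ]
far [ 0.70900841 -0.04077416  0.18827371] 0.008661012612098087 [129.7  -5.6  14. ]
```

View pics/c23.png

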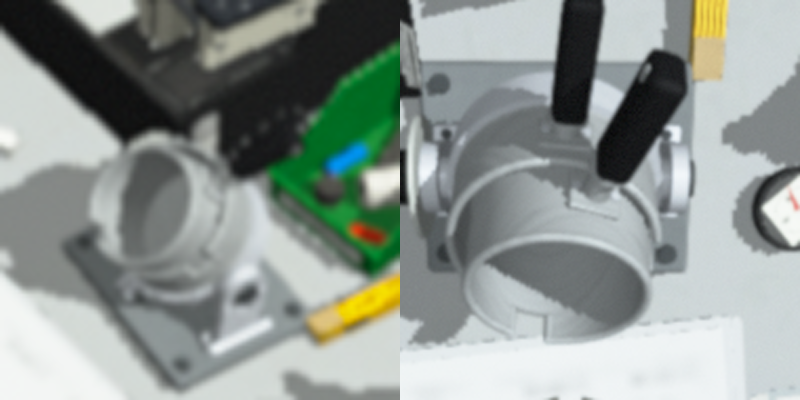

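```bash
python3 - <<'E'
from ch import *
K=cal('wrist')[0];c=(K,np.load('w15cal.npy'))
def onh(p,h):
    px=(240+(p[0]-400)*.475,80+p[1]*.475);O,d=ray('wrist',*px,c);k=((M+R[:,2]*h/1000-O)@R[:,2])/(d@R[:,2]);return O+k*d
for n,p,h in [('mid in',(614,176),15),('mid out',(670,72),15),('out in',(573,120),-8),('out in',(573,120),0),('out far',(584,2),-8),('out far',(584,2),0)]:
    w=onh(p,h);q=R.T@(w-M)*1000;print(n,h,w.round(4),q.round(1),np.degrees(np.arctan2(q[1],q[0])).round(1))
E
```

```text
mid in 15 [ 0.6416 -0.051   0.1451] [ 51.1 -23.7  15. ] -24.9
mid out 15 [ 0.6761 -0.0722  0.1699] [ 95.4 -40.8  15. ] -23.1
out in -8 [ 0.6641 -0.0377  0.1313] [60.6 -7.9 -8. ] -7.4
out in 0 [ 0.6641 -0.0377  0.141 ] [66.  -7.9  0. ] -6.8
out far -8 [ 0.703  -0.0461  0.1581] [108.4 -11.6  -8. ] -6.1
out far 0 [ 0.7019 -0.0458  0.1669] [112.4 -11.4   0. ] -5.8
```

```bash
cat > push2.py <<'E'
from ch import *
def pc(phi,rr,s=1,h=8,half=8.5,lead=0,wid=19):
    a=np.radians(phi);p=P(rr*np.cos(a),rr*np.sin(a),h);r=R@[np.cos(a),np.sin(a),0];r2=r[:2]/np.linalg.norm(r[:2])
    n=np.array([-r2[1],r2[0]])*s
    c=p[:2]+n*(half+wid-lead)/1000
    yaw=np.degrees(np.arctan2(r2[1],r2[0]))
    # highest outer-handle point under footprint (12.5 half margins)
    hi=-1
    for i in np.linspace(-9.5,9.5,9):
        for j in np.linspace(-19,19,15):
            w=c+(r2*i+n*j)/1000
            # point on plane h=-8
            o=M+R[:,2]*-.008; z=o[2]-((w-o[:2])@R[:2,2])/R[2,2]; q=R.T@(np.r_[w,z]-M)*1000
            al=np.radians(-6); x=q[0]*np.cos(al)+q[1]*np.sin(al);y=-q[0]*np.sin(al)+q[1]*np.cos(al)
            if 56<x<112 and abs(y)<9: hi=max(hi,z)
    return c,yaw,p[2],hi
E
python3 - <<'E'
from push2 import *
for rr in (62,68,76):
  for f in (-24,-30,-40,-50,-60,-70):
    c,y,z,hi=pc(f,rr);print(rr,f,c.round(4),round(y,1),'barz',z.round(4),'top',(z+.010).round(4),'outer top',round(hi,4))
E
```

```text
62 -24 [ 0.6657 -0.031 ] -35.0 barz 0.1424 top 0.1524 outer top 0.1393
62 -30 [ 0.6651 -0.0384] -41.7 barz 0.1408 top 0.1508 outer top 0.1436
62 -40 [ 0.6624 -0.0502] -52.1 barz 0.1373 top 0.1473 outer top 0.1448
62 -50 [ 0.6577 -0.061 ] -62.0 barz 0.133 top 0.143 outer top 0.1367
62 -60 [ 0.6515 -0.0704] -71.2 barz 0.1281 top 0.1381 outer top -1
62 -70 [ 0.6439 -0.078 ] -80.0 barz 0.1226 top 0.1326 outer top -1
68 -24 [ 0.6699 -0.0339] -35.0 barz 0.1455 top 0.1555 outer top 0.1432
68 -30 [ 0.669  -0.0419] -41.7 barz 0.1437 top 0.1537 outer top 0.1475
68 -40 [ 0.6657 -0.0545] -52.1 barz 0.1399 top 0.1499 outer top 0.1474
68 -50 [ 0.6603 -0.066 ] -62.0 barz 0.1352 top 0.1452 outer top -1
68 -60 [ 0.6533 -0.0758] -71.2 barz 0.1297 top 0.1397 outer top -1
68 -70 [ 0.6449 -0.0838] -80.0 barz 0.1237 top 0.1337 outer top -1
76 -24 [ 0.6755 -0.0379] -35.0 barz 0.1496 top 0.1596 outer top 0.1481
76 -30 [ 0.6742 -0.0465] -41.7 barz 0.1475 top 0.1575 outer top 0.1514
76 -40 [ 0.6701 -0.0602] -52.1 barz 0.1433 top 0.1533 outer top 0.1474
76 -50 [ 0.6639 -0.0726] -62.0 barz 0.138 top 0.148 outer top -1
76 -60 [ 0.6558 -0.0831] -71.2 barz 0.132 top 0.142 outer top -1
76 -70 [ 0.6463 -0.0916] -80.0 barz 0.1253 top 0.1353 outer top -1
```

```bash
python3 - <<'E'
from push2 import *
import push2
def fc(phi,rr,op=46,h=8,half=8.5):
    a=np.radians(phi);p=P(rr*np.cos(a),rr*np.sin(a),h);r=R@[np.cos(a),np.sin(a),0];r2=r[:2]/np.linalg.norm(r[:2]);n=np.array([-r2[1],r2[0]])
    tcp=p[:2]+n*(half-op/2)/1000;hi=-1
    for i in np.linspace(-9.5,9.5,9):
        for j in np.linspace(0,19,9):
            w=p[:2]+(r2*i+n*(half+j))/1000;o=M+R[:,2]*-.008;z=o[2]-((w-o[:2])@R[:2,2])/R[2,2];q=R.T@(np.r_[w,z]-M)*1000
            al=np.radians(-6);x=q[0]*np.cos(al)+q[1]*np.sin(al);y=-q[0]*np.sin(al)+q[1]*np.cos(al)
            if 57<x<111 and abs(y)<8.5: hi=max(hi,z)
    return tcp,np.degrees(np.arctan2(r2[1],r2[0])),p[2],hi
for rr in (66,76,84):
  for f in (-18,-24,-30,-36,-42,-50,-60,-70,-80,-90,-96):
    c,y,z,hi=fc(f,rr);print(rr,f,c.round(4),round(y,1),'barz',z.round(4),'outer top',round(hi,4))
E
```

```text
66 -18 [ 0.6487 -0.0621] -28.2 barz 0.1458 outer top 0.1387
66 -24 [ 0.6444 -0.0673] -35.0 barz 0.1444 outer top 0.1396
66 -30 [ 0.6398 -0.0721] -41.7 barz 0.1427 outer top 0.1393
66 -36 [ 0.6348 -0.0763] -48.0 barz 0.1406 outer top 0.1299
66 -42 [ 0.6297 -0.08  ] -54.2 barz 0.1382 outer top -1
66 -50 [ 0.6224 -0.0841] -62.0 barz 0.1345 outer top -1
66 -60 [ 0.6129 -0.0875] -71.2 barz 0.1292 outer top -1
66 -70 [ 0.6032 -0.0892] -80.0 barz 0.1234 outer top -1
66 -80 [ 0.5935 -0.0889] -88.5 barz 0.1171 outer top -1
66 -90 [ 0.584  -0.0867] -96.8 barz 0.1107 outer top -1
66 -96 [ 0.5786 -0.0844] -101.8 barz 0.1069 outer top -1
76 -18 [ 0.6561 -0.0661] -28.2 barz 0.1512 outer top 0.1446
76 -24 [ 0.6514 -0.0723] -35.0 barz 0.1496 outer top 0.1447
76 -30 [ 0.6463 -0.0779] -41.7 barz 0.1475 outer top 0.1388
76 -36 [ 0.6408 -0.083 ] -48.0 barz 0.1451 outer top -1
76 -42 [ 0.635  -0.0874] -54.2 barz 0.1423 outer top -1
76 -50 [ 0.6268 -0.0923] -62.0 barz 0.138 outer top -1
76 -60 [ 0.616  -0.0966] -71.2 barz 0.132 outer top -1
76 -70 [ 0.6049 -0.0989] -80.0 barz 0.1253 outer top -1
76 -80 [ 0.5938 -0.0989] -88.5 barz 0.1181 outer top -1
76 -90 [ 0.5829 -0.0966] -96.8 barz 0.1107 outer top -1
76 -96 [ 0.5766 -0.0942] -101.8 barz 0.1063 outer top -1
84 -18 [ 0.6621 -0.0693] -28.2 barz 0.1554 outer top 0.1488
84 -24 [ 0.6571 -0.0762] -35.0 barz 0.1536 outer top 0.1488
84 -30 [ 0.6515 -0.0825] -41.7 barz 0.1514 outer top 0.1388
84 -36 [ 0.6456 -0.0883] -48.0 barz 0.1487 outer top -1
84 -42 [ 0.6392 -0.0933] -54.2 barz 0.1456 outer top -1
84 -50 [ 0.6303 -0.0989] -62.0 barz 0.1409 outer top -1
84 -60 [ 0.6185 -0.1039] -71.2 barz 0.1342 outer top -1
84 -70 [ 0.6063 -0.1066] -80.0 barz 0.1268 outer top -1
84 -80 [ 0.594  -0.1068] -88.5 barz 0.1189 outer top -1
84 -90 [ 0.5819 -0.1046] -96.8 barz 0.1107 outer top -1
84 -96 [ 0.5749 -0.102 ] -101.8 barz 0.1058 outer top -1
```

```bash
python3 -m crank '[[0.5,0.04,-0.02,-0.02,-0.1],[0.5,0.04,-0.02,-0.04,-0.1],[0.5,0.04,-0.02,-0.06,-0.1],[0.5,0.04,-0.02,-0.06,-0.02],[0.5,0.012,-0.01,-0.06,0],[0.5,0,0,0,0],[0.5,0,0,0,0],[0.5,0,0,0,0]]' 10
python3 - <<'E'
from h import *
o=arm.observe();r=o['ee_rot'];print(o['position'],np.degrees(np.arctan2(r[1],r[0]))*2,o['joints'],o['width'])
snap('wrist','w16')
E
```

```text
clock: 20.27
position: [0.6634, -0.0635, 0.2]
ee_rot: [3.061, -0.705, 0.0]
force: [-0.6, 0.9, 0.1]
width: 0.492
[ 0.66343719 -0.06347359  0.20003182] -25.940493029782818 [-0.58674608  0.74480085  1.07209619  1.57033872 -0.68016108  1.24078721
 -1.42076921] 0.4922359743677656
```

View pics/w16.png

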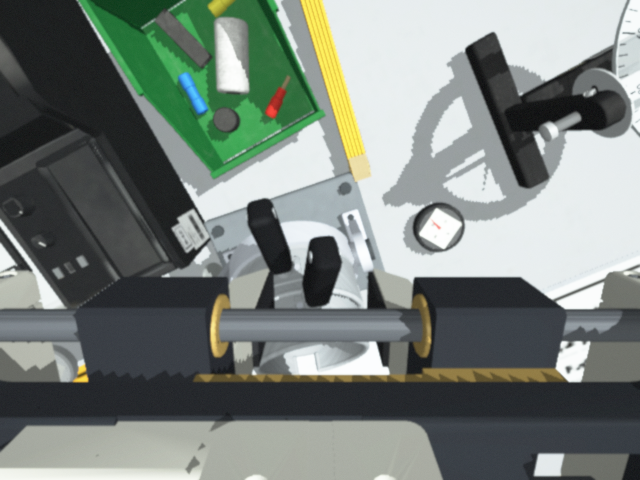

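```bash
python3 -m crank '[[0.5,0,0,-0.036,0],[0.5,-0.003,-0.014,-0.036,-0.03],[0.5,-0.006,-0.009,0,-0.056],[0.5,-0.006,-0.009,0,-0.056],[0.5,-0.007,-0.008,0,-0.055],[0.5,-0.007,-0.008,0,-0.055],[0.5,0,0,0,0],[0.5,0,0,0,0]]' 10
python3 - <<'E'
from h import *
o=arm.observe();r=o['ee_rot'];print(o['position'],np.degrees(np.arctan2(r[1],r[0]))*2,o['force'])
snap('wrist','w17')
E
```

```text
clock: 20.98
position: [0.6513, -0.0829, 0.1702]
ee_rot: [2.942, -1.102, -0.001]
force: [0.3, -0.4, -0.4]
width: 0.504
[ 0.65131218 -0.08292571  0.17018186] -41.06150535222039 [ 0.34875627 -0.40786354 -0.36590761]
```

View pics/w17.png

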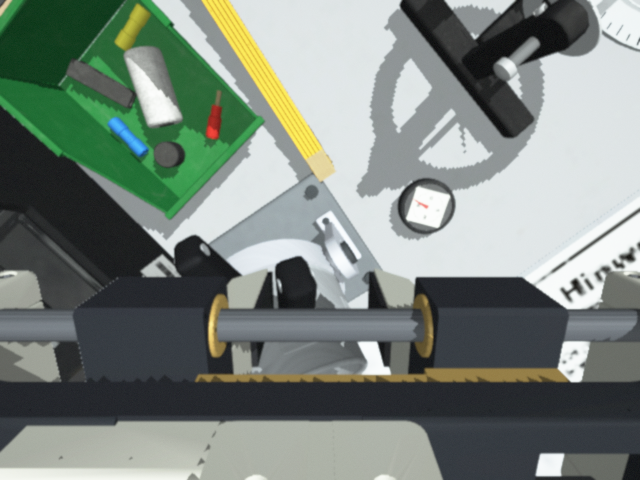

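```bash
python3 -m crank '[[0.5,-0.007,-0.007,-0.008,-0.053],[0.5,-0.008,-0.007,-0.012,-0.053],[0.5,-0.008,-0.006,-0.006,-0.052],[0.5,-0.008,-0.006,-0.006,-0.052],[0.5,-0.011,-0.007,-0.006,-0.065],[0.5,-0.011,-0.007,-0.006,-0.065],[0.5,0,0,0,0],[0.5,0,0,0,0]]' 10
python3 - <<'E'
from h import *
o=arm.observe();r=o['ee_rot'];print(o['position'],np.degrees(np.arctan2(r[1],r[0]))*2,o['force'],o['joints'])
snap('wrist','w18')
E
```

```text
clock: 21.7
position: [0.6305, -0.0988, 0.1529]
ee_rot: [2.702, -1.602, -0.0]
force: [0.1, -0.1, 0.3]
width: 0.502
[ 0.63049916 -0.09878456  0.15294624] -61.3268843619755 [ 0.09681683 -0.14475425  0.28765718] [-0.59773096  0.82991628  1.1912511   1.70124823 -0.82441786  1.20377093
 -1.83167435]
```

View pics/w18.png

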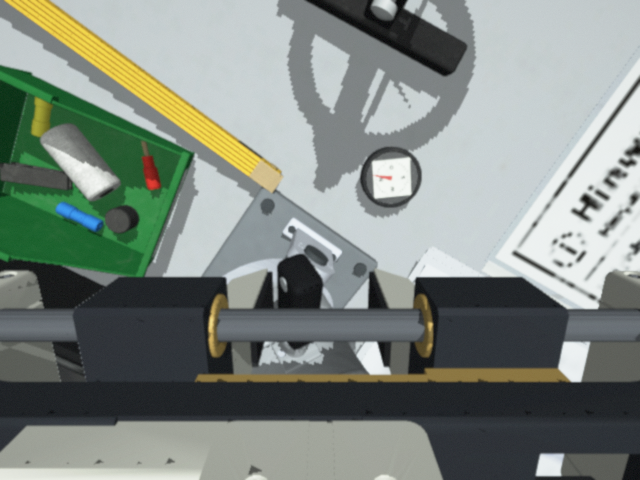

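```bash
python3 -m crank '[[0.5,-0.015,-0.006,-0.009,-0.077],[0.5,-0.015,-0.006,-0.009,-0.077],[0.5,-0.015,-0.003,-0.009,-0.073],[0.5,-0.015,-0.003,-0.009,-0.073],[0.5,-0.015,0,-0.01,-0.07],[0.5,-0.015,0,-0.01,-0.07],[0.5,0,0,0,0],[0.5,0,0,0,0]]' 10
python3 - <<'E'
from h import *
o=arm.observe();r=o['ee_rot'];print(o['position'],np.degrees(np.arctan2(r[1],r[0]))*2,o['force'],o['joints'])
snap('wrist','w19');snap('scene','s19')
t=cv2.imread('pics/s19.png');u=cv2.imread('pics/w19.png')
cv2.imwrite('pics/c24.png',cv2.hconcat([cv2.resize(a,(400,400),interpolation=cv2.INTER_CUBIC) for a in (t[170:270,320:420],u[200:390,220:410])]))
E
```

```text
clock: 22.42
position: [0.5947, -0.1058, 0.1307]
ee_rot: [-2.266, 2.175, 0.0]
force: [0.0, 0.1, -0.4]
width: 0.5
[ 0.59468563 -0.10583904  0.13072934] 272.346289557563 [ 0.02150565  0.0695664  -0.42151608] [-0.63104849  0.85874261  1.25626163  1.81295488 -0.89414692  1.17678792
 -2.17682742]
```

View pics/c24.png

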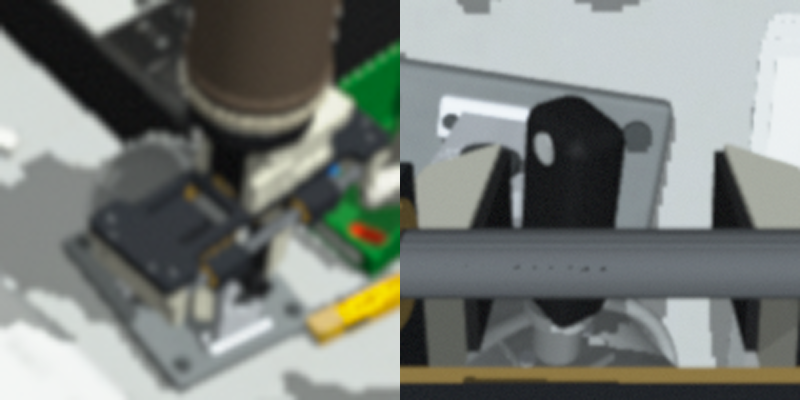

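```bash
python3 -m crank '[[0.5,-0.006,0.001,-0.006,-0.01],[0.5,-0.006,0.001,-0.006,-0.01],[0.5,-0.006,0.001,-0.006,-0.01],[0.5,-0.006,0.001,-0.006,-0.01],[0.5,-0.006,0.001,-0.006,-0.01],[0.5,-0.006,0.001,-0.006,-0.01],[0.5,0,0,0,0],[0.5,0,0,0,0]]' 10
python3 - <<'E'
from h import *
o=arm.observe();r=o['ee_rot'];print(o['position'],np.degrees(np.arctan2(r[1],r[0]))*2,o['force'],o['joints'][2])
snap('wrist','w20')
u=cv2.imread('pics/w20.png')
cv2.imwrite('pics/c25.png',cv2.resize(u[200:390,220:410],(500,500),interpolation=cv2.INTER_CUBIC))
E
```

```text
clock: 23.18
position: [0.5798, -0.1035, 0.1161]
ee_rot: [2.192, -2.25, -0.001]
force: [0.8, -1.2, 0.0]
width: 0.5
[ 0.57975839 -0.10354462  0.11606255] -91.48893341658487 [ 0.76349893 -1.23501079  0.00964778] 1.258794172607127
```

View pics/c25.png

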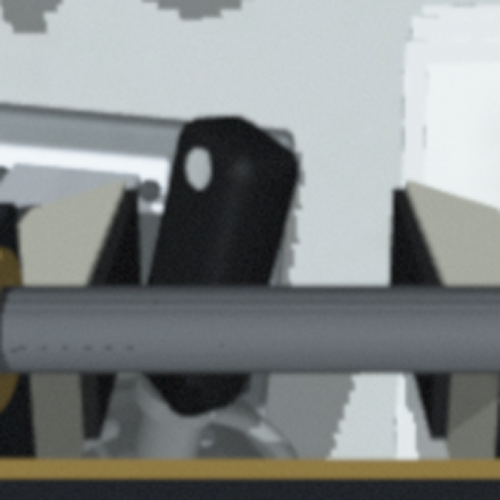

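```bash
python3 -m crank '[[0.5,-0.006,0.002,-0.003,0],[0.5,-0.006,0.002,-0.003,0],[0.5,-0.006,0.002,-0.003,0],[0.5,0,0,0,0],[0.5,0,0,0,0],[0.5,0,0,0,0],[0.5,0,0,0,0],[0.5,0,0,0,0]]' 10
python3 - <<'E'
from h import *
o=arm.observe();r=o['ee_rot'];print(o['position'],o['force'],o['joints'][2])
snap('wrist','w21')
u=cv2.imread('pics/w21.png')
cv2.imwrite('pics/c26.png',cv2.resize(u[200:390,220:410],(500,500),interpolation=cv2.INTER_CUBIC))
E
```

```text
clock: 23.9
position: [0.5729, -0.1012, 0.1126]
ee_rot: [-2.193, 2.25, 0.0]
force: [-0.1, -0.3, -0.5]
width: 0.498
[ 0.57285722 -0.10118587  0.1126444 ] [-0.07768258 -0.26203864 -0.46306147] 1.25894418403774
```

View pics/c26.png

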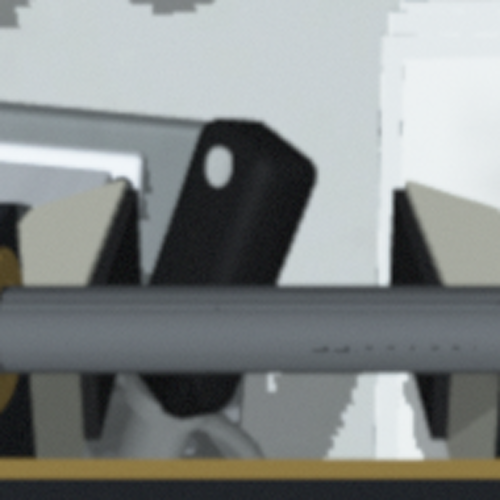

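```bash
python3 -m crank '[[0.5,0,0,0.04,0],[0.5,0,0,0.06,0],[0.5,0.01,0.03,0.08,0],[0.5,0.01,0.05,0.08,0],[0.5,0.01,0.05,0.06,0],[0.5,0.01,0.05,0.05,0],[0.5,0,0,0,0],[0.5,0,0,0,0]]' 10
python3 - <<'E'
from h import *
snap('scene','s22');snap('wrist','w22')
K,E=cal('wrist');np.save('w22cal.npy',E)
t=cv2.imread('pics/s22.png');u=cv2.imread('pics/w22.png')
cv2.imwrite('pics/c27.png',cv2.hconcat([cv2.resize(a,(400,400),interpolation=cv2.INTER_CUBIC) for a in (t[170:270,320:420],u[100:290,220:410])]))
o=arm.observe();print(o['position'],o['force'])
E
```

```text
clock: 24.62
position: [0.5893, -0.028, 0.2613]
ee_rot: [-2.195, 2.246, -0.0]
force: [0.6, -0.3, -0.8]
width: 0.496
[ 0.58807131 -0.02963014  0.2598814 ] [-0.79620475  0.32019955 -0.2248268 ]
```

View pics/w22.png

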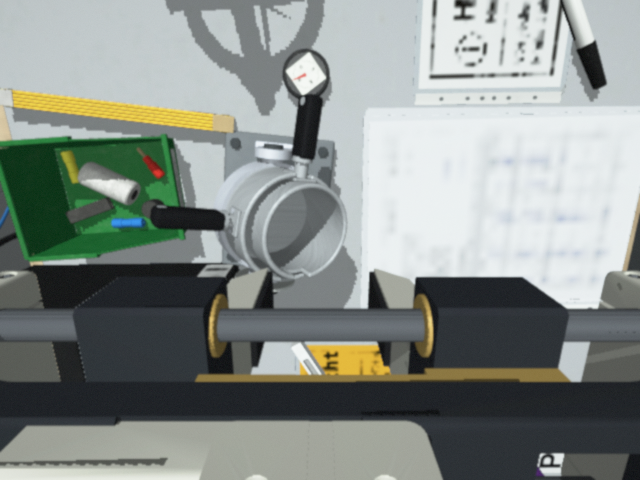

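View pics/c27.png

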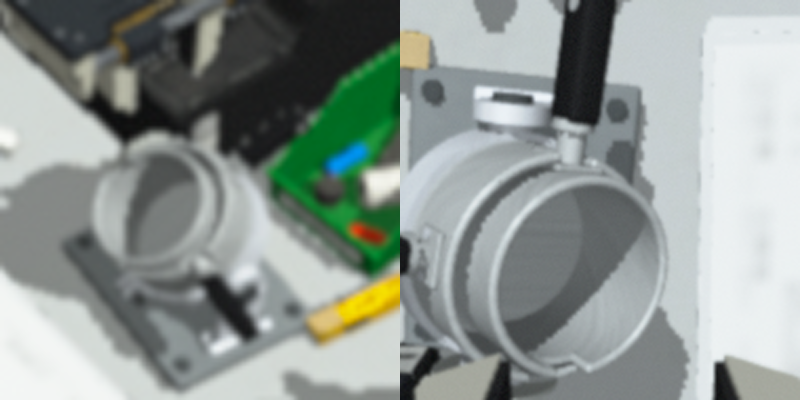

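```bash
python3 - <<'E'
from ch import *
u=cv2.imread('pics/w22.png')
cv2.imwrite('pics/c28.png',cv2.resize(u[140:290,210:360],(750,750),interpolation=cv2.INTER_CUBIC)[:600])
c=(cal('wrist')[0],np.load('w22cal.npy'))
for n,h in (('home',16),('onrim',31)):
    for a in (0,90,180,-90): 
        q=proj('wrist',P(40*np.cos(np.radians(a)),40*np.sin(np.radians(a)),h),c);print(n,a,((q-[210,140])*5).round())
for a in (0,90,180,-90,-96):
    q=proj('wrist',P(46.5*np.cos(np.radians(a)),46.5*np.sin(np.radians(a)),0),c);print('outer',a,((q-[210,140])*5).round())
E
```

```text
home 0 [244. 495.]
home 90 [448. 697.]
home 180 [657. 456.]
home -90 [486. 235.]
onrim 0 [287. 525.]
onrim 90 [494. 731.]
onrim 180 [710. 480.]
onrim -90 [538. 251.]
outer 0 [163. 470.]
outer 90 [399. 697.]
outer 180 [633. 431.]
outer -90 [438. 179.]
outer -96 [463. 181.]
```

View pics/c28.png

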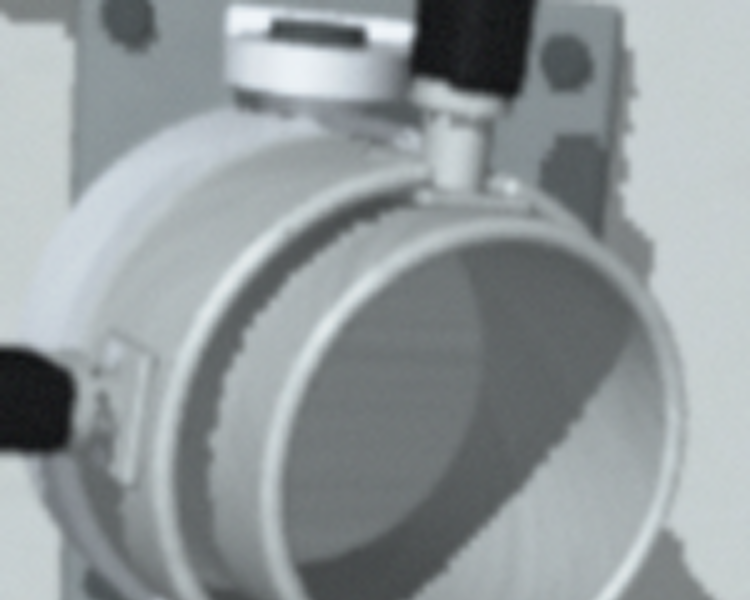

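```bash
cat > circ.py <<'E'
from ch import *
from scipy.optimize import least_squares
def circ(groups,r,Rf=None,tilt_free=False,c0=None):
    # groups: rays; plane normal from R (or free), radius r
    def f(p):
        Rm=R if not tilt_free else frm(p[3],p[4]);o=[]
        for O,d in groups:
            k=((p[:3]-O)@Rm[:,2])/(d@Rm[:,2]);q=Rm.T@(O+k*d-p[:3]);o.append((np.hypot(q[0],q[1])-r)*1000)
        return np.array(o)
    x0=np.r_[c0 if c0 is not None else P(0,0,20),np.radians(34),np.radians(-6.8)]
    s=least_squares(f,x0 if tilt_free else x0[:3]);return s.x,np.sqrt(np.mean(s.fun**2))
E
python3 - <<'E'
from circ import *
c=(cal('wrist')[0],np.load('w22cal.npy'));g=lambda L:[ray('wrist',210+x/5,140+y/5,c) for x,y in L]
m=g([(272,500),(285,420),(320,345),(380,280),(440,243),(510,230),(580,250),(640,300),(672,360),(678,420),(660,500),(625,560)])
o=g([(163,480),(175,400),(205,320),(260,255),(330,205),(400,175),(600,235),(555,200)])
for tf in (0,1):
    a,e=circ(m,.0395,tilt_free=tf);b,e2=circ(o,.0465,tilt_free=tf);print(a.round(4),e.round(2),b.round(4),e2.round(2),(R.T@(a[:3]-b[:3])*1000).round(1),(R.T@(a[:3]-M)*1000).round(1),np.degrees(a[3:]),np.degrees(b[3:]))
E
```

```text
[ 0.5983 -0.0227  0.111 ] 0.64 [ 0.6072 -0.0266  0.121 ] 0.29 [-13.2   2.8  -3.1] [-6.4 -0.8 12.6] [] []
[ 0.5989 -0.0213  0.1021  0.5285 -0.215 ] 0.36 [ 0.6079 -0.0256  0.1121  0.5379 -0.165 ] 0.24 [-13.4   3.2  -3. ] [-11.    0.7   5.1] [ 30.28085869 -12.31737344] [30.81812935 -9.45356267]
```

```bash
python3 - <<'E'
from h import *
t=cv2.imread('pics/s22.png')
cv2.imwrite('pics/c29.png',cv2.resize(t[190:265,330:405],(600,600),interpolation=cv2.INTER_CUBIC))
snap('top','t22');t=cv2.imread('pics/t22.png');cv2.imwrite('pics/c30.png',cv2.resize(t[140:240,290:390],(600,600),interpolation=cv2.INTER_CUBIC))
E
```

```text
(no output)
```

View pics/c29.png

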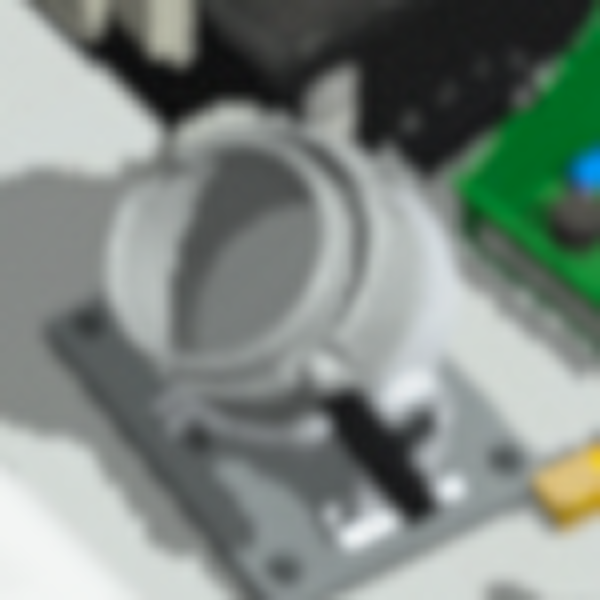

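View pics/c30.png

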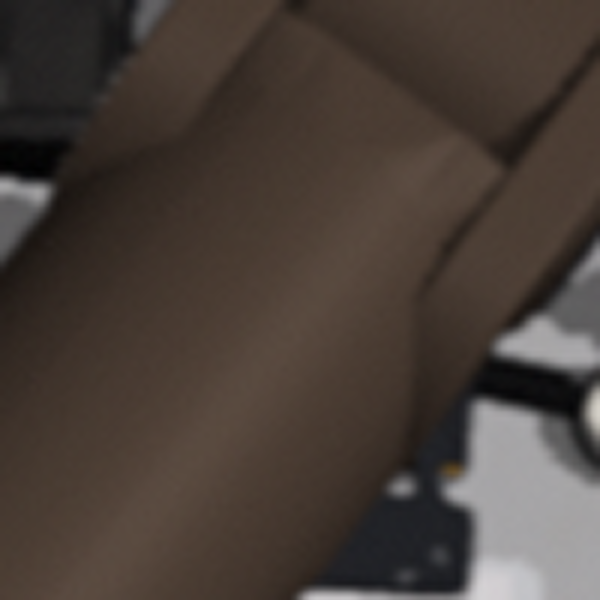

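```bash
python3 - <<'E'
from circ import *
c=(cal('wrist')[0],np.load('w22cal.npy'));g=lambda L:[ray('wrist',210+x/5,140+y/5,c) for x,y in L]
m=g([(272,500),(285,420),(320,345),(380,280),(440,243),(510,230),(580,250),(640,300),(672,360),(678,420),(660,500),(625,560)])
s=[ray('scene',330+x/8,190+y/8) for x,y in [(110,270),(122,210),(240,142),(290,167),(318,215),(318,270),(295,328),(245,363),(180,368),(137,335)]]
for G in (m+s,s):
    a,e=circ(G,.0395,tilt_free=1);print(a.round(4),e.round(2),(R.T@(a[:3]-M)*1000).round(1),np.degrees(a[3:]))
E
```

```text
[ 0.5983 -0.0234  0.1123  0.6083 -0.1021] 1.07 [-5.6 -1.4 13.7] [34.8552379  -5.85157747]
[ 0.6167 -0.0046  0.0824  0.7369  0.0915] 0.39 [ -9.   19.4 -20. ] [42.22406837  5.24053566]
```

```bash
python3 -m crank '[[0.4,-0.01,0.02,0.01,0.115],[0.4,-0.019,0.027,0,0.115],[0.4,-0.019,0.027,0,0.115],[0.4,-0.019,0.027,0,0.115],[0.4,-0.019,0.027,0,0.115],[0.4,-0.019,0.027,0,0.115],[0.4,-0.019,0.027,0,0.115],[0.4,-0.019,0.027,0,0.115]]' 10
python3 -m crank '[[0.4,-0.019,0.027,-0.02,0.115],[0.4,-0.019,0.027,-0.02,0.115],[0.4,-0.019,0.027,-0.02,0.115],[0.4,-0.019,0.027,-0.03,0.115],[0.4,-0.019,0.027,-0.03,0.115],[0.4,-0.019,0.027,-0.03,0.115],[0.4,-0.019,0.027,-0.03,0.115],[0.4,-0.019,0.027,-0.03,0.115]]' 10
python3 -m crank '[[0.4,-0.019,0.027,-0.02,0.115],[0.4,-0.019,0.027,-0.02,0.115],[0.4,-0.019,0.027,-0.02,0.115],[0.4,0,0,0,0.06],[0.4,0,0,0,0],[0.4,0,0,0,0],[0.4,0,0,0,0],[0.4,0,0,0,0]]' 10
python3 - <<'E'
from h import *
snap('wrist','w23');K,E=cal('wrist');np.save('w23cal.npy',E)
o=arm.observe();r=o['ee_rot'];print(o['position'],np.degrees(np.arctan2(r[1],r[0]))*2,o['joints'])
E
```

```text
clock: 25.43
position: [0.5305, 0.0537, 0.2636]
ee_rot: [2.986, -0.972, -0.002]
force: [0.1, -0.5, -0.2]
width: 0.397
clock: 26.1
position: [0.4697, 0.1398, 0.1792]
ee_rot: [3.097, 0.522, -0.003]
force: [-0.4, 0.1, 0.1]
width: 0.397
clock: 26.77
position: [0.4483, 0.1723, 0.1566]
ee_rot: [2.922, 1.152, 0.0]
force: [0.2, 0.1, -0.1]
width: 0.399
[0.44833679 0.17249455 0.15669798] 43.068926682453906 [-0.99605353  0.34352207  0.66595093  2.06414247 -0.28698546  0.82398777
 -0.98039063]
```

View pics/w23.png

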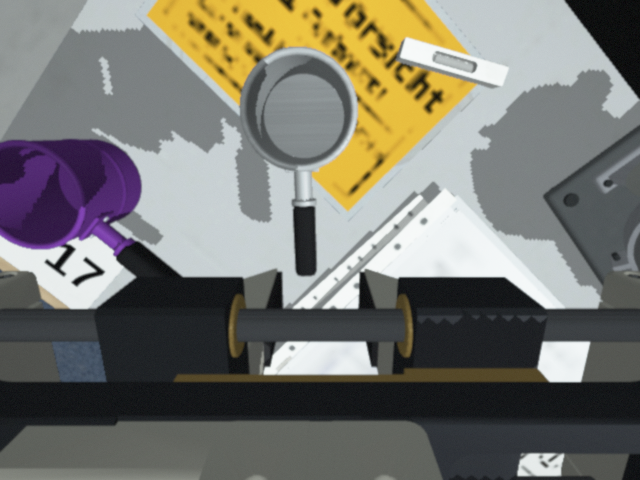

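```bash
python3 - <<'E'
from h import *
c=(cal('wrist')[0],np.load('w23cal.npy'))
for z in (.0665,.0565):
    n=onz('wrist',304,206,z,c);e=onz('wrist',306,275,z,c);print((e+n)/2,np.linalg.norm(e-n),np.degrees(np.arctan2(*(e-n)[1::-1])))
print(onz('wrist',299,107,.08,c))
a,h=115,60
th=np.radians(np.arange(0,41,4.));p=np.stack([a*np.cos(th)-h*np.sin(th),a*np.sin(th)+h*np.cos(th)],1)
d=np.diff(p,axis=0);u=np.array([np.cos(np.radians(-136.4)),np.sin(np.radians(-136.4))])
for k in d: print((np.r_[u*k[0],k[1]]/400).round(3))
E
```

```text
[0.44241659 0.18086753 0.0665    ] 0.04893698533345883 -135.97660908442512
[0.4398835  0.17912133 0.0565    ] 0.05105609746454578 -135.97660908442515
[0.50339074 0.24056238 0.08      ]
[0.008 0.008 0.02 ]
[0.009 0.009 0.019]
[0.01  0.01  0.018]
[0.011 0.01  0.017]
[0.012 0.011 0.016]
[0.012 0.012 0.015]
[0.013 0.013 0.013]
[0.014 0.013 0.012]
[0.014 0.014 0.011]
[0.015 0.014 0.009]
```

```bash
python3 -m crank '[[0.4,-0.017,0.02,-0.02,0.015],[0.4,0,0,-0.06,0],[0.4,0,0,-0.07,0],[0.4,0,0,-0.06,0],[0.4,0,0,-0.037,0],[0.4,0,0,0,0],[0.1,0,0,0,0],[0.1,0,0,0,0]]' 6
python3 -m crank '[[0.1,0,0,0,0],[0.1,0,0,0,0],[0.1,0,0,0,0],[0.1,0,0,0,0],[0.1,0,0,0,0],[0.1,0,0,0,0],[0.1,0.008,0.008,0.02,0],[0.1,0.009,0.009,0.019,0]]' 6
python3 -m crank '[[0.1,0.01,0.01,0.018,0],[0.1,0.011,0.01,0.017,0],[0.1,0.012,0.011,0.016,0],[0.1,0.012,0.012,0.015,0],[0.1,0.013,0.013,0.013,0],[0.1,0.014,0.013,0.012,0],[0.1,0.014,0.014,0.011,0],[0.1,0,0,0,0]]' 6
python3 - <<'E'
from h import *
snap('scene','s24')
t=cv2.imread('pics/s24.png');cv2.imwrite('pics/c31.png',cv2.resize(t[150:250,220:340],(720,600),interpolation=cv2.INTER_CUBIC))
o=arm.observe();print(o['position'],o['force'],o['width'])
E
```

```text
clock: 27.48
position: [0.4415, 0.1814, 0.0584]
ee_rot: [2.912, 1.18, 0.001]
force: [0.2, -0.2, -0.7]
width: 0.299
clock: 28.15
position: [0.4477, 0.1876, 0.0738]
ee_rot: [2.912, 1.179, -0.002]
force: [-1.6, 0.2, -0.6]
width: 0.169
clock: 28.82
position: [0.4843, 0.2228, 0.1152]
ee_rot: [-2.911, -1.181, -0.004]
force: [0.1, 0.2, -0.3]
width: 0.164
[0.48351192 0.22205394 0.11464825] [ 0.14086882 -0.26867457 -0.34449487] 0.16467785815586172
```

View pics/c31.png

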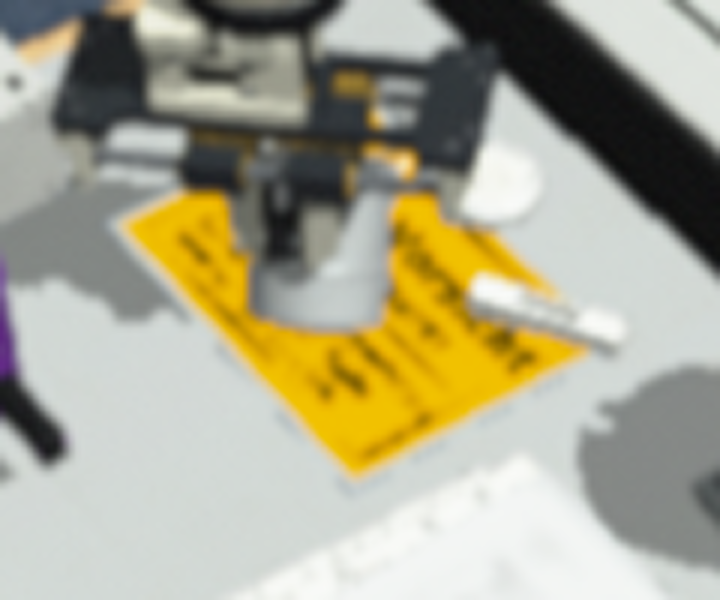

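```bash
python3 -m crank '[[0.1,0,0,0,0],[0.1,0,0,0,0],[0.1,0,0,0,0],[0.1,0,0,0.03,0],[0.1,0,0,0.06,0],[0.1,0,0,0.08,0],[0.1,0,0,0.09,0],[0.1,0,0,0.09,0]]' 55
python3 -m crank '[[0.1,0,0,0.09,0.05],[0.1,0,0,0.06,0.09],[0.1,0,0,0,0.11],[0.1,0,0,0,0.11],[0.1,0,0,0,0.11],[0.1,0,0,0,0.11],[0.1,0,0,0,0.05],[0.1,0,0,0,0]]' 55
python3 - <<'E'
from ch import *
print(P(79,0,91),P(79,0,60+16))
snap('scene','s25');snap('top','t25')
t=cv2.imread('pics/s25.png');u=cv2.imread('pics/t25.png');cv2.imwrite('pics/c32.png',cv2.hconcat([cv2.resize(t[110:230,220:340],(400,400),interpolation=cv2.INTER_CUBIC),cv2.resize(u[170:290,160:280],(400,400))]))
o=arm.observe();r=o['ee_rot'];print(o['position'],np.degrees(np.arctan2(r[1],r[0]))*2,o['force'],o['width'],o['joints'])
E
```

```text
clock: 29.53
position: [0.4811, 0.2199, 0.2548]
ee_rot: [2.911, 1.178, -0.005]
force: [0.6, 0.5, -1.1]
width: 0.157
clock: 30.2
position: [0.4816, 0.2203, 0.3135]
ee_rot: [-2.37, -2.061, 0.003]
force: [-0.4, -0.9, -1.4]
width: 0.164
[ 0.62520466 -0.02512958  0.22371866] [ 0.63353355 -0.02612274  0.21128309]
[0.48193596 0.22049682 0.3137076 ] -278.2434189701663 [ 1.21451464  0.12930863 -1.77412267] 0.1607717262552127 [-1.00425855  0.23896623  0.59927587  1.7313675  -0.14258678  1.216532
 -0.51225313]
```

View pics/c32.png

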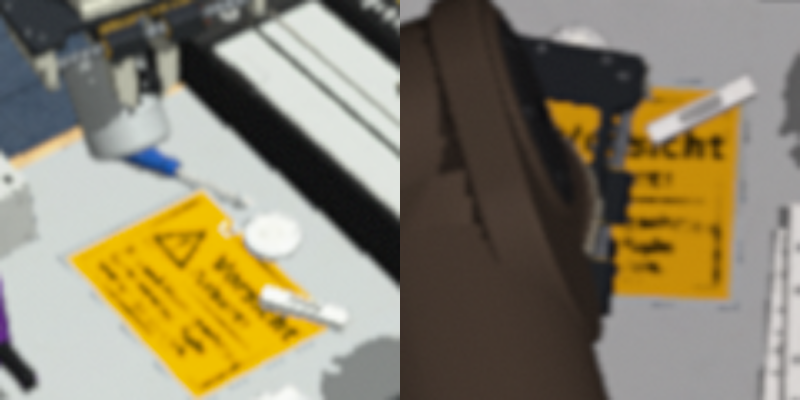

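```bash
python3 -m crank '[[0.1,0.01,-0.02,0,0.11],[0.1,0.02,-0.04,0,0.11],[0.1,0.026,-0.044,0,0.11],[0.1,0.026,-0.044,0,0.11],[0.1,0.026,-0.044,0,0.11],[0.1,0.026,-0.044,0,0.11],[0.1,0.026,-0.044,0,0.11],[0.1,0.026,-0.044,0,0.11]]' 55
python3 -m crank '[[0.1,0.026,-0.044,0,0.11],[0.1,0.026,-0.044,0,0.11],[0.1,0.026,-0.044,0,0.11],[0.1,0.026,-0.044,0,0.11],[0.1,0.026,-0.044,0,0.11],[0.1,0.026,-0.044,0,0.11],[0.1,0.026,-0.044,-0.02,0],[0.1,0.01,-0.02,-0.02,0]]' 55
python3 - <<'E'
from ch import *
snap('scene','s26');snap('wrist','w26');K,E=cal('wrist');np.save('w26cal.npy',E)
t=cv2.imread('pics/s26.png');u=cv2.imread('pics/w26.png');cv2.imwrite('pics/c33.png',cv2.hconcat([cv2.resize(t[130:250,300:420],(400,400),interpolation=cv2.INTER_CUBIC),cv2.resize(u[150:340,220:410],(400,400))]))
o=arm.observe();r=o['ee_rot'];print(o['position'],np.degrees(np.arctan2(r[1],r[0]))*2,o['force'],o['width'],o['joints'])
E
```

```text
clock: 30.97
position: [0.5569, 0.0904, 0.3139]
ee_rot: [-1.204, -2.901, 0.001]
force: [0.9, 0.9, -1.3]
width: 0.158
clock: 31.63
position: [0.6344, -0.043, 0.2979]
ee_rot: [0.163, 3.137, -0.003]
force: [-0.3, 0.8, -1.2]
width: 0.161
[ 0.63282826 -0.04151032  0.29616051] -185.9855833171213 [-0.10830824  0.02328227 -0.7036243 ] 0.15865909709663645 [-0.28523469  0.42827567  0.39956488  1.49189853 -0.16914258  1.25912327
  1.60070984]
```

View pics/c33.png

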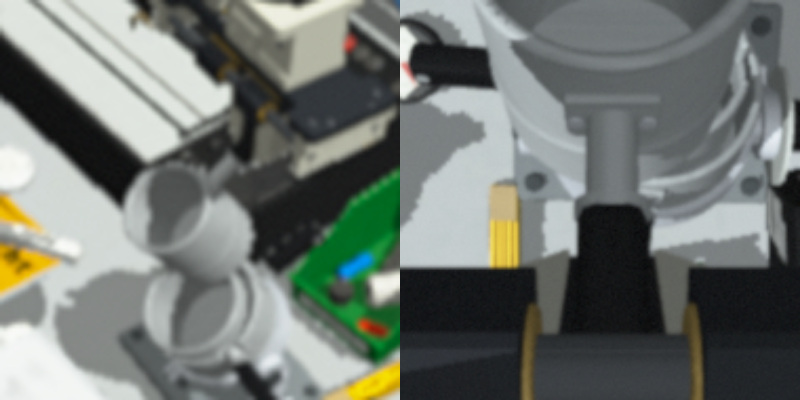

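```bash
python3 - <<'E'
import cv2
t=cv2.imread('pics/s26.png');cv2.imwrite('pics/c34.png',cv2.resize(t[165:255,325:400],(640,768),interpolation=cv2.INTER_CUBIC)[:600])
E
```

```text
(no output)
```

View pics/c34.png

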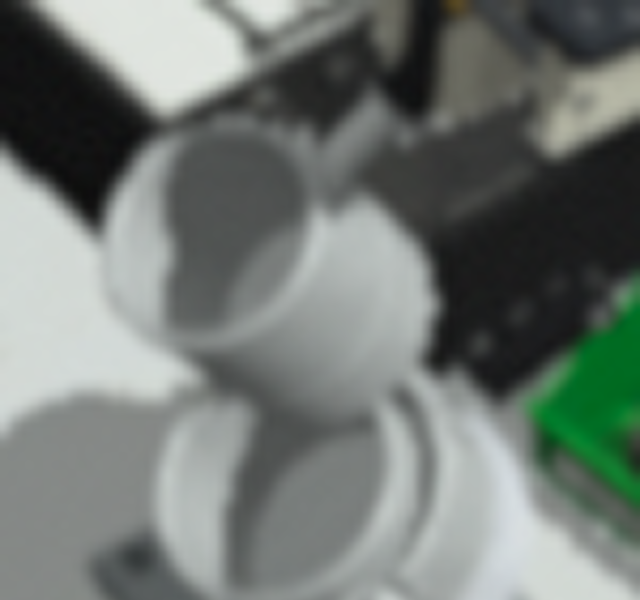

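```bash
python3 - <<'E'
from mt import *
from circ import circ
S=lambda p:(325+p[0]/8.533,165+p[1]/8.533)
pts=[S(p) for p in [(107,240),(125,180),(165,142),(230,123),(290,150),(317,200),(314,250),(285,305),(240,337),(190,338),(140,308)]]
print(tilt(pts,np.array([.6328,-.0415,.2982]),np.radians(-6),.0330,.060,.080,rg=.082))
print(circ([ray('scene',*p) for p in pts],.033,tilt_free=1,c0=np.array([.55,-.03,.27])))
E
```

```text
(np.float64(36.403701814617406), array([-0.86292622, -2.79658649, -1.62959945]), np.float64(1.3616019844353124))
(array([0.59937713, 0.01143108, 0.19648672, 0.65953638, 0.2741019 ]), np.float64(0.5553302241123297))
```

```bash
python3 - <<'E'
from ch import *
Rc=frm(np.radians(36),np.radians(-6.2))
for h in (36,26,16,6,-4,-14,-24,-35):
    g=P(-3,-1,h)+Rc@np.array([.082,0,.060]);print(h,(g-[0,0,.002]).round(4))
print(-R[:,2]*.01/.4)
E
```

```text
36 [ 0.619  -0.0251  0.227 ]
26 [ 0.6246 -0.0257  0.2187]
16 [ 0.6301 -0.0264  0.2104]
6 [ 0.6357 -0.0271  0.2021]
-4 [ 0.6412 -0.0277  0.1938]
-14 [ 0.6468 -0.0284  0.1856]
-24 [ 0.6523 -0.029   0.1773]
-35 [ 0.6584 -0.0298  0.1681]
[ 0.01388148 -0.00165527 -0.02072594]
```

```bash
python3 -m crank '[[0.1,-0.008,0.01,-0.02,0],[0.1,-0.008,0.01,-0.035,0],[0.1,-0.008,0.01,-0.04,0],[0.1,-0.008,0.01,-0.04,0],[0.1,0,0,-0.035,0],[0.1,0,0,0,0],[0.1,0,0,0,0],[0.1,0,0,0,0]]' 55
python3 - <<'E'
from ch import *
snap('scene','s27');snap('wrist','w27');K,E=cal('wrist');np.save('w27cal.npy',E)
t=cv2.imread('pics/s27.png');u=cv2.imread('pics/w27.png');cv2.imwrite('pics/c35.png',cv2.hconcat([cv2.resize(t[160:260,310:410],(400,400),interpolation=cv2.INTER_CUBIC),cv2.resize(u[100:290,220:410],(400,400))]))
o=arm.observe();r=o['ee_rot'];print(o['position'],np.degrees(np.arctan2(r[1],r[0]))*2,o['force'])
E
```

```text
clock: 32.4
position: [0.621, -0.0227, 0.2312]
ee_rot: [0.155, 3.137, 0.001]
force: [-0.2, 0.2, -1.1]
width: 0.159
[ 0.62136311 -0.02341564  0.23148154] 174.31791929473584 [ 0.78954727 -1.04767855 -1.4916776 ]
```

View pics/c35.png

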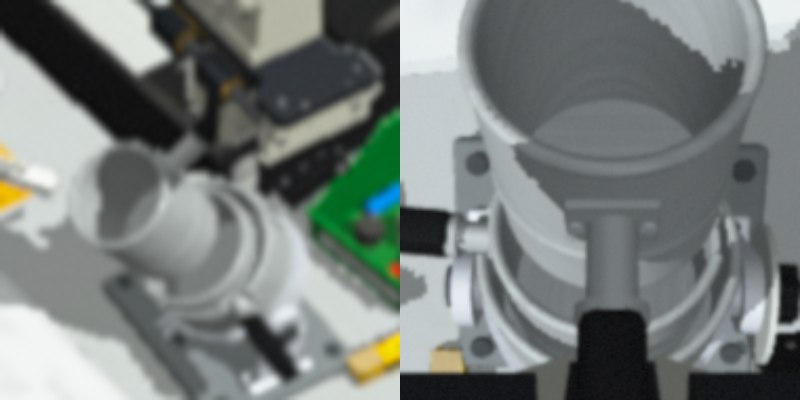

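View pics/w27.png

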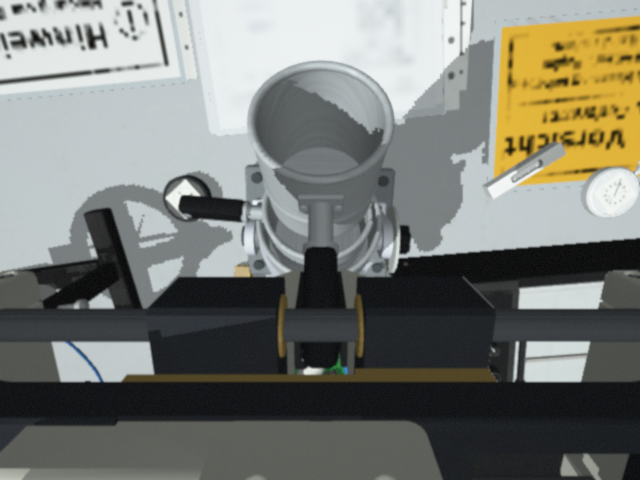

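```bash
python3 -m crank '[[0.1,0.004,-0.002,-0.009,0],[0.1,0.005,-0.002,-0.011,0],[0.1,0.006,-0.002,-0.012,0],[0.1,0.006,-0.001,-0.012,0],[0.1,0.006,-0.001,-0.009,0],[0.1,0.007,-0.001,-0.01,0],[0.1,0,0,0,0],[0.1,0,0,0,0]]' 55
python3 - <<'E'
from ch import *
snap('scene','s28');snap('wrist','w28')
t=cv2.imread('pics/s28.png');u=cv2.imread('pics/w28.png');cv2.imwrite('pics/c36.png',cv2.hconcat([cv2.resize(t[160:260,310:410],(400,400),interpolation=cv2.INTER_CUBIC),cv2.resize(u[100:290,220:410],(400,400))]))
o=arm.observe();r=o['ee_rot'];print(o['position'],o['force'])
E
```

```text
clock: 33.17
position: [0.635, -0.0274, 0.2052]
ee_rot: [0.156, 3.137, 0.0]
force: [-0.3, 0.9, 2.8]
width: 0.16
[ 0.63491066 -0.02734319  0.20529184] [0.63265135 0.57476718 2.67941651]
```

View pics/c36.png

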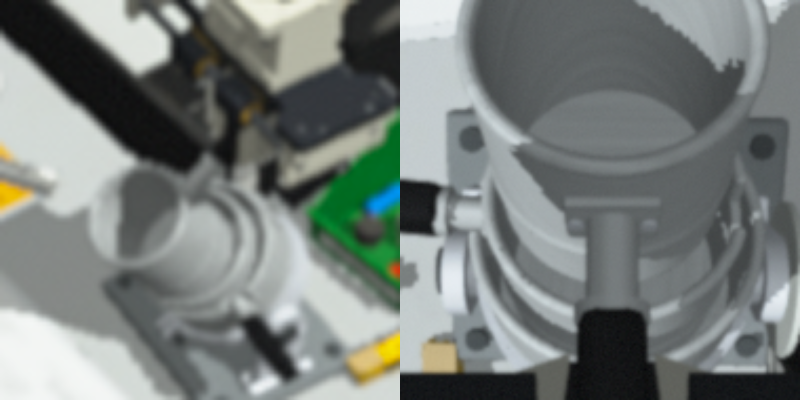

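```bash
python3 -m crank '[[0.1,0.004,0,0.008,0],[0.1,0.005,0,0.007,0],[0.1,0.006,0,-0.008,0],[0.1,0.006,-0.001,-0.008,0],[0.1,0.006,-0.001,-0.008,0],[0.1,0.006,-0.001,-0.009,0],[0.1,0,0,0,0],[0.1,0,0,0,0]]' 55
python3 - <<'E'
from ch import *
snap('scene','s29');snap('wrist','w29')
t=cv2.imread('pics/s29.png');u=cv2.imread('pics/w29.png');cv2.imwrite('pics/c37.png',cv2.hconcat([cv2.resize(t[160:260,310:410],(400,400),interpolation=cv2.INTER_CUBIC),cv2.resize(u[100:290,220:410],(400,400))]))
o=arm.observe();r=o['ee_rot'];print(o['position'],o['force'])
E
```

```text
clock: 33.93
position: [0.6474, -0.0286, 0.1972]
ee_rot: [-0.156, -3.137, 0.0]
force: [-1.4, -1.0, -2.3]
width: 0.159
[ 0.64756751 -0.02857002  0.19777789] [-0.24601466  0.03298645 -1.79076661]
```

View pics/c37.png

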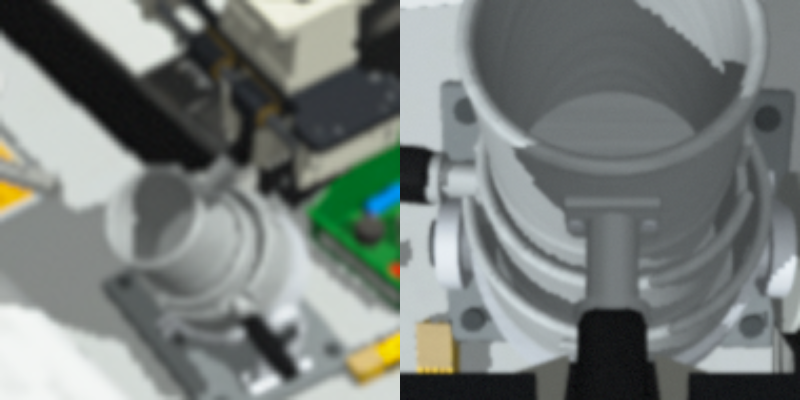

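```bash
python3 -m crank '[[0.1,0.006,-0.001,-0.008,0],[0.1,0.006,-0.001,-0.008,0],[0.1,0.006,0,-0.008,0],[0.1,0,0,0,0],[0.1,0,0,0,0],[0.1,0,0,0,0],[0.1,0,0,0,0],[0.1,0,0,0,0]]' 40
python3 - <<'E'
from ch import *
snap('scene','s30');snap('wrist','w30')
t=cv2.imread('pics/s30.png');u=cv2.imread('pics/w30.png');cv2.imwrite('pics/c38.png',cv2.hconcat([cv2.resize(t[160:260,310:410],(400,400),interpolation=cv2.INTER_CUBIC),cv2.resize(u[100:290,220:410],(400,400))]))
o=arm.observe();r=o['ee_rot'];print(o['position'],o['force'])
E
```

```text
clock: 34.7
position: [0.6549, -0.0293, 0.1885]
ee_rot: [0.156, 3.137, 0.0]
force: [0.2, -0.9, -1.7]
width: 0.157
[ 0.65481945 -0.02928174  0.18842005] [ 0.08519704 -0.25094624 -1.5578241 ]
```

View pics/c38.png

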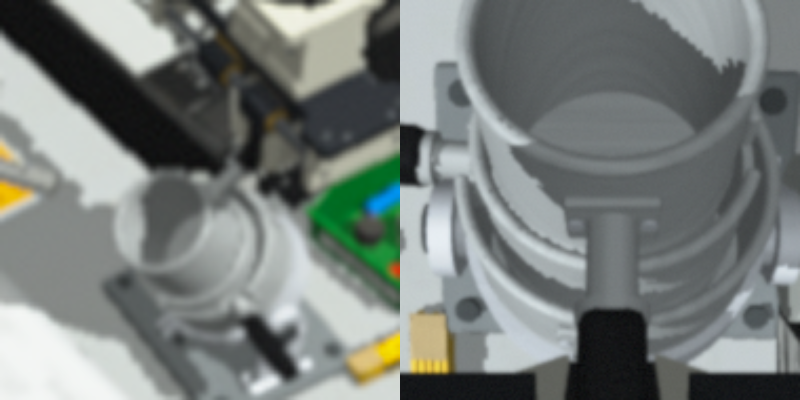

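```bash
python3 -m crank '[[0.1,0.006,-0.001,-0.008,0],[0.1,0.006,-0.001,-0.008,0],[0.1,0.006,0,-0.008,0],[0.1,0,0,0,0],[0.1,0,0,0,0],[0.1,0,0,0,0],[0.1,0,0,0,0],[0.1,0,0,0,0]]' 20
python3 - <<'E'
from ch import *
snap('wrist','w31');snap('scene','s31')
t=cv2.imread('pics/s31.png');u=cv2.imread('pics/w31.png');cv2.imwrite('pics/c39.png',cv2.hconcat([cv2.resize(t[160:260,310:410],(400,400),interpolation=cv2.INTER_CUBIC),cv2.resize(u[100:290,220:410],(400,400))]))
o=arm.observe();r=o['ee_rot'];print(o['position'],o['force'])
E
```

```text
clock: 35.47
position: [0.6621, -0.0302, 0.1788]
ee_rot: [0.156, 3.138, 0.0]
force: [-0.1, 0.1, -1.7]
width: 0.166
[ 0.66204305 -0.03009402  0.17879174] [ 0.40371715  0.53253972 -1.63706086]
```

View pics/c39.png

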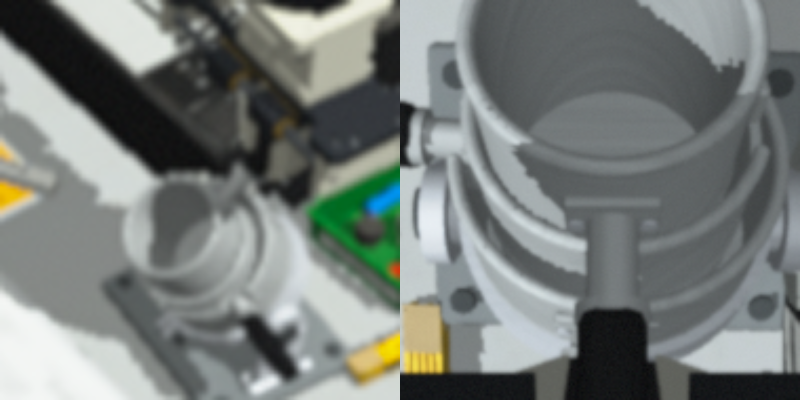

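```bash
python3 -m crank '[[0.5,0,0,0,0],[0.5,0,0,0,0],[0.5,0,0,0,0],[0.5,0,0,0,0],[0.5,0,0,0,0],[0.5,0,0,0,0],[0.5,0,0,0,0],[0.5,0,0,0,0]]' 10
python3 - <<'E'
from ch import *
snap('wrist','w32');snap('scene','s32')
t=cv2.imread('pics/s32.png');u=cv2.imread('pics/w32.png');cv2.imwrite('pics/c40.png',cv2.hconcat([cv2.resize(t[160:260,310:410],(400,400),interpolation=cv2.INTER_CUBIC),cv2.resize(u[100:290,220:410],(400,400))]))
o=arm.observe();r=o['ee_rot'];print(o['position'],o['force'])
pp=None
for f in (0,10,20,30,40,50,60,70,80,85,90,95):
    a=np.radians(f);p=P(-4+80*np.cos(a),80*np.sin(a),21.5);r=R@[np.cos(a),np.sin(a),0];r2=r[:2]/np.linalg.norm(r[:2]);n=np.array([-r2[1],r2[0]])
    t=np.r_[p[:2]+n*.0145,p[2]+.008]; y=np.degrees(np.arctan2(r2[1],r2[0]))
    print(f,t.round(4),round(y,1), (None if pp is None else ((t-pp[0])/.4).round(4).tolist()+[round((y-pp[1])/60,3)])); pp=(t,y)
E
```

```text
clock: 36.23
position: [0.662, -0.0301, 0.1787]
ee_rot: [-0.156, -3.138, -0.0]
force: [0.3, 0.2, 0.3]
width: 0.502
[ 0.66202057 -0.03009176  0.17866025] [ 0.06726681  0.34568787 -0.77488619]
0 [ 0.663  -0.015   0.1724] -6.8 None
10 [ 0.6607 -0.0011  0.1717] 5.2 [-0.006, 0.0349, -0.0017, np.float64(0.2)]
20 [0.6564 0.0121 0.1697] 16.9 [-0.0107, 0.0329, -0.005, np.float64(0.195)]
30 [0.6504 0.0241 0.1664] 28.1 [-0.0149, 0.0301, -0.0082, np.float64(0.186)]
40 [0.643  0.0348 0.162 ] 38.5 [-0.0186, 0.0267, -0.0112, np.float64(0.175)]
50 [0.6342 0.0439 0.1564] 48.4 [-0.0219, 0.0226, -0.0138, np.float64(0.164)]
60 [0.6244 0.051  0.1501] 57.6 [-0.0247, 0.018, -0.016, np.float64(0.154)]
70 [0.6136 0.0562 0.143 ] 66.4 [-0.0269, 0.0128, -0.0177, np.float64(0.146)]
80 [0.6022 0.0591 0.1355] 74.9 [-0.0284, 0.0072, -0.0188, np.float64(0.141)]
85 [0.5964 0.0596 0.1316] 79.1 [-0.0146, 0.0014, -0.0097, np.float64(0.069)]
90 [0.5905 0.0596 0.1277] 83.2 [-0.0147, -0.0001, -0.0097, np.float64(0.069)]
95 [0.5847 0.0589 0.1238] 87.3 [-0.0147, -0.0017, -0.0097, np.float64(0.069)]
```

View pics/c40.png

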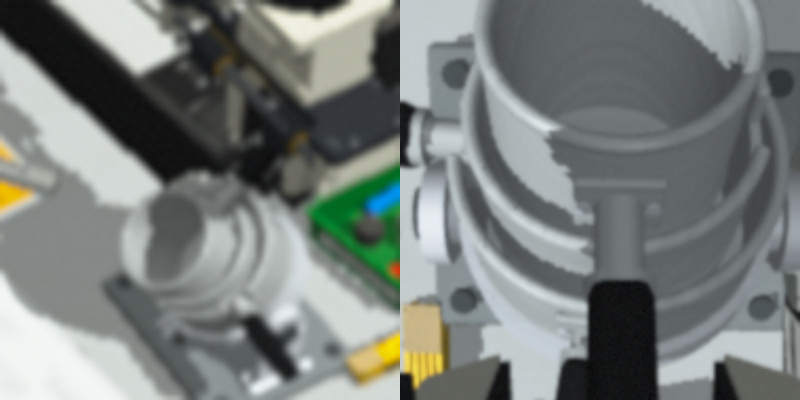

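```bash
python3 -m crank '[[0.5,0.001,0.018,-0.008,0],[0.5,0.001,0.019,-0.008,0],[0.5,-0.003,0.017,-0.001,0.1],[0.5,-0.003,0.018,-0.001,0.1],[0.5,-0.005,0.016,-0.002,0.098],[0.5,-0.006,0.017,-0.003,0.098],[0.5,0,0,0,0],[0.5,0,0,0,0]]' 10
python3 - <<'E'
from ch import *
snap('wrist','w33')
u=cv2.imread('pics/w33.png');cv2.imwrite('pics/c41.png',cv2.resize(u[80:320,200:440],(500,500)))
o=arm.observe();r=o['ee_rot'];print(o['position'],np.degrees(np.arctan2(r[1],r[0]))*2,o['force'],o['joints'])
E
```

```text
clock: 37.0
position: [0.6559, 0.0131, 0.1691]
ee_rot: [0.491, -3.103, -0.001]
force: [-0.3, -0.3, -0.1]
width: 0.499
[0.65600042 0.01227181 0.16926929] -162.09891125072497 [-0.02229807 -0.24966806 -0.41229038] [-0.26184678  0.55321247  0.24869512  1.59348238 -0.15319909  1.01431455
  1.91559532]
```

View pics/c41.png

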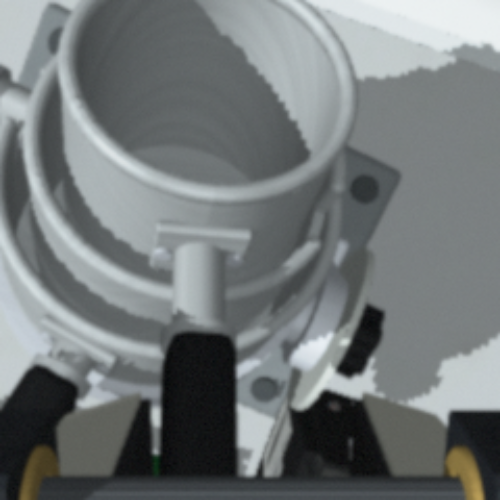

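```bash
python3 -m crank '[[0.5,-0.007,0.015,-0.004,0.093],[0.5,-0.008,0.015,-0.004,0.093],[0.5,-0.009,0.013,-0.005,0.088],[0.5,-0.009,0.013,-0.006,0.088],[0.5,-0.011,0.011,-0.007,0.082],[0.5,-0.011,0.011,-0.007,0.082],[0.5,-0.012,0.009,-0.008,0.077],[0.5,-0.012,0.009,-0.008,0.077]]' 10
python3 - <<'E'
from ch import *
snap('wrist','w34')
u=cv2.imread('pics/w34.png');cv2.imwrite('pics/c42.png',cv2.resize(u[80:320,200:440],(500,500)))
o=arm.observe();r=o['ee_rot'];print(o['position'],np.degrees(np.arctan2(r[1],r[0]))*2,o['force'],o['joints'])
E
```

```text
clock: 37.72
position: [0.6246, 0.0499, 0.1498]
ee_rot: [-1.544, 2.736, -0.001]
force: [0.1, -0.3, -0.2]
width: 0.5
[0.62340466 0.05076082 0.14906907] -120.73557748766767 [-0.72670776  0.68746625 -1.25972197] [-0.2042969   0.52234999  0.05534048  1.68332421 -0.03437216  0.93800261
  2.46919612]
```

View pics/c42.png

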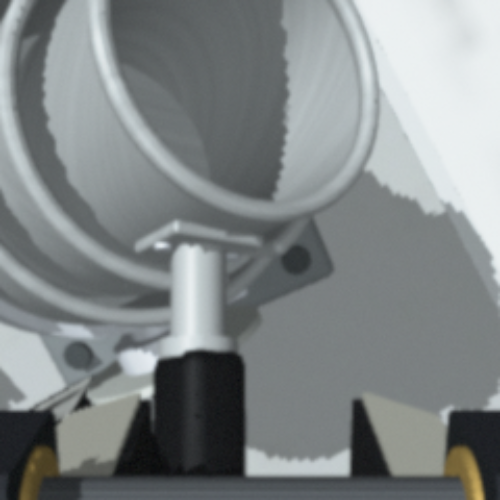

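```bash
python3 -m crank '[[0.5,-0.013,0.007,-0.009,0.05],[0.5,-0.013,0.006,-0.009,0.05],[0.5,-0.014,0.004,-0.009,0.05],[0.5,-0.014,0.003,-0.009,0.04],[0.5,0,0,0,0],[0.5,0,0,0,0],[0.5,0,0,0,0],[0.5,0,0,0,0]]' 10
python3 - <<'E'
from ch import *
snap('wrist','w35')
u=cv2.imread('pics/w35.png');cv2.imwrite('pics/c43.png',cv2.resize(u[80:320,200:440],(500,500)))
o=arm.observe();r=o['ee_rot'];print(o['position'],np.degrees(np.arctan2(r[1],r[0]))*2,o['force'],o['joints'])
E
```

```text
clock: 38.43
position: [0.6033, 0.0579, 0.1357]
ee_rot: [-1.804, 2.571, -0.001]
force: [1.8, 0.3, 0.3]
width: 0.498
[0.60325419 0.05793382 0.13561807] 250.15256566594337 [-0.40726858 -0.16015303 -0.45139153] [-1.85833493e-01  5.09206631e-01  2.55162041e-03  1.74468984e+00
 -1.24172026e-03  8.87440622e-01  2.61236772e+00]
```

View pics/c43.png

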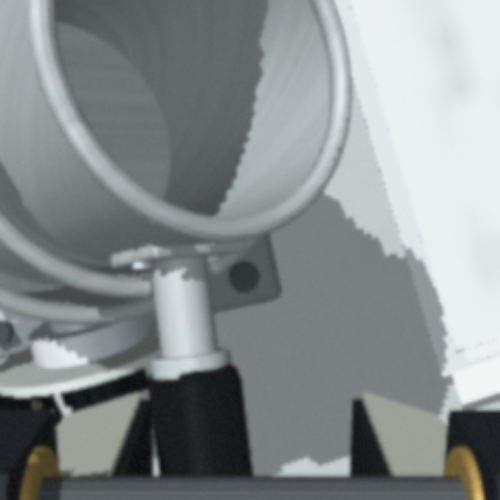

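```bash
python3 -m crank '[[0.5,-0.006,0.001,-0.004,0.02],[0.5,-0.006,0.001,-0.004,0.02],[0.5,-0.006,0.001,-0.004,0.01],[0.5,0,0,0,0],[0.5,0,0,0,0],[0.5,0,0,0,0],[0.5,0,0,0,0],[0.5,0,0,0,0]]' 10
python3 - <<'E'
from ch import *
snap('wrist','w36')
u=cv2.imread('pics/w36.png');cv2.imwrite('pics/c44.png',cv2.resize(u[80:320,200:440],(500,500)))
o=arm.observe();r=o['ee_rot'];print(o['position'],np.degrees(np.arctan2(r[1],r[0]))*2,o['force'])
E
```

```text
clock: 39.15
position: [0.5957, 0.0594, 0.1307]
ee_rot: [1.874, -2.521, 0.0]
force: [0.2, -0.9, -0.8]
width: 0.5
[0.5956388  0.05942015 0.13066757] -106.73696241765438 [1.14225032 0.19618895 0.11592277]
```

View pics/c44.png

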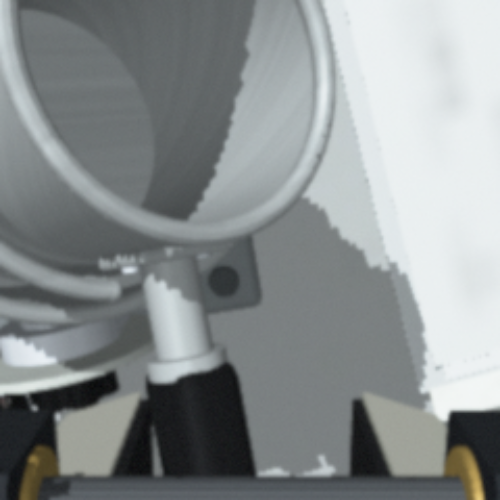

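```bash
python3 -m crank '[[0.5,-0.006,0,-0.004,0.01],[0.5,-0.006,0,-0.004,0.01],[0.5,0,0,0,0],[0.5,0,0,0,0],[0.5,0,0,0,0],[0.5,0,0,0,0],[0.5,0,0,0,0],[0.5,0,0,0,0]]' 10
python3 - <<'E'
from ch import *
snap('wrist','w37')
u=cv2.imread('pics/w37.png');cv2.imwrite('pics/c45.png',cv2.resize(u[80:320,200:440],(500,500)))
o=arm.observe();r=o['ee_rot'];print(o['position'],np.degrees(np.arctan2(r[1],r[0]))*2,o['force'])
E
```

```text
clock: 39.87
position: [0.5908, 0.0594, 0.1274]
ee_rot: [1.901, -2.501, -0.0]
force: [0.9, -0.2, 0.3]
width: 0.5
[0.59079276 0.05942017 0.12745114] -105.53264312856795 [ 1.37459419  0.45016381 -1.0608539 ]
```

View pics/c45.png

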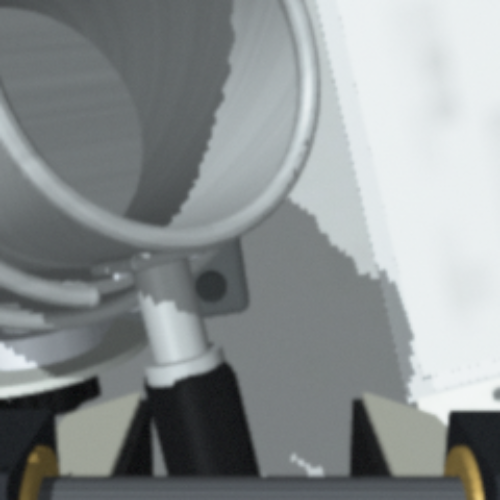

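```bash
python3 -m crank '[[0.5,-0.006,-0.001,-0.004,0],[0.5,-0.006,-0.001,-0.004,0],[0.5,-0.006,-0.001,-0.004,0],[0.5,0,0,0,0],[0.5,0,0,0,0],[0.5,0.01,0,0,0],[0.5,0.01,0,0,0],[0.5,0,0,0,0]]' 10
python3 - <<'E'
from ch import *
snap('wrist','w38')
u=cv2.imread('pics/w38.png');cv2.imwrite('pics/c46.png',cv2.resize(u[80:320,200:440],(500,500)))
o=arm.observe();r=o['ee_rot'];print(o['position'],np.degrees(np.arctan2(r[1],r[0]))*2,o['force'])
E
```

```text
clock: 40.58
position: [0.5925, 0.0581, 0.1226]
ee_rot: [-1.901, 2.501, -0.001]
force: [0.4, 0.4, -0.3]
width: 0.501
[0.59207276 0.05805634 0.12256117] -105.54770660250712 [ 0.54620452 -0.36206881 -0.46842493]
```

View pics/c46.png

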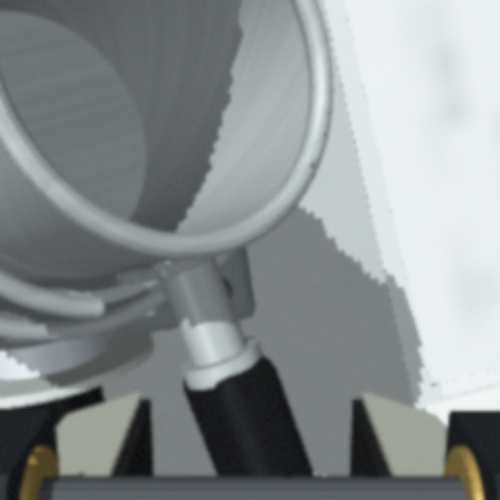

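```bash
python3 -m crank '[[0.5,0,0.01,0.03,0],[0.5,0,0.02,0.06,0],[0.5,0,0.02,0.08,0],[0.5,0,0.01,0.08,0],[0.5,0,0,0.05,0],[0.5,0,0,0,0],[0.5,0,0,0,0],[0.5,0,0,0,0]]' 10
python3 - <<'E'
from ch import *
snap('wrist','w39');snap('scene','s39');K,E=cal('wrist');np.save('w39cal.npy',E)
u=cv2.imread('pics/w39.png');t=cv2.imread('pics/s39.png')
cv2.imwrite('pics/c47.png',cv2.resize(u[90:290,220:420],(600,600),interpolation=cv2.INTER_CUBIC))
cv2.imwrite('pics/c48.png',cv2.resize(t[180:270,320:410],(600,600),interpolation=cv2.INTER_CUBIC))
E
```

```text
clock: 41.3
position: [0.5911, 0.082, 0.2418]
ee_rot: [1.9, -2.5, -0.001]
force: [0.4, -0.5, 0.4]
width: 0.498
```

View pics/c47.png

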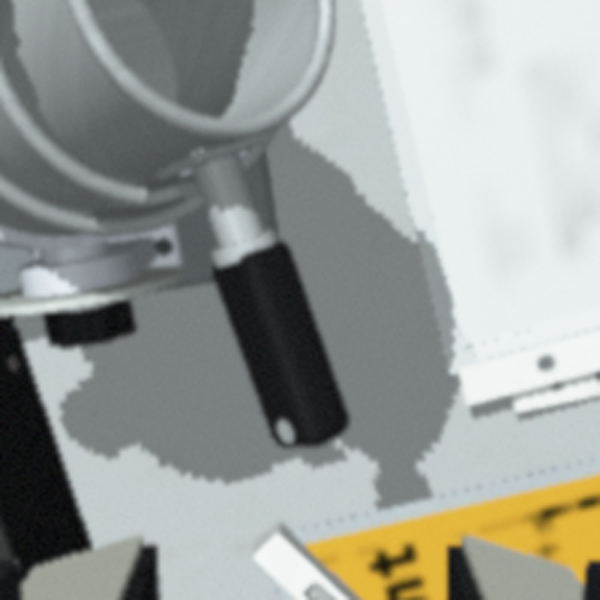

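View pics/c48.png

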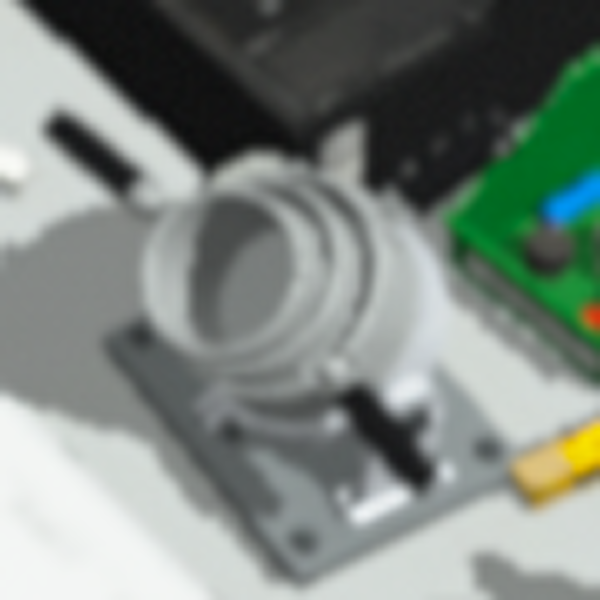

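```bash
python3 - <<'E'
from ch import *
c=(cal('wrist')[0],np.load('w39cal.npy'))
def onh(x,y,h):
    O,d=ray('wrist',220+x/3,90+y/3,c);k=((M+R[:,2]*h/1000-O)@R[:,2])/(d@R[:,2]);q=R.T@(O+k*d-M)*1000;return q
for n,x,y,h in [('flank',152,194,16),('barin',250,255,31),('barout',312,435,31),('barin',250,255,18),('barout',312,435,18),('neckbase',222,170,21),('neckbase',222,170,8),('rim left',0,90,16)]:
    q=onh(x,y,h);print(n,h,q.round(1),np.degrees(np.arctan2(q[1]-0,q[0]+4)).round(1),np.hypot(q[0]+4,q[1]).round(1))
m=[ray('wrist',220+x/3,90+y/3,c) for x,y in [(90,12)]]
for a in (60,70,80,90,100): print(a,((proj('wrist',P(-4+39.5*np.cos(np.radians(a)),39.5*np.sin(np.radians(a)),16),c)-[220,90])*3).round())
E
```

```text
flank 16 [ 3.4 38.8 16. ] 79.2 39.5
barin 31 [-12.   56.4  31. ] 98.1 57.0
barout 31 [-21.5 104.8  31. ] 99.5 106.3
barin 18 [-19.7  57.9  18. ] 105.1 60.0
barout 18 [-29.8 109.1  18. ] 103.3 112.1
neckbase 21 [-14.   35.9  21. ] 105.5 37.3
neckbase 8 [-21.4  36.3   8. ] 115.7 40.2
rim left 16 [35.  11.3 16. ] 16.1 40.6
60 [101. 183.]
70 [128. 191.]
80 [154. 194.]
90 [179. 192.]
100 [203. 185.]
```

```bash
python3 - <<'E'
from ch import *
c=(cal('wrist')[0],np.load('w39cal.npy'))
for off in (-4,-7):
  for h in (32,45):
    print(off,h,[((proj('wrist',P(off+32.5*np.cos(np.radians(a)),32.5*np.sin(np.radians(a)),h),c)-[220,90])*3).round().tolist() for a in (40,60,80,100,120,140,160)])
c=(cal('wrist')[0],np.load('w22cal.npy'))
def onh(x,y,h):
    O,d=ray('wrist',210+x/5,140+y/5,c);k=((M+R[:,2]*h/1000-O)@R[:,2])/(d@R[:,2]);return R.T@(O+k*d-M)*1000
for n,x,y,h in [('neck',458,150,-9.5),('collar',460,195,-9.5),('barin',470,85,-3),]:
    for hh in (h,h+15):
        q=onh(x,y,hh);print(n,hh,q.round(1),np.degrees(np.arctan2(q[1],q[0]+4)).round(1))
# bar end in w22: full pixel approx (314,97)
for hh in (0,15):
    O,d=ray('wrist',312,98,c);k=((M+R[:,2]*hh/1000-O)@R[:,2])/(d@R[:,2]);q=R.T@(O+k*d-M)*1000;print('end',hh,q.round(1),np.degrees(np.arctan2(q[1],q[0]+4)).round(1),np.hypot(*q[:2]))
snap('wrist','w40'); u=cv2.imread('pics/w40.png');cv2.imwrite('pics/c49.png',cv2.resize(u[60:210,200:350],(750,750),interpolation=cv2.INTER_CUBIC)[:600])
E
```

```text
-4 32 [[97.0, 120.0], [139.0, 149.0], [184.0, 160.0], [227.0, 153.0], [262.0, 130.0], [287.0, 94.0], [300.0, 49.0]]
-4 45 [[122.0, 114.0], [166.0, 144.0], [212.0, 156.0], [256.0, 149.0], [292.0, 125.0], [318.0, 88.0], [332.0, 41.0]]
-7 32 [[110.0, 118.0], [151.0, 147.0], [196.0, 158.0], [237.0, 151.0], [272.0, 128.0], [297.0, 93.0], [310.0, 48.0]]
-7 45 [[135.0, 112.0], [178.0, 142.0], [224.0, 154.0], [267.0, 147.0], [303.0, 123.0], [329.0, 86.0], [342.0, 40.0]]
neck -9.5 [ -9.2 -50.2  -9.5] -95.9
neck 5.5 [  0.  -52.    5.5] -85.6
collar -9.5 [-10.3 -42.5  -9.5] -98.5
collar 5.5 [ -1.  -44.7   5.5] -86.2
barin -3 [ -6.6 -61.8  -3. ] -92.4
barin 12 [  2.8 -63.   12. ] -83.9
end 0 [  -7.8 -108.3    0. ] -92.0 108.59124276749188
end 15 [   1.7 -106.7   15. ] -86.9 106.75686937835603
```

View pics/c49.png

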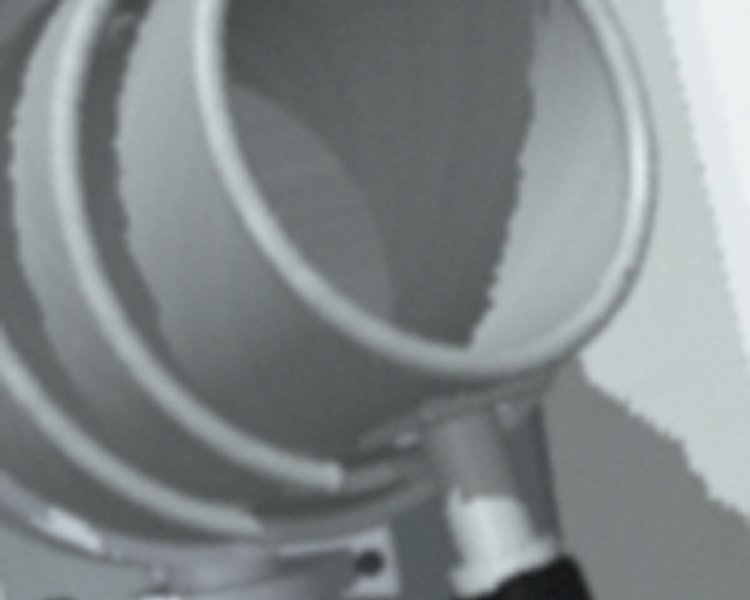

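```bash
python3 - <<'E'
from ch import *
c=(cal('wrist')[0],np.load('w22cal.npy'))
u=cv2.imread('pics/w22.png');cv2.imwrite('pics/c50.png',cv2.resize(u[230:300,260:350],(720,560),interpolation=cv2.INTER_CUBIC))
for a in (60,70,80,90,100,110,120): print(a,((proj('wrist',P(-4+39.5*np.cos(np.radians(a)),39.5*np.sin(np.radians(a)),16),c)-[260,230])*8).round())
E
```

```text
60 [191. 367.]
70 [241. 384.]
80 [294. 390.]
90 [348. 386.]
100 [402. 371.]
110 [454. 348.]
120 [503. 316.]
```

View pics/c50.png

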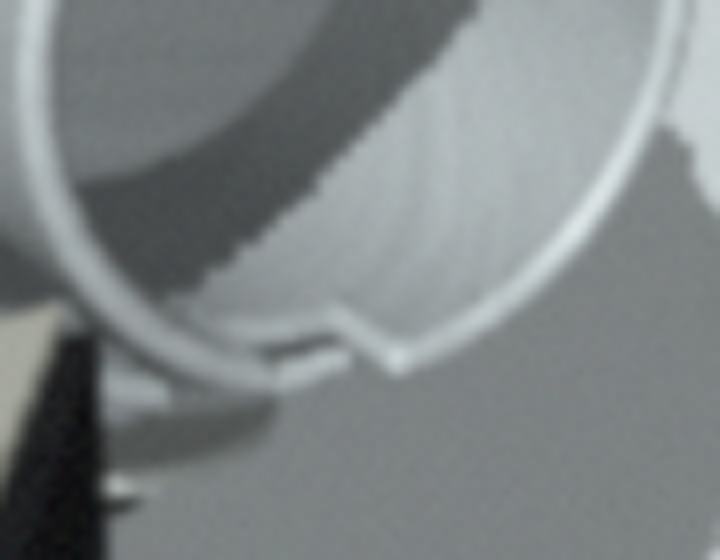

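```bash
python3 - <<'E'
from ch import *
o=arm.observe();print(o['position'])
for f,s in ((110,-14.5),(104,-14.5),(101,-14.5),(98,-14.5),(95,-14.5),(92,-14.5),(90,-14.5),(89,-14.5),(87,-14.5)):
    a=np.radians(f);p=P(-4+80*np.cos(a),80*np.sin(a),21.5);r=R@[np.cos(a),np.sin(a),0];r2=r[:2]/np.linalg.norm(r[:2]);n=np.array([-r2[1],r2[0]])
    print(f,np.r_[p[:2]+n*s/1000,p[2]+.006].round(4))
E
```

```text
[0.59091561 0.08198386 0.24128405]
110 [0.5961 0.0583 0.1104]
104 [0.6032 0.0586 0.1149]
101 [0.6067 0.0585 0.1172]
98 [0.6102 0.0581 0.1195]
95 [0.6137 0.0576 0.1218]
92 [0.6171 0.0568 0.1241]
90 [0.6193 0.0561 0.1257]
89 [0.6205 0.0558 0.1265]
87 [0.6227 0.055  0.128 ]
```

```bash
python3 -m crank '[[0.5,0.005,-0.03,-0.05,0],[0.5,0,-0.03,-0.07,0],[0.5,0,0,-0.08,0],[0.5,0,0,-0.08,0],[0.5,0,0,-0.025,0],[0.5,0.015,0,0,0],[0.5,0.015,0,0.002,0],[0.5,0.012,-0.002,0.004,0]]' 10
python3 - <<'E'
from ch import *
snap('wrist','w41')
u=cv2.imread('pics/w41.png');cv2.imwrite('pics/c51.png',cv2.resize(u[80:320,200:440],(500,500)))
o=arm.observe();r=o['ee_rot'];print(o['position'],o['force'])
E
```

```text
clock: 42.12
position: [0.6125, 0.058, 0.1248]
ee_rot: [-1.9, 2.499, -0.002]
force: [0.4, -0.5, 0.5]
width: 0.497
[0.61368569 0.05762347 0.12550294] [1.63056669 0.27131934 1.25141774]
```

View pics/c51.png

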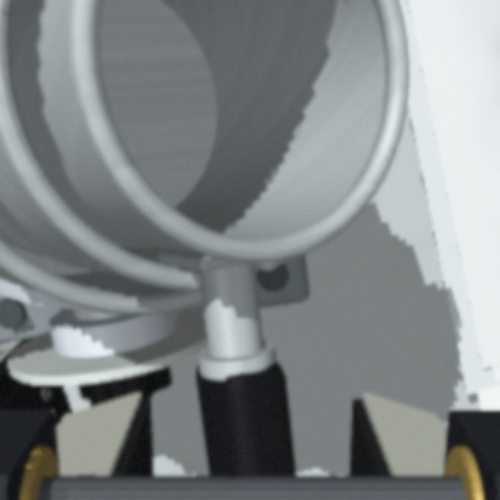

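```bash
python3 -m crank '[[0.5,0.006,-0.001,0.002,0],[0.5,0.006,-0.001,0.002,0],[0.5,0.005,-0.001,0.001,0],[0.5,0,0,0,0],[0.5,0,0,0,0],[0.5,-0.01,0,0,0],[0.5,0,0,0,0],[0.5,0,0,0,0]]' 10
python3 - <<'E'
from ch import *
snap('wrist','w42')
u=cv2.imread('pics/w42.png');cv2.imwrite('pics/c52.png',cv2.resize(u[80:320,200:440],(500,500)))
o=arm.observe();r=o['ee_rot'];print(o['position'],o['force'])
E
```

```text
clock: 42.83
position: [0.6127, 0.0563, 0.125]
ee_rot: [1.901, -2.501, -0.0]
force: [-0.3, 0.1, 0.2]
width: 0.496
[0.61298466 0.05629154 0.12507708] [0.05550168 0.29390033 0.31437645]
```

View pics/c52.png

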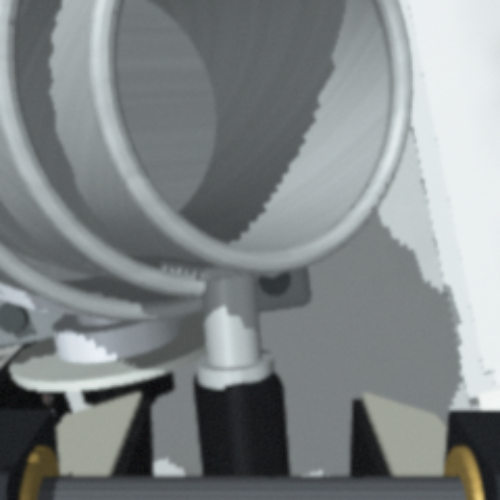

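```bash
python3 -m crank '[[0.5,0,0,0.03,0],[0.5,0,0.02,0.06,0],[0.5,-0.01,0.02,0.08,0],[0.5,-0.01,0.02,0.08,0],[0.5,-0.01,0,0.05,0],[0.5,0,0,0,0],[0.5,0,0,0,0],[0.5,0,0,0,0]]' 10
python3 - <<'E'
from ch import *
snap('wrist','w43');snap('scene','s43');K,E=cal('wrist');np.save('w43cal.npy',E)
u=cv2.imread('pics/w43.png');t=cv2.imread('pics/s43.png')
cv2.imwrite('pics/c53.png',cv2.resize(u[90:290,220:420],(600,600),interpolation=cv2.INTER_CUBIC))
cv2.imwrite('pics/c54.png',cv2.resize(t[180:270,320:410],(600,600),interpolation=cv2.INTER_CUBIC))
c=(K,E)
def onh(x,y,h):
    O,d=ray('wrist',220+x/3,90+y/3,c);k=((M+R[:,2]*h/1000-O)@R[:,2])/(d@R[:,2]);return R.T@(O+k*d-M)*1000
for h in (32,45):print(h,[((proj('wrist',P(-4+32.5*np.cos(np.radians(a)),32.5*np.sin(np.radians(a)),h),c)-[220,90])*3).round().tolist() for a in (0,40,60,80,100,120,140,160)])
print('mid',[((proj('wrist',P(-4+39.5*np.cos(np.radians(a)),39.5*np.sin(np.radians(a)),16),c)-[220,90])*3).round().tolist() for a in (40,60,70,80,90,100,110)])
E
```

```text
clock: 43.55
position: [0.601, 0.08, 0.245]
ee_rot: [1.901, -2.501, -0.0]
force: [0.4, 0.2, -0.6]
width: 0.5
32 [[94.0, 19.0], [145.0, 117.0], [186.0, 146.0], [229.0, 156.0], [270.0, 150.0], [304.0, 127.0], [329.0, 92.0], [342.0, 47.0]]
45 [[120.0, 7.0], [173.0, 111.0], [214.0, 141.0], [259.0, 152.0], [301.0, 145.0], [336.0, 122.0], [361.0, 85.0], [375.0, 39.0]]
mid [[98.0, 147.0], [146.0, 179.0], [172.0, 187.0], [197.0, 191.0], [221.0, 189.0], [244.0, 182.0], [266.0, 171.0]]
```

View pics/c53.png

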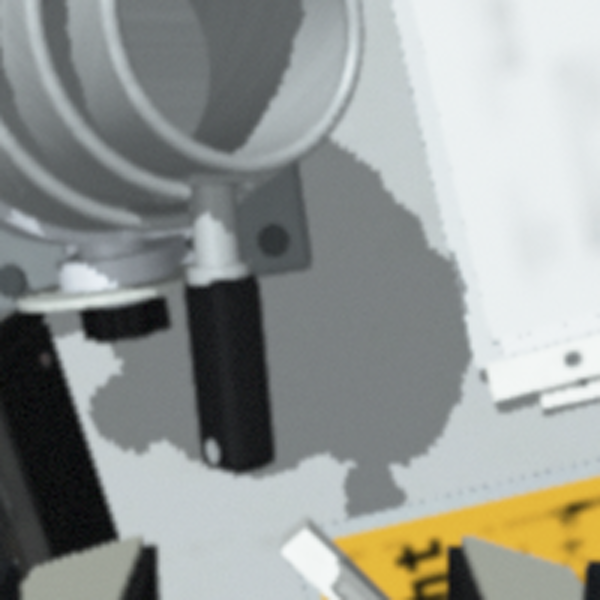

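View pics/c54.png

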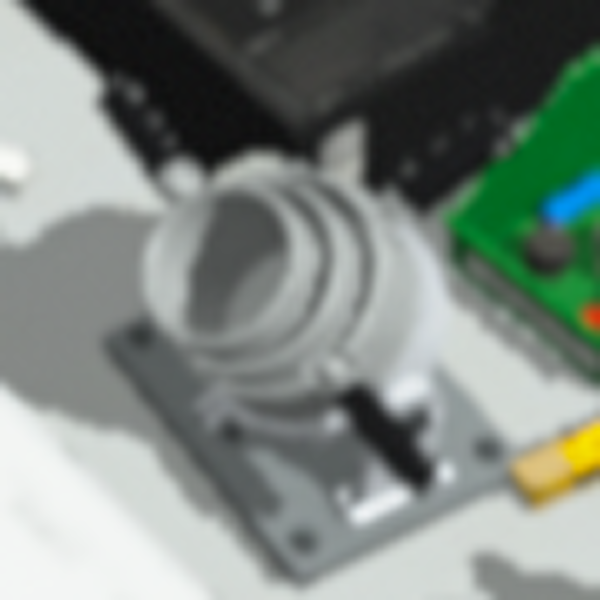

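```bash
python3 - <<'E'
from h import *
u=cv2.imread('pics/w43.png')
cv2.imwrite('pics/c55.png',cv2.resize(u[50:175,210:350],(800,714),interpolation=cv2.INTER_CUBIC)[:600])
u=cv2.imread('pics/s43.png')
cv2.imwrite('pics/c56.png',cv2.resize(u[195:245,335:385],(600,600),interpolation=cv2.INTER_CUBIC))
E
```

```text
(no output)
```

View pics/c55.png

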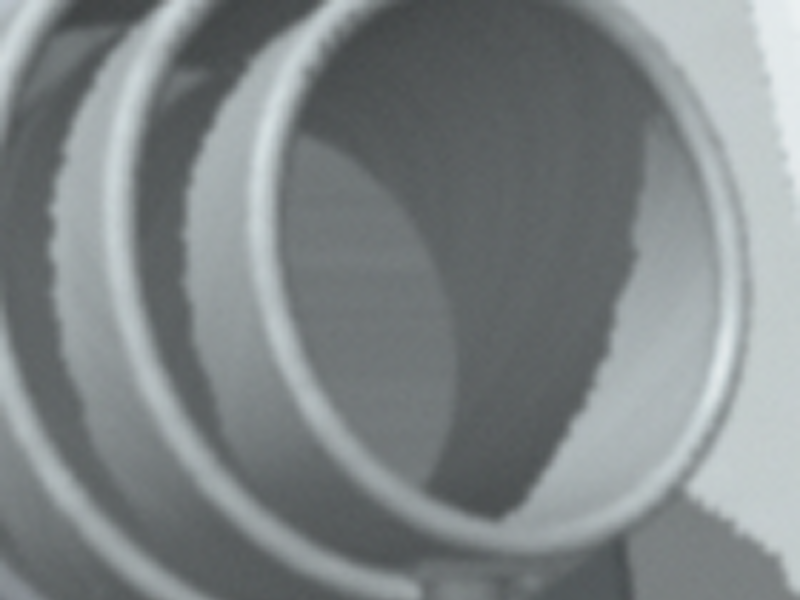

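View pics/c56.png

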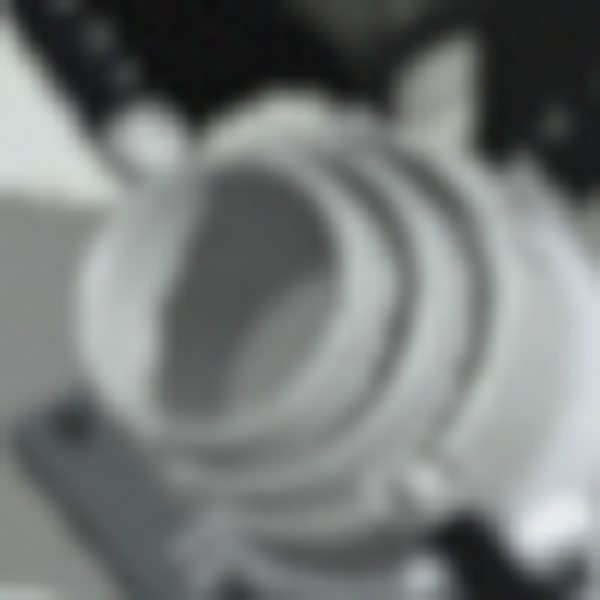

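```bash
python3 - <<'E'
from circ import *
c=(cal('wrist')[0],np.load('w43cal.npy'));k=800/140
g=lambda L:[ray('wrist',210+x/k,50+y/k,c) for x,y in L]
sm=g([(262,220),(265,150),(292,70),(280,320),(330,420),(400,500),(470,535),(540,545),(620,520),(690,440),(725,340),(735,250),(715,160),(670,70)])
mi=g([(118,200),(130,120),(125,300),(162,400),(230,500),(300,560),(380,590),(170,35)])
ss=[ray('scene',335+x/12,195+y/12) for x,y in [(84,310),(98,235),(140,180),(250,157),(318,190),(350,250),(345,320),(300,388),(240,428),(180,438),(120,400)]]
a,e=circ(sm+ss,.0325,tilt_free=1,c0=P(0,0,35));print('small joint',(R.T@(a[:3]-M)*1000).round(1),np.degrees(a[3:]).round(1),e)
a,e=circ(sm,.0325,tilt_free=1,c0=P(0,0,35));print('small wrist',(R.T@(a[:3]-M)*1000).round(1),np.degrees(a[3:]).round(1),e)
a,e=circ(sm,.0325,c0=P(0,0,35));print('small wrist fixed',(R.T@(a[:3]-M)*1000).round(1),e)
a,e=circ(mi,.0395,c0=P(0,0,16));print('mid wrist fixed',(R.T@(a[:3]-M)*1000).round(1),e)
O=c[1][:3,3];d=P(0,0,30)-O;d/=np.linalg.norm(d);print('ray',R.T@d)
E
```

```text
small joint [-7.3  1.7 31.8] [33.8 -4.2] 0.7924602145649482
small wrist [-3.2  2.3 39.3] [37.6 -9.9] 0.2800046106621907
small wrist fixed [-6.7  2.  33.1] 0.4780119864327622
mid wrist fixed [-4.1  0.8 15.7] 0.14657109818617578
ray [-0.5021992  -0.11292071 -0.85734758]
```

```bash
python3 -m crank '[[0.5,-0.02,0.06,0.06,0],[0.5,-0.03,0.08,0.06,0],[0.5,-0.03,0.08,0.04,0],[0.5,-0.04,0.08,0,0],[0.5,-0.04,0.08,0,0],[0.5,-0.04,0.08,0,0],[0.5,-0.04,0.08,0,0],[0.5,-0.02,0.04,0,0]]' 10
python3 -m crank '[[0.5,-0.02,0.06,0,0],[0.5,-0.03,0.08,0,0],[0.5,-0.03,0.08,0,0],[0.5,-0.03,0.08,0,0],[0.5,-0.03,0.05,0,0],[0.5,0,0,0,0],[0.5,0,0,0,0],[0.5,0,0,0,0]]' 10
python3 - <<'E'
from h import *
snap('top','t44');snap('scene','s44')
u=cv2.imread('pics/t44.png');t=cv2.imread('pics/s44.png')
cv2.imwrite('pics/c57.png',cv2.hconcat([cv2.resize(u[145:235,290:380],(400,400),interpolation=cv2.INTER_CUBIC),cv2.resize(t[180:270,320:410],(400,400),interpolation=cv2.INTER_CUBIC)]))
E
```

```text
clock: 44.32
position: [0.494, 0.3166, 0.3079]
ee_rot: [1.906, -2.495, -0.004]
force: [0.1, 0.9, -0.6]
width: 0.503
clock: 44.98
position: [0.4418, 0.4512, 0.308]
ee_rot: [1.899, -2.501, 0.002]
force: [0.1, -0.0, 0.2]
width: 0.498
```

View pics/t44.png

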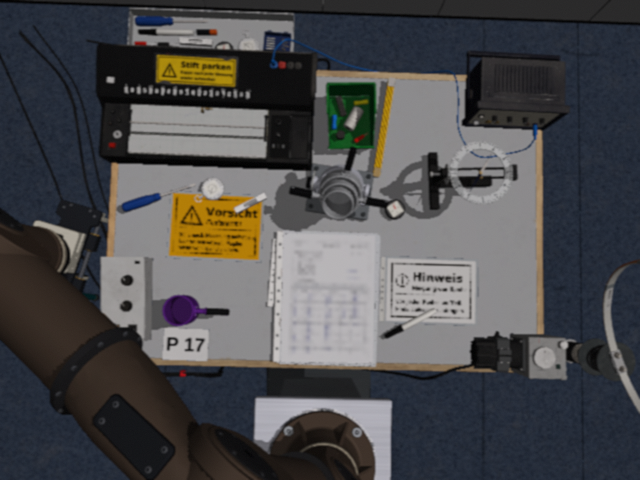

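View pics/c57.png

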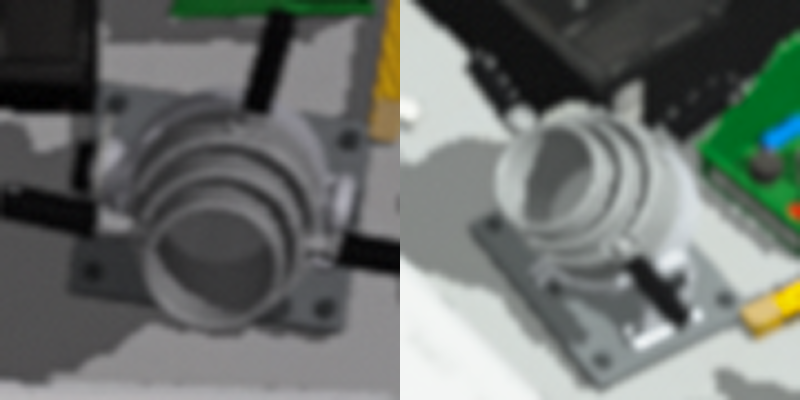

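```bash
python3 - <<'E'
import cv2,numpy as np
a=cv2.imread('pics/top0.png');b=cv2.imread('pics/t44.png')
f=lambda im:cv2.resize(im[140:220,300:380],(400,400),interpolation=cv2.INTER_CUBIC)
cv2.imwrite('pics/c58.png',cv2.hconcat([f(a),f(b)]))
# bystander shift check
for n,(x,y,w,h) in dict(compass=(382,198,24,24),level=(230,192,42,24),watch=(195,175,32,28),screw=(112,180,85,35),marker=(378,303,62,38),dip=(420,140,110,75),purple=(158,290,75,40),bin=(325,80,55,72)).items():
    t=a[y:y+h,x:x+w];s=b[y-6:y+h+6,x-6:x+w+6];r=cv2.matchTemplate(s,t,cv2.TM_CCOEFF_NORMED);_,m,_,l=cv2.minMaxLoc(r);print(n,l[0]-6,l[1]-6,round(m,3))
E
```

```text
compass 0 0 0.913
level 0 0 0.95
watch 0 0 1.0
screw 0 0 1.0
marker 0 0 0.997
dip 0 0 1.0
purple 0 0 1.0
bin 0 0 0.985
```

View pics/c58.png

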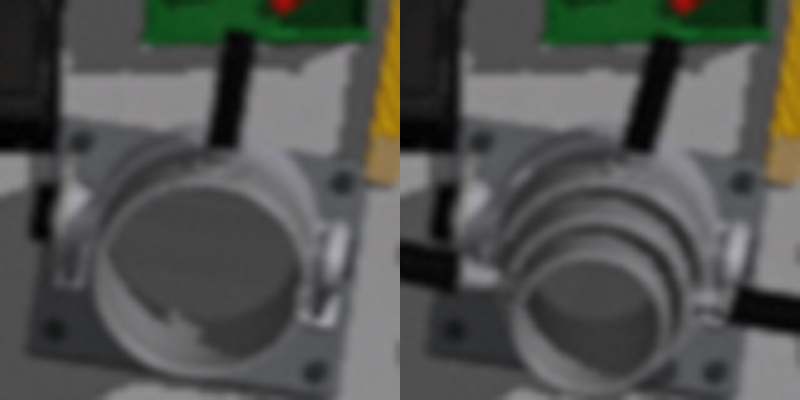

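```bash
python3 - <<'E'
from cell import arm
print(arm.observe()['clock']); print(arm.sign_off())
E
```

```text
45.0833
the job is handed in; nothing more can be done
None
```

The chamber is assembled and handed in at 45.1 s: the middle can is in the outer can, the small can is in the middle one, and both handles lie in their slots. While turning the middle can I hit the outer can's handle hard enough to turn the outer can about 6° in its clamp.

**How it was done:** I tilted each can in the grip against the table and lowered it in with its handle at the high back. I then turned it with open fingers around the handle until the neck dropped into its slot. The small can went past its slot once and was brought back.

**Last checks:**
- **Seating:** the middle rim measured 15.7 mm above the outer rim (16 mm when fully home). The small rim measured 31.8 mm (32 mm when home, 45 mm if its handle were on the rim). One wrist-only fit of the small rim, with the tilt left free, disagreed at 39 mm; the other two gave 32 and 33 mm.
- **Handles:** the three stand about a quarter turn or more apart, clear of one another.
- **Other things on the table:** none of those compared in the top picture before and after (all six bystanders, the purple can and the parts bin) had moved.
- **Robot:** it was clear of everything when I handed in.

**What went wrong:**
- **Outer can turned:** the fingertip struck the outer can's handle at up to about 60 N on each of two axes, about 84 N in all at the wrist. I left the can as it was, because turning it back would have meant forcing it again.
- **Rough insertion:** the middle can also pressed on the outer can's wall at about 13 N while going in. I eased that by loosening the grip.

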